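# Stack the sample tins and start the dosing station

## Task

Get the dosing bench ready: stack all the metal tins that are there, mouth down and rim on rim, in one straight column on the middle of the round draining plate, and slide the marking tile along the bench, without lifting it, until its marked spot lies right under the dosing needle. Only when the column stands and the spot is under the needle, press the rocker of the pump's power box over to on. Leave the glassware and other things on the bench where they are.

Things in the scene. Friction and masses are not known exactly. Their poses are not given: they have to be found in the camera images.
- tin1_mid (a point): a plain bright metal sample tin: straight-sided open can, 60 mm outer diameter, 42 mm tall, wall 2.5 mm, 90 g, standing mouth down (closed flat end up). The point is on its axis half-way up, z pointing to the closed end. Four to six of these tins are present; all are alike, none nests in another
- tin2_mid (a point): a plain bright metal sample tin: straight-sided open can, 60 mm outer diameter, 42 mm tall, wall 2.5 mm, 90 g, standing mouth down (closed flat end up). The point is on its axis half-way up, z pointing to the closed end. Four to six of these tins are present; all are alike, none nests in another
- tin3_mid (a point): a plain bright metal sample tin: straight-sided open can, 60 mm outer diameter, 42 mm tall, wall 2.5 mm, 90 g, standing mouth down (closed flat end up). The point is on its axis half-way up, z pointing to the closed end. Four to six of these tins are present; all are alike, none nests in another
- tin4_mid (a point): a plain bright metal sample tin: straight-sided open can, 60 mm outer diameter, 42 mm tall, wall 2.5 mm, 90 g, standing mouth down (closed flat end up). The point is on its axis half-way up, z pointing to the closed end. Four to six of these tins are present; all are alike, none nests in another
- tin5_mid (a point): a plain bright metal sample tin: straight-sided open can, 60 mm outer diameter, 42 mm tall, wall 2.5 mm, 90 g, standing mouth down (closed flat end up). The point is on its axis half-way up, z pointing to the closed end. Four to six of these tins are present; all are alike, none nests in another
- tin6_mid (a point): a plain bright metal sample tin: straight-sided open can, 60 mm outer diameter, 42 mm tall, wall 2.5 mm, 90 g, standing mouth down (closed flat end up). The point is on its axis half-way up, z pointing to the closed end. Four to six of these tins are present; all are alike, none nests in another
- plate_top (a point): centre of the top of the fixed round white draining plate, 110 mm across and 10 mm thick, with a thin grey circle of 70 mm diameter around its middle
- tile: white ceramic marking tile lying loose on the bench, 200 x 70 x 14 mm, 0.5 to 0.8 kg; origin at the centre of its underside, x along its length towards the marked end, z up
- tile_spot (a point): the marked spot on the tile's top face (14 mm above the bench), 65 mm from the tile's centre on its long axis (+x): a small dot in a ring of 24 mm diameter with a thin cross of 64 mm through it
- tile_grip (a point): middle of the upright grip rib on the tile, 36 mm above the bench, 65 mm from the tile's centre at the end away from the spot: 40 mm long along the tile's x, 14 mm thick across (tile y), its top 50 mm above the bench and 36 mm above the tile's face
- needle_tip (a point): tip of the fixed dosing needle, pointing straight down 45 mm above the bench; 4 mm thick, under a head 28 mm across that begins 120 mm above the bench and hangs on a 22 mm wide arm (226 mm above the bench) from a post 150 mm further back
- rocker (a joint): the mains rocker on the dosing pump's power box: 0 = off, 0.44 rad = on. Over-centre: it rests at either end and snaps over past 0.22; the raised half takes about 3 N to press over
- rocker_high (a point): point on the top of the rocker half that stands up while it is off, 28 mm from the pivot (black paddle 76 x 34 mm, hinged across its middle, about 54 mm above the bench, on a fixed grey box 120 x 75 x 40 mm). x points from the pivot to this half; y along the pivot. Pressing it down about 12 mm switches on
- beaker: bystander: mouth-up glass beaker, 60 mm across, 70 mm tall, standing among the tins
- flask: bystander: glass conical flask, 80 mm across, 108 mm tall, at the back left
- jar: bystander: amber glass jar, 56 mm across, 80 mm tall, at the back right
- carton: bystander: cardboard box 120 x 90 x 70 mm at the right edge
- spatula: bystander: spatula 170 mm long lying at the left edge
- washbottle: bystander: white bottle, 64 mm across, 150 mm tall, at the right edge

How it is judged:
By the outcome, as a careful person would: the job done as asked, in the order asked, and still so for the second after the job is handed in, with the robot touching nothing.
Of tin1, tin2, tin3, tin4, tin5, tin6 only 4 to 6 are there at a start; the rules pass over those that are not, and their reading is None.
At some moment in a run one of tile may be knocked a few centimetres aside while the robot is not near it.
It also fails if it takes over 210 s, if anything falls off the work surface, if the arm or the gripper's body presses on something with over 40 N, if the wrist force passes 120 N, or if a joint passes its speed limit or range.

## Robot

A 7-joint arm with a two-finger parallel gripper is mounted at the origin on the work surface. World frame = base frame: x ahead of the robot, y to its left, z up, the work surface at z = 0. Lengths are in m, angles in rad, forces in N, time in s.
With the tool pointing down it reaches from about 0.425 to 0.925 m from the base axis. Payload 6.8 kg.
Tool frame: the origin (TCP) lies on the centre line of the jaws, within the pads' length; the fingertips stand 14 mm ahead of it and the grasp point (between the pads) lies 5 mm behind it; y points along the fingers, x is the direction in which the jaws open and shut, and the axes are right-handed (so a half turn about y gives the same grasp; the last joint's range is limited). The gripper opens to 85 mm and grips with 20 to 120 N. Pads are 22 mm wide; open, the fingers measure 114 mm over their backs; the gripper's body (76 mm by 85 mm) begins 54 mm behind the grasp point. The pads swing forward as they close: fully open they stand 13 mm farther back than shut.
Start: joints at [1.185, 0.477, 0.022, 1.555, -0.011, 1.109, -0.083], TCP at [0.185, -0.649, 0.245] pointing down, gripper open.
Joint ranges: [-2.96, 2.96], [-0.34, 2.1], [-1.41, 1.46], [0.24, 2.44], [-1.37, 4.51], [0.17, 1.92], [-2.96, 2.96]. Speed limits (rad/s): [2.39, 2.39, 3.14, 3.14, 3.14, 3.14, 3.14].

## Interface

Orientations are given as a rotation vector (axis times angle).
In Python, from bench import get_obs, vision, ticket gives the robot as it stands. The module is installed in compiled form; this text tells all that it offers.
- The arm moves only by the tool jog_arm, never from a script. Its argument "motion" is a list of rows, each an object of numbers: "gripper": the finger opening in mm, from 0 to 85.4; "tx", "ty", "tz": the shift along the tool's x, y, z in mm; "ax", "ay", "az": the turn, a rotation vector about the tool's x, y, z in rad. In form: [{"gripper": .., "tx": .., "ty": .., "tz": .., "ax": .., "ay": .., "az": ..}, ...]. A call has 1 to 12 rows; each row shifts and turns the commanded pose from where the row before left it, along the tool's axes as they then stand; what a row does not reach is not made up. A row lasts 1/10 s, in which the tool goes at most 50 mm and 8.59 degrees, less where a joint would pass 70% of its speed; a pose out of reach is approached as far as the arm can. A call is refused whole if a number of a shift passes 50 or a number of a turn 0.15, either way. A call with a gripper value outside its range is refused whole. The fingers move at their own pace and stop on an object; "newtons" is the grip in N (left out, the last holds). Time passes only in rows, so rows that do not move let the fingers close. It gives the time, the measured TCP pose, the force and the opening at its end, in the units of the state.
- get_obs(): the state, without advancing time (a new reading comes with each control period).
- vision.grab_frame(name): name is "scene" or "side" or "wrist"; returns the picture (384x512x3 uint8, red, green, blue); there is no depth.
- vision.get_calibration(name): a dict with "camera_matrix" (3x3 intrinsics, pixels), "k1" (the pictures are not rectified: a ray, as slopes to the right and down, at radius r is drawn at 1 + k1 r^2 times it, then the intrinsics apply), "world_from_camera" (4x4, takes a point from camera to world coordinates). Camera axes: x right, y down, z forward; pixel columns grow to the right and rows downward; lengths in m; the calibration is good to about 2 mm. A picture is of the moment at which its call begins: read the wrist's pose just before it. get_calibration takes no time and is no camera call; for the wrist camera it gives the pose at the moment of the call.
- ticket.hand_in(): hands the job in, once; it reports no verdict.
The state is a dict: "clock": time; "joints": joint angles; "qvel": joint speeds; "tau": joint torques, N m; "tcp_pos": TCP position; "orientation": TCP orientation; "contact_force": force on the tool from outside, world axes, zero at the start; "moment": the same for the moment, N m; "grip_width": finger opening in m.
Only numpy, scipy, OpenCV 4.12 (cv2) and the standard library are available. Lean on these libraries where they do the work, as an engineer would, in place of code of your own. Each camera call takes 0.05 s, during which the arm holds its last target.

## Working session

There is one attempt and no reset: what is moved stays moved. The work goes in short steps, Python scripts to look and compute and a tool call to move; the robot and the scene stay as the last step left them, time stands still between calls to the robot, and variables do not carry over. Pictures are saved under pics/ and viewed, and the job is handed in when it is done.

Besides the shell and the picture viewer there is one more tool, called after "Request:" as name(argument=value, ...), one argument or row to a line, values as JSON. jog_arm: Moves the arm, as the interface text tells. Its arguments: {"type":"object","properties":{"motion":{"type":"array"},"newtons":{"type":"number"}},"required":["motion"]}

```bash
mkdir -p pics; cat > h.py <<'E'
import numpy as np, cv2, json
from bench import get_obs, vision, ticket
from scipy.spatial.transform import Rotation as R
def grab(name,fn=None):
    c=vision.get_calibration(name); im=vision.grab_frame(name)
    if fn: cv2.imwrite('pics/'+fn, im[:,:,::-1])
    return im,c
def ray(c,u,v):
    K=np.array(c["camera_matrix"]);k=c["k1"]
    x=(u-K[0,2])/K[0,0]; y=(v-K[1,2])/K[1,1]; rd=np.hypot(x,y); r=rd
    for _ in range(30): r=rd/(1+k*r*r)
    s=r/rd if rd>1e-9 else 1
    T=np.array(c["world_from_camera"]); return T[:3,3],T[:3,:3]@np.array([x*s,y*s,1])
def on(c,u,v,z):
    o,d=ray(c,u,v); return o+d*(z-o[2])/d[2]
def proj(c,p):
    K=np.array(c["camera_matrix"]);k=c["k1"];T=np.array(c["world_from_camera"])
    q=T[:3,:3].T@(np.array(p)-T[:3,3]); x,y=q[0]/q[2],q[1]/q[2]; f=1+k*(x*x+y*y)
    return np.array([K[0,0]*x*f+K[0,2],K[1,1]*y*f+K[1,2]])
E
python3 - <<'E'
from h import *
for n in ["scene","side","wrist"]:
    im,c=grab(n,n+"0.png"); print(n,np.round(c["camera_matrix"],1).tolist(),c["k1"],np.round(c["world_from_camera"],3).tolist())
o=get_obs(); print({k:np.round(v,3).tolist() for k,v in o.items()})
E
```

```text
scene [[396.7, 0.0, 250.4], [0.0, 396.7, 190.5], [0.0, 0.0, 1.0]] 0.01925539607144132 [[0.712, 0.597, -0.369, 1.073], [0.702, -0.607, 0.371, -0.596], [-0.002, -0.524, -0.852, 1.358], [0.0, 0.0, 0.0, 1.0]]
side [[443.6, 0.0, 257.5], [0.0, 443.6, 182.1], [0.0, 0.0, 1.0]] -0.03524644072145036 [[0.948, -0.238, 0.211, 0.218], [-0.318, -0.689, 0.652, -0.987], [-0.009, -0.685, -0.729, 1.152], [0.0, 0.0, 0.0, 1.0]]
wrist [[322.8, 0.0, 252.4], [0.0, 322.8, 192.0], [0.0, 0.0, 1.0]] -0.028357660005537973 [[0.274, -0.926, -0.26, 0.251], [-0.962, -0.264, -0.071, -0.629], [-0.003, 0.269, -0.963, 0.372], [0.0, 0.0, 0.0, 1.0]]
{'clock': 0.15, 'joints': [1.185, 0.478, 0.022, 1.556, -0.011, 1.109, -0.083], 'qvel': [-0.003, -0.002, 0.001, -0.004, 0.001, -0.001, -0.001], 'tau': [0.002, -59.692, 1.61, -28.149, 0.013, 0.007, 0.0], 'tcp_pos': [0.185, -0.649, 0.245], 'orientation': [-1.327, 1.003, -1.001], 'contact_force': [0.188, -0.491, 0.493], 'moment': [-0.009, 0.016, -0.015], 'grip_width': 0.085}
```

View pics/scene0.png

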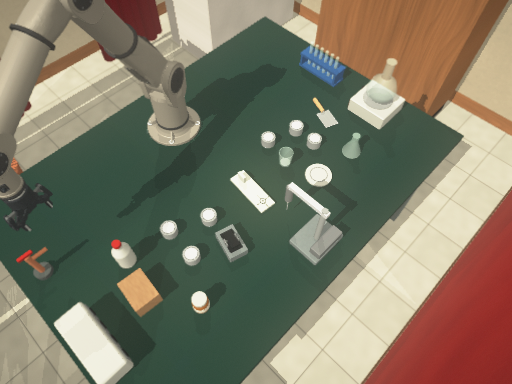

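View pics/side0.png

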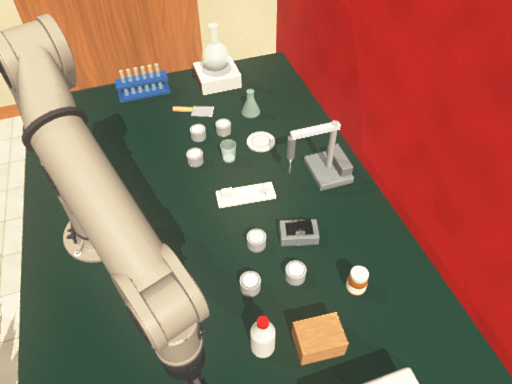

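View pics/wrist0.png

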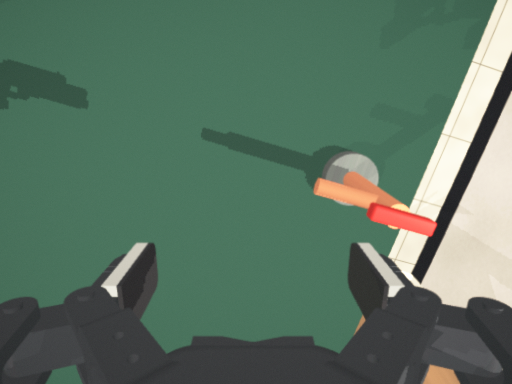

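Six tins are visible: in the scene view near (268,139), (296,128), (314,141), (169,229), (209,216) and (191,255). The plate is near (318,175) and the tile near (252,190), with its spot near (263,201). I'll enlarge these areas next.

```bash
python3 - <<'E'
import cv2
im=cv2.imread('pics/scene0.png'); 
cv2.imwrite('pics/sz.png',cv2.resize(im[110:280,140:360],(792,612))[:600])
im=cv2.imread('pics/side0.png'); 
cv2.imwrite('pics/dz.png',cv2.resize(im[105:305,170:380],None,fx=3,fy=3,interpolation=cv2.INTER_CUBIC)[:600])
E
```

```text
(no output)
```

View pics/sz.png

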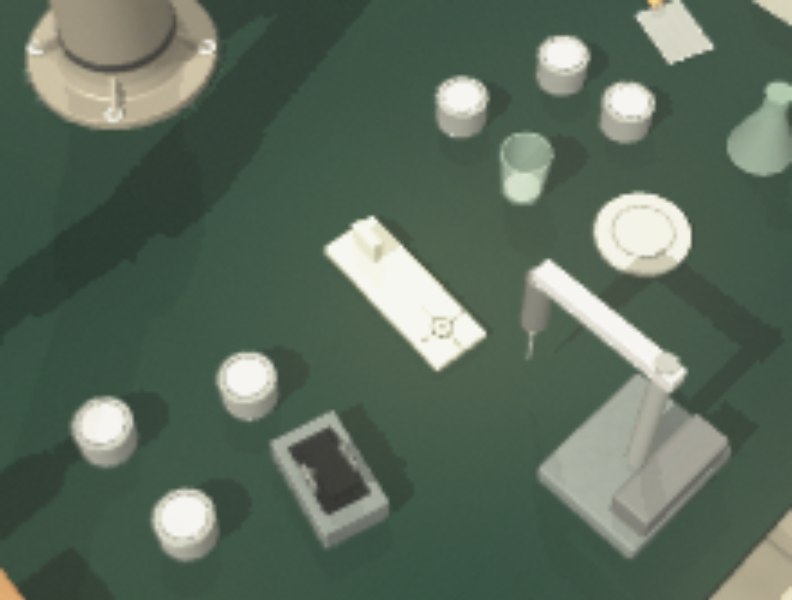

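View pics/dz.png

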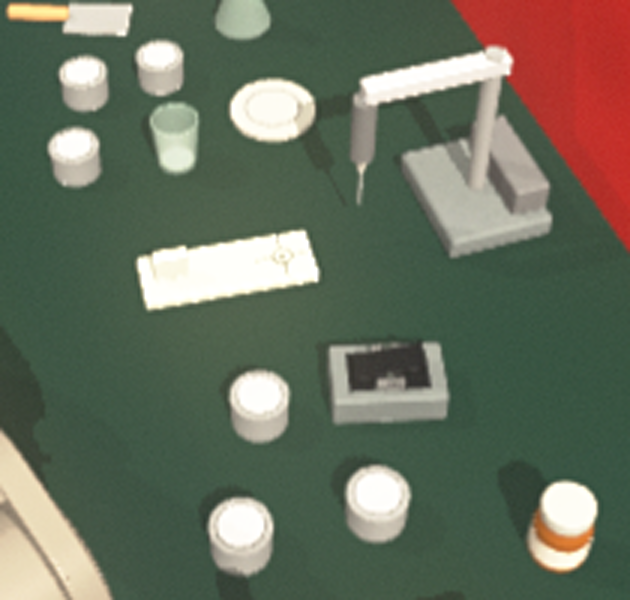

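```bash
cat > m.py <<'E'
from h import *
cs=vision.get_calibration("scene"); cd=vision.get_calibration("side")
S=lambda u,v:((u+.5)/3.6+140-.5,(v+.5)/3.6+110-.5)
D=lambda u,v:((u+.5)/3+170-.5,(v+.5)/3+105-.5)
def tri(a,b):
    o,d=ray(cs,*S(*a)); p,e=ray(cd,*D(*b))
    d/=np.linalg.norm(d);e/=np.linalg.norm(e)
    st=np.linalg.lstsq(np.c_[d,-e],p-o,rcond=None)[0]; A=o+d*st[0];B=p+e*st[1]; return (A+B)/2,np.linalg.norm(A-B)
for n,s,d,z in [("A",(463,95),(75,145),.042),("B",(564,53),(83,72),.042),("C",(629,101),(160,56),.042),("D",(248,375),(260,394),.042),("E",(104,424),(240,523),.042),("F",(186,515),(377,491),.042),
  ("plate",(643,232),(273,107),.010),("spot",(442,327),(283,257),.014),("rib top",(370,232),(169,256),.050),("needle",(530,357),(360,204),.045),("beaker",(524,190),(178,160),.0)]:
    p,e=tri(s,d); print(n,np.round(on(cs,*S(*s),z)[:2],4),np.round(on(cd,*D(*d),z)[:2],4),"tri",np.round(p,4),round(e,4), "r",round(np.hypot(*p[:2]),3))
for n,s in [("boxFL",(272,450)),("boxtop",(330,412)),("boxr",(387,500)),("boxb",(325,531))]: print(n,on(cs,*S(*s),.04).round(4))
E
python3 m.py
```

```text
A [0.3655 0.225 ] [0.3683 0.2207] tri [0.3675 0.2224 0.0429] 0.004 r 0.43
B [0.4078 0.3574] [0.4094 0.353 ] tri [0.4089 0.3558 0.0416] 0.0034 r 0.542
C [0.511  0.3552] [0.5124 0.3514] tri [0.512  0.3537 0.0419] 0.003 r 0.622
D [ 0.4623 -0.2054] [ 0.4638 -0.2088] tri [ 0.4633 -0.2068  0.0417] 0.0033 r 0.507
E [ 0.3995 -0.3469] [ 0.3979 -0.3463] tri [ 0.3984 -0.3461  0.0406] 0.0012 r 0.528
F [ 0.5348 -0.3536] [ 0.5344 -0.3556] tri [ 0.5346 -0.3539  0.0403] 0.0015 r 0.641
plate [0.6309 0.2429] [0.6314 0.2418] tri [0.6313 0.2423 0.0101] 0.001 r 0.676
spot [ 0.556  -0.0092] [ 0.5568 -0.013 ] tri [ 0.5566 -0.0103  0.013 ] 0.0032 r 0.557
rib top [0.4294 0.007 ] [ 0.4259 -0.0008] tri [0.4268 0.0089 0.0418] 0.0039 r 0.427
needle [0.6588 0.0157] [0.6596 0.0099] tri [0.6597 0.0143 0.0432] 0.0047 r 0.66
beaker [0.491  0.1976] [0.4902 0.1969] tri [ 0.4905  0.1983 -0.0013] 0.0001 r 0.529
boxFL [ 0.5427 -0.2458  0.04  ]
boxtop [ 0.5537 -0.1747  0.04  ]
boxr [ 0.6643 -0.2026  0.04  ]
boxb [ 0.6441 -0.2686  0.04  ]
```

```bash
cat >> h.py <<'E'
def pose():
    o=get_obs(); return np.array(o["tcp_pos"]),R.from_rotvec(o["orientation"]),o
def go(x=None,y=None,z=None,yaw=None):
    """print shift in current tool axes to the target, and ay turn to jaw yaw (deg, mod 180) """
    p,r,o=pose(); t=np.array([p[0] if x is None else x,p[1] if y is None else y,p[2] if z is None else z])
    M=r.as_matrix(); s=M.T@(t-p)*1000
    yw=np.degrees(np.arctan2(M[1,0],M[0,0]))
    print("t",round(o["clock"],2),"p",p.round(4),"jaw yaw",yw.round(1),"tilt",np.degrees(np.arccos(-M[2,1])).round(2),"shift mm tx,ty,tz",s.round(1),"F",np.round(o["contact_force"],1),"w",round(o["grip_width"],4))
    # levelling + yaw
    if yaw is not None:
        d=(yaw-yw+90)%180-90; a=np.radians(yw+d)
        X=np.array([np.cos(a),np.sin(a),0]);Y=np.array([0,0,-1.]);Z=np.cross(X,Y)
        rv=R.from_matrix(M.T@np.c_[X,Y,Z]).as_rotvec(); print("turn ax,ay,az rad",rv.round(3),"shift after turn",(np.c_[X,Y,Z].T@(t-p)*1000).round(1))
E
python3 - <<'E'
from h import *
p,r,o=pose(); print(r.as_matrix().round(3)); go(0.5346,-.3539,.2,0)
c=vision.get_calibration("wrist");T=np.array(c["world_from_camera"]);M=r.as_matrix()
print("cam in tool",(M.T@(T[:3,3]-p)).round(4),"cam axes in tool\n",(M.T@T[:3,:3]).round(3))
E
```

```text
[[ 0.274 -0.     0.962]
 [-0.962  0.001  0.274]
 [-0.001 -1.    -0.   ]]
t 0.15 p [ 0.185  -0.6487  0.2446] jaw yaw -74.1 tilt 0.08 shift mm tx,ty,tz [-187.6   44.8  417.1] F [ 0.2 -0.5  0.5] w 0.0853
turn ax,ay,az rad [-1.000e-03 -1.293e+00 -1.000e-03] shift after turn [349.6  44.6 294.8]
cam in tool [-0.0012 -0.128   0.0687] cam axes in tool
 [[ 1.    -0.    -0.001]
 [ 0.001 -0.269  0.963]
 [-0.001 -0.963 -0.269]]
```

Request:
jog_arm(
  motion=[
    {"tx": -19,"tz": 42},
    {"tx": -19,"tz": 42},
    {"tx": -19,"tz": 42},
    {"tx": -19,"tz": 42},
    {"tx": -19,"tz": 42},
    {"tx": -19,"tz": 42},
    {"tx": -19,"tz": 42},
    {"tx": -19,"tz": 42},
    {"tx": -19,"tz": 40},
    {"tx": -15,"tz": 40},
  ],
)

```text
schema error: expected keys gripper, tx, ty, tz, ax, ay, az
```

Request:
jog_arm(
  motion=[
    {"ay": -0.144},
    {"ay": -0.144},
    {"ay": -0.144},
    {"ay": -0.144},
    {"ay": -0.144},
    {"ay": -0.144},
    {"ay": -0.144},
    {"ay": -0.144},
    {"ay": -0.141},
    {},
  ],
)

```text
schema error: expected keys gripper, tx, ty, tz, ax, ay, az
```

```bash
python3 - <<'E'
from h import *
go(0.5346,-.3539,.2,0)
im,c=grab("wrist","w1.png")
for n,p in [("F",(.5346,-.3539,.042)),("E",(.3984,-.3461,.042)),("D",(.4633,-.2068,.042))]: print(n,proj(c,p).round(1))
cs=vision.get_calibration("scene")
for n,u,v in [("wash",125,264),("cartonctr",140,300),("flask",352,153)]: print(n,on(cs,u,v,0).round(3))
E
```

```text
t 0.15 p [ 0.185  -0.6487  0.2446] jaw yaw -74.1 tilt 0.08 shift mm tx,ty,tz [-187.6   44.8  417.1] F [ 0.2 -0.5  0.5] w 0.0853
turn ax,ay,az rad [-1.000e-03 -1.293e+00 -1.000e-03] shift after turn [349.6  44.6 294.8]
F [  17.7 -343.8]
E [ -17.  -158.7]
D [-158.4 -278.4]
wash [ 0.38  -0.542  0.   ]
cartonctr [ 0.524 -0.583  0.   ]
flask [0.661 0.433 0.   ]
```

View pics/w1.png

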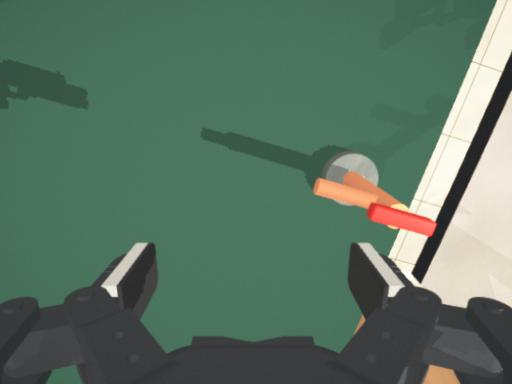

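The call needs all keys in every row, and the view is unchanged because the arm has not moved.

Request:
jog_arm(
  motion=[
    {"gripper": 85,"tx": -19,"ty": 0,"tz": 42,"ax": 0,"ay": 0,"az": 0},
    {"gripper": 85,"tx": -19,"ty": 0,"tz": 42,"ax": 0,"ay": 0,"az": 0},
    {"gripper": 85,"tx": -19,"ty": 0,"tz": 42,"ax": 0,"ay": 0,"az": 0},
    {"gripper": 85,"tx": -19,"ty": 0,"tz": 42,"ax": 0,"ay": 0,"az": 0},
    {"gripper": 85,"tx": -19,"ty": 0,"tz": 42,"ax": 0,"ay": 0,"az": 0},
    {"gripper": 85,"tx": -19,"ty": 0,"tz": 42,"ax": 0,"ay": 0,"az": 0},
    {"gripper": 85,"tx": -19,"ty": 0,"tz": 42,"ax": 0,"ay": 0,"az": 0},
    {"gripper": 85,"tx": -19,"ty": 0,"tz": 42,"ax": 0,"ay": 0,"az": 0},
    {"gripper": 85,"tx": -19,"ty": 0,"tz": 40,"ax": 0,"ay": 0,"az": 0},
    {"gripper": 85,"tx": -16,"ty": 0,"tz": 40,"ax": 0,"ay": 0,"az": 0},
  ],
)

```text
clock: 1.2
tcp_pos: [0.535, -0.3535, 0.2453]
orientation: [-1.328, 1.002, -1.002]
contact_force: [0.5, -0.7, 0.8]
grip_width: 0.0851
```

Request:
jog_arm(
  motion=[
    {"gripper": 85,"tx": 0,"ty": 0,"tz": 0,"ax": 0,"ay": -0.144,"az": 0},
    {"gripper": 85,"tx": 0,"ty": 0,"tz": 0,"ax": 0,"ay": -0.144,"az": 0},
    {"gripper": 85,"tx": 0,"ty": 0,"tz": 0,"ax": 0,"ay": -0.144,"az": 0},
    {"gripper": 85,"tx": 0,"ty": 0,"tz": 0,"ax": 0,"ay": -0.144,"az": 0},
    {"gripper": 85,"tx": 0,"ty": 0,"tz": 0,"ax": 0,"ay": -0.144,"az": 0},
    {"gripper": 85,"tx": 0,"ty": 0,"tz": 0,"ax": 0,"ay": -0.144,"az": 0},
    {"gripper": 85,"tx": 0,"ty": 0,"tz": 0,"ax": 0,"ay": -0.144,"az": 0},
    {"gripper": 85,"tx": 0,"ty": 0,"tz": 0,"ax": 0,"ay": -0.144,"az": 0},
    {"gripper": 85,"tx": 0,"ty": 0,"tz": 0,"ax": 0,"ay": -0.141,"az": 0},
    {"gripper": 85,"tx": 0,"ty": 0,"tz": 0,"ax": 0,"ay": 0,"az": 0},
    {"gripper": 85,"tx": 0,"ty": 0,"tz": 0,"ax": 0,"ay": 0,"az": 0},
  ],
)

```text
clock: 2.3
tcp_pos: [0.5337, -0.3553, 0.2451]
orientation: [-1.57, 0.003, -0.003]
contact_force: [-0.4, -0.6, -0.9]
grip_width: 0.0849
```

```bash
python3 - <<'E'
from h import *
go(0.5346,-.3539,.2,0)
im,c=grab("wrist","w1.png")
for n,p in [("F",(.5346,-.3539,.042)),("E",(.3984,-.3461,.042)),("D",(.4633,-.2068,.042))]: print(n,proj(c,p).round(1))
E
```

```text
t 2.3 p [ 0.5337 -0.3553  0.2451] jaw yaw -0.2 tilt 0.02 shift mm tx,ty,tz [ 0.9 45.1  1.4] F [-0.4 -0.6 -0.9] w 0.0849
turn ax,ay,az rad [-0.    -0.004 -0.   ] shift after turn [ 0.9 45.1  1.4]
F [253.3 169.9]
E [122.8 163.3]
D [176.2  15.6]
```

View pics/w1.png

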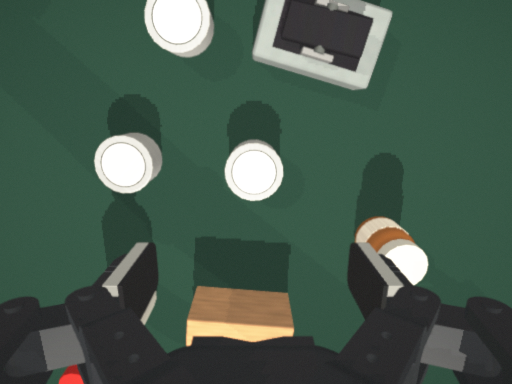

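The wrist view shows tin F at (254,171), E at (124,163) and D at (178,17). That agrees with the projections to within 2 px. I'll refine the centres by fitting circles.

```bash
cat >> h.py <<'E'
def tins(im,c,z=.042,R0=.030,verbose=True):
    """bright low-saturation blobs -> project top-disc: fit inner ring disc (component inside ring)"""
    g=im.astype(int); mn=g.min(2); out=[]
    for th in (215,225,235,242):
        m=(mn>th).astype(np.uint8)
        n,l,s,cen=cv2.connectedComponentsWithStats(m,connectivity=4)
        for i in range(1,n):
            if s[i,4]<250: continue
            cs_,_=cv2.findContours((l==i).astype(np.uint8),cv2.RETR_EXTERNAL,cv2.CHAIN_APPROX_NONE)
            k=max(cs_,key=len)
            P=np.array([on(c,*q[0],z)[:2] for q in k]); 
            A=np.c_[2*P,np.ones(len(P))]; b=(P**2).sum(1); x=np.linalg.lstsq(A,b,rcond=None)[0]
            r=np.sqrt(x[2]+x[0]**2+x[1]**2); res=np.std(np.hypot(*(P-x[:2]).T)-r)
            if .015<r<.04 and res<.0015: out.append((th,x[:2].round(4),round(r,4),round(res*1000,2),cen[i].round(1)))
    if verbose:
        for o in out: print(o)
    return out
E
python3 - <<'E'
from h import *
im=cv2.imread('pics/w1.png')[:,:,::-1]; c=vision.get_calibration("wrist"); tins(im,c)
print(im[171,215:300].min(1))
E
```

```text
(215, array([ 0.3987, -0.3475]), np.float64(0.0294), np.float64(0.36), array([124.2, 163. ]))
(215, array([ 0.3982, -0.3476]), np.float64(0.0222), np.float64(0.3), array([122.8, 164.3]))
(215, array([ 0.5349, -0.3563]), np.float64(0.0297), np.float64(0.32), array([253.5, 171.7]))
(225, array([ 0.3989, -0.3476]), np.float64(0.029), np.float64(0.35), array([125.1, 163.3]))
(225, array([ 0.3982, -0.3478]), np.float64(0.0221), np.float64(0.28), array([122.7, 164.4]))
(225, array([ 0.5349, -0.3563]), np.float64(0.0294), np.float64(0.34), array([253.5, 171.7]))
(235, array([ 0.3981, -0.3477]), np.float64(0.0219), np.float64(0.28), array([122.7, 164.3]))
(235, array([ 0.5348, -0.3565]), np.float64(0.029), np.float64(0.35), array([252.7, 172. ]))
(235, array([ 0.535 , -0.3563]), np.float64(0.0221), np.float64(0.31), array([253.6, 171.8]))
(242, array([ 0.3981, -0.3476]), np.float64(0.0218), np.float64(0.29), array([122.7, 164.3]))
(242, array([ 0.5349, -0.3562]), np.float64(0.022), np.float64(0.3), array([253.5, 171.7]))
[ 56  58  58  57  59  56  59  57  65 133 233 241 242 241 242 236 188 231
 255 255 255 255 255 255 255 255 255 255 255 255 255 255 255 255 255 255
 255 255 255 255 255 255 255 255 255 255 255 255 255 255 255 255 255 255
 255 255 255 255 255 255 238 178 235 239 240 240 241 227 120  58  54  55
  54  53  56  54  54  53  53  55  54  56  55  54  57]
```

Request:
jog_arm(
  motion=[
    {"gripper": 85,"tx": 1,"ty": 45,"tz": -1,"ax": 0,"ay": 0,"az": 0},
    {"gripper": 85,"tx": 0,"ty": 45,"tz": 0,"ax": 0,"ay": 0,"az": 0},
    {"gripper": 85,"tx": 0,"ty": 45,"tz": 0,"ax": 0,"ay": 0,"az": 0},
    {"gripper": 85,"tx": 0,"ty": 45,"tz": 0,"ax": 0,"ay": 0,"az": 0},
    {"gripper": 85,"tx": 0,"ty": 25,"tz": 0,"ax": 0,"ay": 0,"az": 0},
    {"gripper": 85,"tx": 0,"ty": 16,"tz": 0,"ax": 0,"ay": 0,"az": 0},
    {"gripper": 85,"tx": 0,"ty": 0,"tz": 0,"ax": 0,"ay": 0,"az": 0},
    {"gripper": 85,"tx": 0,"ty": 0,"tz": 0,"ax": 0,"ay": 0,"az": 0},
  ],
)

```text
clock: 3.15
tcp_pos: [0.5358, -0.3566, 0.0254]
orientation: [-1.572, -0.001, -0.002]
contact_force: [0.1, -0.2, -0.2]
grip_width: 0.0853
```

```bash
python3 - <<'E'
from h import *
go(0.535,-.3563,.024,0)
E
```

```text
t 3.15 p [ 0.5358 -0.3566  0.0254] jaw yaw -0.0 tilt 0.09 shift mm tx,ty,tz [-0.8  1.4  0.3] F [ 0.1 -0.2 -0.2] w 0.0853
turn ax,ay,az rad [ 0.001 -0.001  0.001] shift after turn [-0.8  1.4  0.3]
```

Request:
jog_arm(
  motion=[
    {"gripper": 50,"tx": 0,"ty": 1,"tz": 0,"ax": 0,"ay": 0,"az": 0},
    {"gripper": 50,"tx": 0,"ty": 0,"tz": 0,"ax": 0,"ay": 0,"az": 0},
    {"gripper": 50,"tx": 0,"ty": 0,"tz": 0,"ax": 0,"ay": 0,"az": 0},
    {"gripper": 50,"tx": 0,"ty": 0,"tz": 0,"ax": 0,"ay": 0,"az": 0},
    {"gripper": 50,"tx": 0,"ty": 0,"tz": 0,"ax": 0,"ay": 0,"az": 0},
    {"gripper": 50,"tx": 0,"ty": 0,"tz": 0,"ax": 0,"ay": 0,"az": 0},
  ],
  newtons=30,
)

```text
clock: 3.75
tcp_pos: [0.5359, -0.3569, 0.0253]
orientation: [-1.572, -0.002, -0.002]
contact_force: [-2.3, -0.9, 5.6]
grip_width: 0.0593
```

Request:
jog_arm(
  motion=[
    {"gripper": 50,"tx": 0,"ty": -25,"tz": 0,"ax": 0,"ay": 0,"az": 0},
    {"gripper": 50,"tx": 0,"ty": -50,"tz": 0,"ax": 0,"ay": 0,"az": 0},
    {"gripper": 50,"tx": 0,"ty": -50,"tz": 0,"ax": 0,"ay": 0,"az": 0},
    {"gripper": 50,"tx": 0,"ty": -50,"tz": 0,"ax": 0,"ay": 0,"az": 0},
    {"gripper": 50,"tx": 0,"ty": -50,"tz": 0,"ax": 0,"ay": 0,"az": 0},
    {"gripper": 50,"tx": -10,"ty": 0,"tz": 45,"ax": 0,"ay": 0,"az": 0},
    {"gripper": 50,"tx": -10,"ty": 0,"tz": 45,"ax": 0,"ay": 0,"az": 0},
    {"gripper": 50,"tx": -10,"ty": 0,"tz": 45,"ax": 0,"ay": 0,"az": 0},
    {"gripper": 50,"tx": -10,"ty": 0,"tz": 45,"ax": 0,"ay": 0,"az": 0},
    {"gripper": 50,"tx": -10,"ty": 0,"tz": 45,"ax": 0,"ay": 0,"az": 0},
    {"gripper": 50,"tx": -10,"ty": 0,"tz": 45,"ax": 0,"ay": 0,"az": 0},
    {"gripper": 50,"tx": -10,"ty": 0,"tz": 45,"ax": 0,"ay": 0,"az": 0},
  ],
)

```text
clock: 4.95
tcp_pos: [0.4643, -0.0396, 0.2493]
orientation: [-1.572, -0.001, -0.002]
contact_force: [1.2, 0.9, -0.6]
grip_width: 0.0596
```

Request:
jog_arm(
  motion=[
    {"gripper": 50,"tx": 0,"ty": 0,"tz": 45,"ax": 0,"ay": 0,"az": 0},
    {"gripper": 50,"tx": 0,"ty": 0,"tz": 45,"ax": 0,"ay": 0,"az": 0},
    {"gripper": 50,"tx": 30,"ty": 0,"tz": 35,"ax": 0,"ay": 0,"az": 0},
    {"gripper": 50,"tx": 35,"ty": 0,"tz": 30,"ax": 0,"ay": 0,"az": 0},
    {"gripper": 50,"tx": 40,"ty": 0,"tz": 20,"ax": 0,"ay": 0,"az": 0},
    {"gripper": 50,"tx": 40,"ty": 0,"tz": 15,"ax": 0,"ay": 0,"az": 0},
    {"gripper": 50,"tx": 20,"ty": 0,"tz": 10,"ax": 0,"ay": 0,"az": 0},
    {"gripper": 50,"tx": 0,"ty": 0,"tz": 0,"ax": 0,"ay": 0,"az": 0},
    {"gripper": 50,"tx": 0,"ty": 0,"tz": 0,"ax": 0,"ay": 0,"az": 0},
  ],
)

```text
clock: 5.85
tcp_pos: [0.6296, 0.1589, 0.2485]
orientation: [-1.571, -0.0, 0.0]
contact_force: [1.1, 0.3, -0.8]
grip_width: 0.0594
```

```bash
python3 - <<'E'
from h import *
go(0.6313,.2423,.25,0)
im,c=grab("wrist","w2.png"); print(proj(c,(.6313,.2423,.01)).round(1))
E
```

```text
t 5.85 p [0.6296 0.1589 0.2485] jaw yaw 0.0 tilt 0.01 shift mm tx,ty,tz [ 1.7 -1.5 83.4] F [ 1.1  0.3 -0.8] w 0.0594
turn ax,ay,az rad [ 0.  0. -0.] shift after turn [ 1.7 -1.5 83.4]
[254.   89.2]
```

View pics/w2.png

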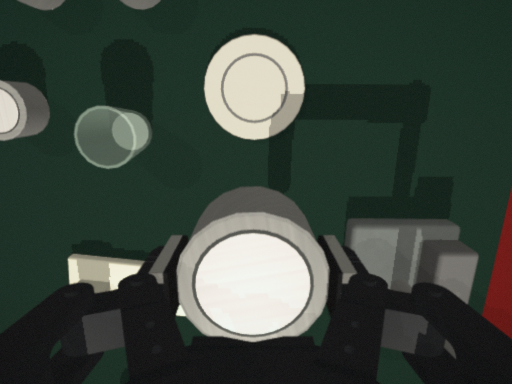

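```bash
cat >> h.py <<'E'
def blobs(im,c,z,mask,rmin,rmax,res=.0015,amin=200):
    n,l,s,cen=cv2.connectedComponentsWithStats(mask.astype(np.uint8),connectivity=4); out=[]
    for i in range(1,n):
        if s[i,4]<amin: continue
        k=max(cv2.findContours((l==i).astype(np.uint8),cv2.RETR_EXTERNAL,cv2.CHAIN_APPROX_NONE)[0],key=len)
        P=np.array([on(c,*q[0],z)[:2] for q in k]); A=np.c_[2*P,np.ones(len(P))]
        x=np.linalg.lstsq(A,(P**2).sum(1),rcond=None)[0]; r=np.sqrt(x[2]+x[0]**2+x[1]**2); e=np.std(np.hypot(*(P-x[:2]).T)-r)
        if rmin<r<rmax and e<res: print("blob c",x[:2].round(4),"r",r.round(4),"res",e.round(5),cen[i].round(1)); out.append(x[:2])
    return out
E
python3 - <<'E'
from h import *
im=cv2.imread('pics/w2.png')[:,:,::-1]; c=vision.get_calibration("wrist"); p=pose()[0]; mn=im.min(2)
for th in (110,130,150,170,185,200): print(th); blobs(im[:170],c,.010,mn[:170]>th,.03,.06,.003)
print("in hand")
for th in (200,220,240): 
    m=mn>th; m[:200]=0; blobs(im,c,p[2]+.0167,m,.012,.035,.003)
print(p)
E
```

```text
110
blob c [0.6308 0.2425] r 0.054 res 0.00039 [253.7  86.4]
130
blob c [0.6306 0.2426] r 0.0537 res 0.00047 [253.4  85.5]
blob c [0.6308 0.2426] r 0.0336 res 0.00037 [253.8  87.6]
150
blob c [0.6307 0.2427] r 0.0331 res 0.0006 [253.8  87.5]
170
blob c [0.6307 0.2427] r 0.0327 res 0.00066 [253.8  87.6]
185
blob c [0.6306 0.2428] r 0.0323 res 0.00058 [253.7  87.5]
200
in hand
blob c [0.6293 0.1589] r 0.022 res 0.00012 [252.3 283.6]
blob c [0.6292 0.1589] r 0.0219 res 0.00013 [252.3 283.6]
[0.62921179 0.15845995 0.24858248]
```

Request:
jog_arm(
  motion=[
    {"gripper": 50,"tx": 1.5,"ty": 0,"tz": 42,"ax": 0,"ay": 0,"az": 0},
    {"gripper": 50,"tx": 0,"ty": 0,"tz": 42,"ax": 0,"ay": 0,"az": 0},
    {"gripper": 50,"tx": 0,"ty": 45,"tz": 0,"ax": 0,"ay": 0,"az": 0},
    {"gripper": 50,"tx": 0,"ty": 45,"tz": 0,"ax": 0,"ay": 0,"az": 0},
    {"gripper": 50,"tx": 0,"ty": 45,"tz": 0,"ax": 0,"ay": 0,"az": 0},
    {"gripper": 50,"tx": 0,"ty": 40,"tz": 0,"ax": 0,"ay": 0,"az": 0},
    {"gripper": 50,"tx": 0,"ty": 20,"tz": 0,"ax": 0,"ay": 0,"az": 0},
    {"gripper": 50,"tx": 0,"ty": 10,"tz": 0,"ax": 0,"ay": 0,"az": 0},
    {"gripper": 50,"tx": 0,"ty": 3,"tz": 0,"ax": 0,"ay": 0,"az": 0},
    {"gripper": 50,"tx": 0,"ty": 0,"tz": 0,"ax": 0,"ay": 0,"az": 0},
    {"gripper": 50,"tx": 0,"ty": 0,"tz": 0,"ax": 0,"ay": 0,"az": 0},
  ],
)

```text
clock: 7.0
tcp_pos: [0.6324, 0.2432, 0.0422]
orientation: [-1.57, -0.002, -0.002]
contact_force: [-0.1, 0.5, 0.3]
grip_width: 0.0596
```

```bash
python3 - <<'E'
from h import *
go(0.6308,.2426,.0353,0)
E
```

```text
t 7.0 p [0.6324 0.2432 0.0422] jaw yaw -0.0 tilt 0.16 shift mm tx,ty,tz [-1.6  6.9 -0.6] F [-0.1  0.5  0.3] w 0.0596
turn ax,ay,az rad [-0.001 -0.     0.003] shift after turn [-1.6  6.9 -0.6]
```

Request:
jog_arm(
  motion=[
    {"gripper": 50,"tx": -1.5,"ty": 3,"tz": -0.5,"ax": 0,"ay": 0,"az": 0},
    {"gripper": 50,"tx": 0,"ty": 3,"tz": 0,"ax": 0,"ay": 0,"az": 0},
    {"gripper": 50,"tx": 0,"ty": 0,"tz": 0,"ax": 0,"ay": 0,"az": 0},
    {"gripper": 50,"tx": 0,"ty": 0,"tz": 0,"ax": 0,"ay": 0,"az": 0},
  ],
)

```text
clock: 7.4
tcp_pos: [0.6303, 0.2425, 0.0354]
orientation: [-1.571, -0.001, -0.001]
contact_force: [-1.5, -1.7, 5.2]
grip_width: 0.0594
```

```bash
python3 - <<'E'
from h import *
go(0.6308,.2426,.0353,0)
E
```

```text
t 7.4 p [0.6303 0.2425 0.0354] jaw yaw -0.0 tilt 0.06 shift mm tx,ty,tz [0.5 0.1 0.1] F [-1.5 -1.7  5.2] w 0.0594
turn ax,ay,az rad [-0.    -0.     0.001] shift after turn [0.5 0.1 0.1]
```

Request:
jog_arm(
  motion=[
    {"gripper": 85,"tx": 0,"ty": 0,"tz": 0,"ax": 0,"ay": 0,"az": 0},
    {"gripper": 85,"tx": 0,"ty": 0,"tz": 0,"ax": 0,"ay": 0,"az": 0},
    {"gripper": 85,"tx": 0,"ty": 0,"tz": 0,"ax": 0,"ay": 0,"az": 0},
    {"gripper": 85,"tx": 0,"ty": 0,"tz": 0,"ax": 0,"ay": 0,"az": 0},
    {"gripper": 85,"tx": 0,"ty": -30,"tz": 0,"ax": 0,"ay": 0,"az": 0},
    {"gripper": 85,"tx": 0,"ty": -45,"tz": 0,"ax": 0,"ay": 0,"az": 0},
    {"gripper": 85,"tx": 0,"ty": -45,"tz": 0,"ax": 0,"ay": 0,"az": 0},
    {"gripper": 85,"tx": 0,"ty": -45,"tz": 0,"ax": 0,"ay": 0,"az": 0},
    {"gripper": 85,"tx": 0,"ty": -45,"tz": 0,"ax": 0,"ay": 0,"az": 0},
    {"gripper": 85,"tx": 0,"ty": 0,"tz": 0,"ax": 0,"ay": 0,"az": 0},
  ],
)

```text
clock: 8.4
tcp_pos: [0.6328, 0.2446, 0.2521]
orientation: [-1.566, -0.008, -0.009]
contact_force: [-0.1, 1.1, 0.2]
grip_width: 0.0852
```

```bash
python3 - <<'E'
from h import *
go(0.512,.335,.245,0)
im,c=grab("wrist","w3.png"); mn=im.min(2)
for th in (200,220,235): print(th); blobs(im,c,.052,mn>th,.012,.035,.002)
E
```

```text
t 8.4 p [0.6328 0.2446 0.2521] jaw yaw -0.0 tilt 0.7 shift mm tx,ty,tz [-120.9    6.2   90.4] F [-0.1  1.1  0.2] w 0.0852
turn ax,ay,az rad [-0.005 -0.     0.011] shift after turn [-120.8    7.1   90.4]
200
blob c [0.5156 0.3531] r 0.0211 res 0.00024 [127.2  61.4]
blob c [0.4163 0.354 ] r 0.021 res 0.00026 [24.7 61.8]
blob c [0.6302 0.2429] r 0.0219 res 0.0003 [247.8 174. ]
220
blob c [0.5157 0.3531] r 0.0209 res 0.00028 [127.3  61.5]
blob c [0.4163 0.3541] r 0.0206 res 0.00029 [24.6 61.8]
blob c [0.6302 0.2429] r 0.0215 res 0.00027 [247.8 174. ]
235
blob c [0.6301 0.2431] r 0.0211 res 0.00029 [247.7 173.9]
```

View pics/w3.png

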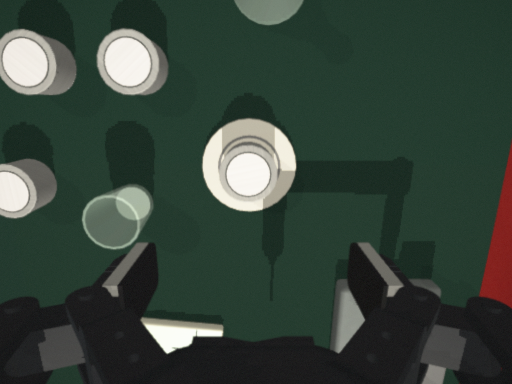

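The first tin stands at (0.630, 0.243), centred on the plate to within 1 mm. Tin C is next.

Request:
jog_arm(
  motion=[
    {"gripper": 85,"tx": -40,"ty": 0,"tz": 30,"ax": -0.004,"ay": 0,"az": 0.01},
    {"gripper": 85,"tx": -40,"ty": 0,"tz": 30,"ax": 0,"ay": 0,"az": 0},
    {"gripper": 85,"tx": -30,"ty": 20,"tz": 30,"ax": 0,"ay": 0,"az": 0},
    {"gripper": 85,"tx": -11,"ty": 30,"tz": 19,"ax": 0,"ay": 0,"az": 0},
    {"gripper": 85,"tx": 0,"ty": 0,"tz": 0,"ax": 0,"ay": 0,"az": 0},
    {"gripper": 85,"tx": 0,"ty": 0,"tz": 0,"ax": 0,"ay": 0,"az": 0},
  ],
)

```text
clock: 9.05
tcp_pos: [0.5078, 0.3504, 0.1932]
orientation: [-1.577, 0.009, 0.011]
contact_force: [0.3, -1.0, 0.4]
grip_width: 0.0853
```

```bash
cat > look.py <<'E'
import sys
from h import *
z=float(sys.argv[1]); fn=sys.argv[2]
go()
im,c=grab("wrist",fn); mn=im.min(2)
b=[]
for th in (200,230): b+=blobs(im,c,z,mn>th,.017,.032,.002)
p=pose()[0]; q=min(b,key=lambda x:np.hypot(*(x-p[:2])))
go(q[0],q[1],float(sys.argv[3]) if len(sys.argv)>3 else .0243,0)
E
python3 look.py .042 w4.png
```

```text
t 9.05 p [0.5078 0.3504 0.1932] jaw yaw 0.1 tilt 0.79 shift mm tx,ty,tz [0. 0. 0.] F [ 0.3 -1.   0.4] w 0.0853
blob c [0.4102 0.3553] r 0.0296 res 0.0003 [146.6 175. ]
blob c [0.512  0.3543] r 0.0297 res 0.00028 [259.4 176.2]
blob c [0.4096 0.3552] r 0.0223 res 0.00025 [144.5 176.1]
blob c [0.5119 0.3542] r 0.0224 res 0.00025 [259.2 177.6]
blob c [0.4916 0.2242] r 0.0177 res 0.00032 [238.1 304.2]
blob c [0.4097 0.3552] r 0.022 res 0.00023 [144.6 176.2]
blob c [0.512  0.3542] r 0.0221 res 0.00027 [259.3 177.5]
t 9.1 p [0.509  0.3501 0.1942] jaw yaw -0.1 tilt 0.68 shift mm tx,ty,tz [  4.7 169.8   5. ] F [-0.1 -0.4  0.7] w 0.0849
turn ax,ay,az rad [ 0.005 -0.001 -0.011] shift after turn [  2.9 169.9   4.1]
```

Request:
jog_arm(
  motion=[
    {"gripper": 85,"tx": 0,"ty": 0,"tz": 0,"ax": 0.005,"ay": 0,"az": -0.011},
    {"gripper": 85,"tx": 3,"ty": 40,"tz": 4,"ax": 0,"ay": 0,"az": 0},
    {"gripper": 85,"tx": 0,"ty": 45,"tz": 0,"ax": 0,"ay": 0,"az": 0},
    {"gripper": 85,"tx": 0,"ty": 40,"tz": 0,"ax": 0,"ay": 0,"az": 0},
    {"gripper": 85,"tx": 0,"ty": 30,"tz": 0,"ax": 0,"ay": 0,"az": 0},
    {"gripper": 85,"tx": 0,"ty": 14,"tz": 0,"ax": 0,"ay": 0,"az": 0},
    {"gripper": 85,"tx": 0,"ty": 0,"tz": 0,"ax": 0,"ay": 0,"az": 0},
    {"gripper": 85,"tx": 0,"ty": 0,"tz": 0,"ax": 0,"ay": 0,"az": 0},
  ],
)

```text
clock: 9.9
tcp_pos: [0.5128, 0.3557, 0.0273]
orientation: [-1.568, -0.002, -0.003]
contact_force: [0.1, -0.5, -0.1]
grip_width: 0.0851
```

```bash
python3 - <<'E'
from h import *
go(0.512,.3542,.0253,0)
E
```

```text
t 9.9 p [0.5128 0.3557 0.0273] jaw yaw -0.0 tilt 0.21 shift mm tx,ty,tz [-0.8  2.  -1.5] F [ 0.1 -0.5 -0.1] w 0.0851
turn ax,ay,az rad [-0.002 -0.001  0.003] shift after turn [-0.8  2.  -1.5]
```

Request:
jog_arm(
  motion=[
    {"gripper": 85,"tx": -1,"ty": 2,"tz": -1,"ax": 0,"ay": 0,"az": 0},
    {"gripper": 85,"tx": 0,"ty": 0,"tz": 0,"ax": 0,"ay": 0,"az": 0},
    {"gripper": 50,"tx": 0,"ty": 0,"tz": 0,"ax": 0,"ay": 0,"az": 0},
    {"gripper": 50,"tx": 0,"ty": 0,"tz": 0,"ax": 0,"ay": 0,"az": 0},
    {"gripper": 50,"tx": 0,"ty": 0,"tz": 0,"ax": 0,"ay": 0,"az": 0},
    {"gripper": 50,"tx": 0,"ty": 0,"tz": 0,"ax": 0,"ay": 0,"az": 0},
    {"gripper": 50,"tx": 0,"ty": 0,"tz": 0,"ax": 0,"ay": 0,"az": 0},
    {"gripper": 50,"tx": 0,"ty": 0,"tz": 0,"ax": 0,"ay": 0,"az": 0},
  ],
)

```text
clock: 10.7
tcp_pos: [0.511, 0.3545, 0.0247]
orientation: [-1.57, -0.002, -0.002]
contact_force: [-1.2, -1.2, 5.7]
grip_width: 0.0588
```

```bash
python3 - <<'E'
from h import *
go(0.6305,.2428,.12,0)
E
```

```text
t 10.7 p [0.511  0.3545 0.0247] jaw yaw 0.0 tilt 0.13 shift mm tx,ty,tz [ 119.7  -95.2 -111.6] F [-1.2 -1.2  5.7] w 0.0588
turn ax,ay,az rad [-0.001  0.     0.002] shift after turn [ 119.5  -95.3 -111.7]
```

Request:
jog_arm(
  motion=[
    {"gripper": 50,"tx": 0,"ty": -25,"tz": 0,"ax": 0,"ay": 0,"az": 0},
    {"gripper": 50,"tx": 0,"ty": -50,"tz": 0,"ax": 0,"ay": 0,"az": 0},
    {"gripper": 50,"tx": 0,"ty": -45,"tz": 0,"ax": 0,"ay": 0,"az": 0},
    {"gripper": 50,"tx": 30,"ty": 0,"tz": -28,"ax": 0,"ay": 0,"az": 0},
    {"gripper": 50,"tx": 30,"ty": 0,"tz": -28,"ax": 0,"ay": 0,"az": 0},
    {"gripper": 50,"tx": 30,"ty": 0,"tz": -28,"ax": 0,"ay": 0,"az": 0},
    {"gripper": 50,"tx": 20,"ty": 0,"tz": -18,"ax": 0,"ay": 0,"az": 0},
    {"gripper": 50,"tx": 9.5,"ty": 0,"tz": -9.5,"ax": 0,"ay": 0,"az": 0},
    {"gripper": 50,"tx": 0,"ty": 0,"tz": 0,"ax": 0,"ay": 0,"az": 0},
    {"gripper": 50,"tx": 0,"ty": 0,"tz": 0,"ax": 0,"ay": 0,"az": 0},
    {"gripper": 50,"tx": 0,"ty": 0,"tz": 0,"ax": 0,"ay": 0,"az": 0},
  ],
)

```text
clock: 11.8
tcp_pos: [0.6282, 0.2451, 0.144]
orientation: [-1.569, -0.003, 0.003]
contact_force: [1.4, 0.7, -1.3]
grip_width: 0.0589
```

```bash
cat > hand.py <<'E'
import sys
from h import *
# python3 hand.py picname gripz targetz : tin in hand, centre vs tcp
gz=float(sys.argv[2]); tz=float(sys.argv[3])
im,c=grab("wrist",sys.argv[1]); mn=im.min(2); p=pose()[0]
m=mn>235; m[:200]=0; b=blobs(im,c,p[2]+.042-gz,m,.017,.027,.003)
o=b[0]-p[:2] if b else np.zeros(2); print("tin off tcp mm",(o*1000).round(1))
go(0.6304-o[0],.2428-o[1],tz,0)
E
python3 hand.py w5.png .0247 .0773
```

```text
tin off tcp mm [0. 0.]
t 11.85 p [0.6284 0.2449 0.144 ] jaw yaw 0.2 tilt 0.11 shift mm tx,ty,tz [ 2.  66.7 -2.2] F [-0.5 -0.2 -0.8] w 0.0586
turn ax,ay,az rad [-0.002  0.003  0.   ] shift after turn [ 2.  66.7 -2.1]
```

```bash
python3 - <<'E'
from h import *
im=cv2.imread('pics/w5.png')[:,:,::-1]; c=vision.get_calibration("wrist"); mn=im.min(2)
for th in (150,180,200,215,225): print(th); m=mn>th; m[:180]=0; blobs(im,c,.144+.0173,m,.012,.04,.004)
E
```

```text
150
blob c [0.6284 0.246 ] r 0.0268 res 0.00247 [252.9 265.6]
blob c [0.6284 0.2447] r 0.0223 res 0.00012 [252.3 285.7]
180
blob c [0.6284 0.2447] r 0.0222 res 0.00012 [252.3 285.8]
200
blob c [0.6284 0.2447] r 0.0221 res 0.00012 [252.3 285.8]
215
blob c [0.6284 0.2447] r 0.0219 res 0.00013 [252.2 285.8]
225
blob c [0.6285 0.2447] r 0.0217 res 0.00029 [252.3 285.8]
```

View pics/w5.png

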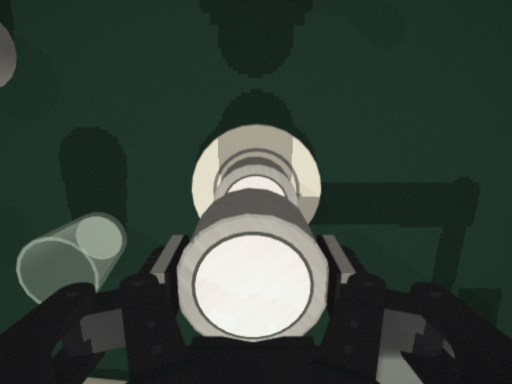

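Request:
jog_arm(
  motion=[
    {"gripper": 50,"tx": 2,"ty": 10,"tz": -2,"ax": 0,"ay": 0,"az": 0},
    {"gripper": 50,"tx": 0,"ty": 25,"tz": 0,"ax": 0,"ay": 0,"az": 0},
    {"gripper": 50,"tx": 0,"ty": 15,"tz": 0,"ax": 0,"ay": 0,"az": 0},
    {"gripper": 50,"tx": 0,"ty": 8,"tz": 0,"ax": 0,"ay": 0,"az": 0},
    {"gripper": 50,"tx": 0,"ty": 0,"tz": 0,"ax": 0,"ay": 0,"az": 0},
    {"gripper": 50,"tx": 0,"ty": 0,"tz": 0,"ax": 0,"ay": 0,"az": 0},
    {"gripper": 50,"tx": 0,"ty": 0,"tz": 0,"ax": 0,"ay": 0,"az": 0},
  ],
)

```text
clock: 12.55
tcp_pos: [0.6326, 0.2412, 0.0868]
orientation: [-1.569, -0.002, -0.002]
contact_force: [0.4, 0.8, -0.6]
grip_width: 0.0589
```

```bash
sed -i 's/mn>235; m/mn>190; m/' hand.py; python3 - <<'E'
from h import *
go(0.6304,.2428,.0767,0)
E
```

```text
t 12.55 p [0.6326 0.2412 0.0868] jaw yaw 0.0 tilt 0.18 shift mm tx,ty,tz [-2.2 10.1  1.6] F [ 0.4  0.8 -0.6] w 0.0589
turn ax,ay,az rad [-0.002  0.     0.002] shift after turn [-2.2 10.1  1.6]
```

Request:
jog_arm(
  motion=[
    {"gripper": 50,"tx": -2,"ty": 6,"tz": 1.5,"ax": 0,"ay": 0,"az": 0},
    {"gripper": 50,"tx": 0,"ty": 0,"tz": 0,"ax": 0,"ay": 0,"az": 0},
    {"gripper": 50,"tx": 0,"ty": 0,"tz": 0,"ax": 0,"ay": 0,"az": 0},
    {"gripper": 50,"tx": 0,"ty": 0,"tz": 0,"ax": 0,"ay": 0,"az": 0},
    {"gripper": 50,"tx": 0,"ty": 0,"tz": 0,"ax": 0,"ay": 0,"az": 0},
    {"gripper": 50,"tx": 0,"ty": 0,"tz": 0,"ax": 0,"ay": 0,"az": 0},
  ],
)

```text
clock: 13.15
tcp_pos: [0.6301, 0.2422, 0.0799]
orientation: [-1.57, -0.001, -0.001]
contact_force: [0.7, -0.4, -2.0]
grip_width: 0.0589
```

```bash
python3 - <<'E'
from h import *
go(0.6304,.2428,.0767,0); print(np.abs(get_obs()["qvel"]).max())
E
```

```text
t 13.15 p [0.6301 0.2422 0.0799] jaw yaw -0.0 tilt 0.09 shift mm tx,ty,tz [0.3 3.2 0.6] F [ 0.7 -0.4 -2. ] w 0.0589
turn ax,ay,az rad [-0.001 -0.     0.001] shift after turn [0.3 3.2 0.6]
0.0019085236131418087
```

Request:
jog_arm(
  motion=[
    {"gripper": 50,"tx": 0,"ty": 2,"tz": 0.5,"ax": 0,"ay": 0,"az": 0},
    {"gripper": 50,"tx": 0,"ty": 1.5,"tz": 0,"ax": 0,"ay": 0,"az": 0},
    {"gripper": 50,"tx": 0,"ty": 0,"tz": 0,"ax": 0,"ay": 0,"az": 0},
    {"gripper": 50,"tx": 0,"ty": 0,"tz": 0,"ax": 0,"ay": 0,"az": 0},
    {"gripper": 50,"tx": 0,"ty": 0,"tz": 0,"ax": 0,"ay": 0,"az": 0},
  ],
)

```text
clock: 13.65
tcp_pos: [0.6301, 0.2428, 0.0768]
orientation: [-1.57, -0.001, -0.001]
contact_force: [-1.9, -1.2, 6.2]
grip_width: 0.0587
```

Contact at 6 N and well centred, so I'll open, lift and go on to tin B.

Request:
jog_arm(
  motion=[
    {"gripper": 85,"tx": 0,"ty": 0,"tz": 0,"ax": 0,"ay": 0,"az": 0},
    {"gripper": 85,"tx": 0,"ty": 0,"tz": 0,"ax": 0,"ay": 0,"az": 0},
    {"gripper": 85,"tx": 0,"ty": 0,"tz": 0,"ax": 0,"ay": 0,"az": 0},
    {"gripper": 85,"tx": 0,"ty": 0,"tz": 0,"ax": 0,"ay": 0,"az": 0},
    {"gripper": 85,"tx": 0,"ty": -30,"tz": 0,"ax": 0,"ay": 0,"az": 0},
    {"gripper": 85,"tx": 0,"ty": -45,"tz": 0,"ax": 0,"ay": 0,"az": 0},
    {"gripper": 85,"tx": 0,"ty": -45,"tz": 0,"ax": 0,"ay": 0,"az": 0},
    {"gripper": 85,"tx": -45,"ty": 0,"tz": 20,"ax": 0,"ay": 0,"az": 0},
    {"gripper": 85,"tx": -45,"ty": 0,"tz": 20,"ax": 0,"ay": 0,"az": 0},
    {"gripper": 85,"tx": -45,"ty": 0,"tz": 23,"ax": 0,"ay": 0,"az": 0},
    {"gripper": 85,"tx": -45,"ty": 0,"tz": 24,"ax": 0,"ay": 0,"az": 0},
    {"gripper": 85,"tx": -41,"ty": 0,"tz": 25,"ax": 0,"ay": 0,"az": 0},
  ],
)

```text
clock: 14.85
tcp_pos: [0.4083, 0.3543, 0.1963]
orientation: [-1.57, -0.001, -0.001]
contact_force: [1.0, 1.3, -0.1]
grip_width: 0.0848
```

Request:
jog_arm(
  motion=[
    {"gripper": 85,"tx": 0,"ty": 0,"tz": 0,"ax": 0,"ay": 0,"az": 0},
    {"gripper": 85,"tx": 0,"ty": 0,"tz": 0,"ax": 0,"ay": 0,"az": 0},
    {"gripper": 85,"tx": 0,"ty": 0,"tz": 0,"ax": 0,"ay": 0,"az": 0},
    {"gripper": 85,"tx": 0,"ty": 0,"tz": 0,"ax": 0,"ay": 0,"az": 0},
  ],
)

```text
clock: 15.25
tcp_pos: [0.4117, 0.3528, 0.196]
orientation: [-1.57, 0.001, -0.003]
contact_force: [-0.4, -0.1, -0.1]
grip_width: 0.0846
```

```bash
python3 look.py .042 w6.png .025
```

```text
t 15.25 p [0.4117 0.3528 0.196 ] jaw yaw -0.2 tilt 0.07 shift mm tx,ty,tz [0. 0. 0.] F [-0.4 -0.1 -0.1] w 0.0846
blob c [0.4097 0.3552] r 0.0297 res 0.00027 [250.2 178.6]
blob c [0.4095 0.3551] r 0.0224 res 0.00029 [249.7 179.6]
blob c [0.3672 0.2234] r 0.0295 res 0.00034 [208.6 306.6]
blob c [0.4798 0.224 ] r 0.0174 res 0.0003 [320.  305.9]
blob c [0.4096 0.3552] r 0.0221 res 0.00026 [249.8 179.5]
blob c [0.4105 0.3504] r 0.0234 res 0.00176 [254.3 205.5]
blob c [0.3671 0.2233] r 0.0286 res 0.00033 [208.9 305.6]
blob c [0.367  0.2228] r 0.0221 res 0.00032 [208.4 307.3]
t 15.3 p [0.4116 0.3529 0.1959] jaw yaw -0.2 tilt 0.06 shift mm tx,ty,tz [ -1.3 170.9  -2.6] F [-0.2 -0.6 -0.3] w 0.085
turn ax,ay,az rad [-0.001 -0.003  0.001] shift after turn [ -1.1 170.9  -2.5]
```

View pics/w6.png

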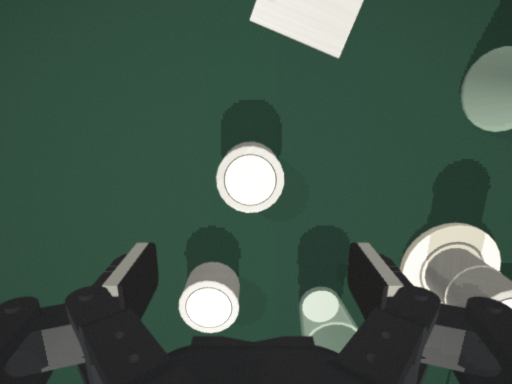

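Tin B is at (0.4096, 0.3552), pixel (250,179). The spurious blob at (254,205) is ignored.

Request:
jog_arm(
  motion=[
    {"gripper": 85,"tx": -2,"ty": 30,"tz": 2.5,"ax": 0,"ay": 0,"az": 0},
    {"gripper": 85,"tx": 0,"ty": 45,"tz": 0,"ax": 0,"ay": 0,"az": 0},
    {"gripper": 85,"tx": 0,"ty": 45,"tz": 0,"ax": 0,"ay": 0,"az": 0},
    {"gripper": 85,"tx": 0,"ty": 35,"tz": 0,"ax": 0,"ay": 0,"az": 0},
    {"gripper": 85,"tx": 0,"ty": 15,"tz": 0,"ax": 0,"ay": 0,"az": 0},
    {"gripper": 85,"tx": 0,"ty": 0,"tz": 0,"ax": 0,"ay": 0,"az": 0},
    {"gripper": 85,"tx": 0,"ty": 0,"tz": 0,"ax": 0,"ay": 0,"az": 0},
    {"gripper": 85,"tx": 0,"ty": 0,"tz": 0,"ax": 0,"ay": 0,"az": 0},
    {"gripper": 85,"tx": 0,"ty": 0,"tz": 0,"ax": 0,"ay": 0,"az": 0},
  ],
)

```text
clock: 16.2
tcp_pos: [0.4094, 0.3573, 0.0279]
orientation: [-1.568, -0.002, -0.003]
contact_force: [-0.0, 0.4, -0.0]
grip_width: 0.0853
```

```bash
sed -i 's/.032,.002)/.032,.0005)/' look.py; python3 - <<'E'
from h import *
go(0.4096,.3552,.025,0)
E
```

```text
t 16.2 p [0.4094 0.3573 0.0279] jaw yaw -0.0 tilt 0.25 shift mm tx,ty,tz [ 0.2  2.9 -2.1] F [-0.   0.4 -0. ] w 0.0853
turn ax,ay,az rad [-0.003 -0.     0.003] shift after turn [ 0.2  2.9 -2.1]
```

Request:
jog_arm(
  motion=[
    {"gripper": 85,"tx": 0,"ty": 3,"tz": -2,"ax": 0,"ay": 0,"az": 0},
    {"gripper": 85,"tx": 0,"ty": 0,"tz": 0,"ax": 0,"ay": 0,"az": 0},
    {"gripper": 85,"tx": 0,"ty": 0,"tz": 0,"ax": 0,"ay": 0,"az": 0},
    {"gripper": 50,"tx": 0,"ty": 0,"tz": 0,"ax": 0,"ay": 0,"az": 0},
    {"gripper": 50,"tx": 0,"ty": 0,"tz": 0,"ax": 0,"ay": 0,"az": 0},
    {"gripper": 50,"tx": 0,"ty": 0,"tz": 0,"ax": 0,"ay": 0,"az": 0},
    {"gripper": 50,"tx": 0,"ty": 0,"tz": 0,"ax": 0,"ay": 0,"az": 0},
    {"gripper": 50,"tx": 0,"ty": 0,"tz": 0,"ax": 0,"ay": 0,"az": 0},
    {"gripper": 50,"tx": 0,"ty": 0,"tz": 0,"ax": 0,"ay": 0,"az": 0},
  ],
)

```text
clock: 17.1
tcp_pos: [0.4086, 0.3546, 0.0235]
orientation: [-1.57, -0.001, -0.001]
contact_force: [-0.7, -0.9, 5.5]
grip_width: 0.0593
```

```bash
python3 - <<'E'
from h import *
go(0.6304,.2428,.19,0)
E
```

```text
t 17.1 p [0.4086 0.3546 0.0235] jaw yaw -0.0 tilt 0.1 shift mm tx,ty,tz [ 222.1 -166.3 -111.6] F [-0.7 -0.9  5.5] w 0.0593
turn ax,ay,az rad [-0.001 -0.     0.001] shift after turn [ 221.8 -166.5 -111.8]
```

Request:
jog_arm(
  motion=[
    {"gripper": 50,"tx": 0,"ty": -25,"tz": 0,"ax": 0,"ay": 0,"az": 0},
    {"gripper": 50,"tx": 0,"ty": -50,"tz": 0,"ax": 0,"ay": 0,"az": 0},
    {"gripper": 50,"tx": 0,"ty": -50,"tz": 0,"ax": 0,"ay": 0,"az": 0},
    {"gripper": 50,"tx": 0,"ty": -40,"tz": 0,"ax": 0,"ay": 0,"az": 0},
    {"gripper": 50,"tx": 40,"ty": 0,"tz": -20,"ax": 0,"ay": 0,"az": 0},
    {"gripper": 50,"tx": 40,"ty": 0,"tz": -20,"ax": 0,"ay": 0,"az": 0},
    {"gripper": 50,"tx": 40,"ty": 0,"tz": -20,"ax": 0,"ay": 0,"az": 0},
    {"gripper": 50,"tx": 40,"ty": 0,"tz": -20,"ax": 0,"ay": 0,"az": 0},
    {"gripper": 50,"tx": 40,"ty": 0,"tz": -20,"ax": 0,"ay": 0,"az": 0},
    {"gripper": 50,"tx": 22,"ty": 0,"tz": -11.5,"ax": 0,"ay": 0,"az": 0},
  ],
)

```text
clock: 18.1
tcp_pos: [0.6336, 0.2391, 0.1873]
orientation: [-1.571, 0.002, -0.005]
contact_force: [-0.3, 0.5, -0.8]
grip_width: 0.0592
```

Request:
jog_arm(
  motion=[
    {"gripper": 50,"tx": 0,"ty": 0,"tz": 0,"ax": 0,"ay": 0,"az": 0},
    {"gripper": 50,"tx": 0,"ty": 0,"tz": 0,"ax": 0,"ay": 0,"az": 0},
    {"gripper": 50,"tx": 0,"ty": 0,"tz": 0,"ax": 0,"ay": 0,"az": 0},
    {"gripper": 50,"tx": 0,"ty": 0,"tz": 0,"ax": 0,"ay": 0,"az": 0},
    {"gripper": 50,"tx": 0,"ty": 0,"tz": 0,"ax": 0,"ay": 0,"az": 0},
    {"gripper": 50,"tx": 0,"ty": 0,"tz": 0,"ax": 0,"ay": 0,"az": 0},
  ],
)

```text
clock: 18.7
tcp_pos: [0.6298, 0.2434, 0.1885]
orientation: [-1.57, -0.002, -0.0]
contact_force: [0.5, 0.2, -0.7]
grip_width: 0.0591
```

```bash
python3 hand.py w7.png .0238 .118
```

```text
blob c [0.6299 0.2437] r 0.0222 res 0.00012 [252.3 285.8]
tin off tcp mm [-0.1  0.5]
t 18.75 p [0.63   0.2432 0.1885] jaw yaw 0.0 tilt 0.09 shift mm tx,ty,tz [ 0.5 70.5 -1. ] F [ 0.4  1.1 -0.3] w 0.0589
turn ax,ay,az rad [-0.001  0.001  0.001] shift after turn [ 0.5 70.5 -0.9]
```

Request:
jog_arm(
  motion=[
    {"gripper": 50,"tx": 0.5,"ty": 25,"tz": -1,"ax": 0,"ay": 0,"az": 0},
    {"gripper": 50,"tx": 0,"ty": 25,"tz": 0,"ax": 0,"ay": 0,"az": 0},
    {"gripper": 50,"tx": 0,"ty": 14,"tz": 0,"ax": 0,"ay": 0,"az": 0},
    {"gripper": 50,"tx": 0,"ty": 2,"tz": 0,"ax": 0,"ay": 0,"az": 0},
    {"gripper": 50,"tx": 0,"ty": 0,"tz": 0,"ax": 0,"ay": 0,"az": 0},
    {"gripper": 50,"tx": 0,"ty": 0,"tz": 0,"ax": 0,"ay": 0,"az": 0},
    {"gripper": 50,"tx": 0,"ty": 0,"tz": 0,"ax": 0,"ay": 0,"az": 0},
    {"gripper": 50,"tx": 0,"ty": 0,"tz": 0,"ax": 0,"ay": 0,"az": 0},
    {"gripper": 50,"tx": 0,"ty": 0,"tz": 0,"ax": 0,"ay": 0,"az": 0},
  ],
)

```text
clock: 19.65
tcp_pos: [0.6311, 0.242, 0.1229]
orientation: [-1.57, -0.001, -0.001]
contact_force: [-1.1, -0.1, -1.4]
grip_width: 0.0592
```

```bash
python3 - <<'E'
from h import *
go(0.6304,.2423,.118,0)
E
```

```text
t 19.65 p [0.6311 0.242  0.1229] jaw yaw -0.0 tilt 0.13 shift mm tx,ty,tz [-0.7  4.9  0.3] F [-1.1 -0.1 -1.4] w 0.0592
turn ax,ay,az rad [-0.001 -0.     0.002] shift after turn [-0.7  4.9  0.3]
```

Request:
jog_arm(
  motion=[
    {"gripper": 50,"tx": -0.5,"ty": 2,"tz": 0,"ax": 0,"ay": 0,"az": 0},
    {"gripper": 50,"tx": 0,"ty": 2,"tz": 0,"ax": 0,"ay": 0,"az": 0},
    {"gripper": 50,"tx": 0,"ty": 1,"tz": 0,"ax": 0,"ay": 0,"az": 0},
    {"gripper": 50,"tx": 0,"ty": 0,"tz": 0,"ax": 0,"ay": 0,"az": 0},
    {"gripper": 50,"tx": 0,"ty": 0,"tz": 0,"ax": 0,"ay": 0,"az": 0},
    {"gripper": 50,"tx": 0,"ty": 0,"tz": 0,"ax": 0,"ay": 0,"az": 0},
  ],
)

```text
clock: 20.25
tcp_pos: [0.6303, 0.2419, 0.1176]
orientation: [-1.57, -0.001, -0.001]
contact_force: [-2.0, -1.7, 3.6]
grip_width: 0.0589
```

Request:
jog_arm(
  motion=[
    {"gripper": 85,"tx": 0,"ty": 0,"tz": 0,"ax": 0,"ay": 0,"az": 0},
    {"gripper": 85,"tx": 0,"ty": 0,"tz": 0,"ax": 0,"ay": 0,"az": 0},
    {"gripper": 85,"tx": 0,"ty": 0,"tz": 0,"ax": 0,"ay": 0,"az": 0},
    {"gripper": 85,"tx": 0,"ty": 0,"tz": 0,"ax": 0,"ay": 0,"az": 0},
    {"gripper": 85,"tx": 0,"ty": -25,"tz": 0,"ax": 0,"ay": 0,"az": 0},
    {"gripper": 85,"tx": 0,"ty": -40,"tz": 0,"ax": 0,"ay": 0,"az": 0},
    {"gripper": 85,"tx": 0,"ty": -20,"tz": 0,"ax": 0,"ay": 0,"az": 0},
    {"gripper": 85,"tx": -45,"ty": 0,"tz": -4,"ax": 0,"ay": 0,"az": 0},
    {"gripper": 85,"tx": -45,"ty": 0,"tz": -4,"ax": 0,"ay": 0,"az": 0},
    {"gripper": 85,"tx": -45,"ty": 0,"tz": -4,"ax": 0,"ay": 0,"az": 0},
    {"gripper": 85,"tx": -45,"ty": 0,"tz": -4,"ax": 0,"ay": 0,"az": 0},
    {"gripper": 85,"tx": -45,"ty": 0,"tz": -2,"ax": 0,"ay": 0,"az": 0},
  ],
)

```text
clock: 21.45
tcp_pos: [0.4035, 0.2234, 0.202]
orientation: [-1.57, -0.001, -0.001]
contact_force: [0.1, 1.1, 0.1]
grip_width: 0.0851
```

Request:
jog_arm(
  motion=[
    {"gripper": 85,"tx": -38,"ty": 0,"tz": 0,"ax": 0,"ay": 0,"az": 0},
    {"gripper": 85,"tx": 0,"ty": 0,"tz": 0,"ax": 0,"ay": 0,"az": 0},
    {"gripper": 85,"tx": 0,"ty": 0,"tz": 0,"ax": 0,"ay": 0,"az": 0},
    {"gripper": 85,"tx": 0,"ty": 0,"tz": 0,"ax": 0,"ay": 0,"az": 0},
    {"gripper": 85,"tx": 0,"ty": 0,"tz": 0,"ax": 0,"ay": 0,"az": 0},
    {"gripper": 85,"tx": 0,"ty": 0,"tz": 0,"ax": 0,"ay": 0,"az": 0},
  ],
)

```text
clock: 22.05
tcp_pos: [0.368, 0.2239, 0.2019]
orientation: [-1.569, 0.0, -0.001]
contact_force: [0.6, 0.9, 0.0]
grip_width: 0.0847
```

```bash
python3 look.py .042 w8.png .024
```

```text
t 22.05 p [0.368  0.2239 0.2019] jaw yaw -0.1 tilt 0.1 shift mm tx,ty,tz [0. 0. 0.] F [0.6 0.9 0. ] w 0.0847
blob c [0.3669 0.2228] r 0.03 res 0.00032 [251.  181.7]
blob c [0.3669 0.2227] r 0.0296 res 0.00031 [250.7 181. ]
blob c [0.3669 0.2225] r 0.0223 res 0.00026 [251.1 182.3]
t 22.1 p [0.3678 0.2239 0.2019] jaw yaw -0.0 tilt 0.09 shift mm tx,ty,tz [ -1.  177.9  -1.4] F [ 1.1 -0.2  0.2] w 0.0853
turn ax,ay,az rad [-0.001 -0.001  0.   ] shift after turn [ -0.9 177.9  -1.1]
```

View pics/w8.png

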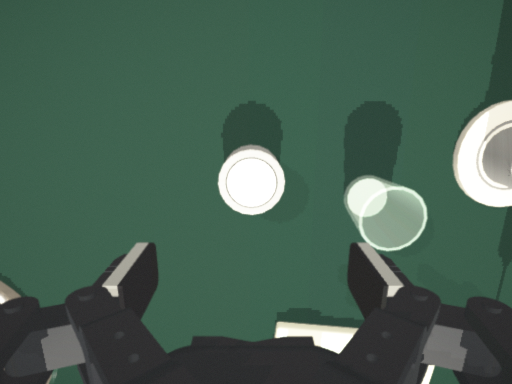

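Tin A is at (0.367, 0.2226), pixel (251,182). The beaker at (380,215) is clear of the fingers.

Request:
jog_arm(
  motion=[
    {"gripper": 85,"tx": -1,"ty": 30,"tz": -2,"ax": 0,"ay": 0,"az": 0},
    {"gripper": 85,"tx": 0,"ty": 45,"tz": 0,"ax": 0,"ay": 0,"az": 0},
    {"gripper": 85,"tx": 0,"ty": 45,"tz": 0,"ax": 0,"ay": 0,"az": 0},
    {"gripper": 85,"tx": 0,"ty": 35,"tz": 0,"ax": 0,"ay": 0,"az": 0},
    {"gripper": 85,"tx": 0,"ty": 20,"tz": 0,"ax": 0,"ay": 0,"az": 0},
    {"gripper": 85,"tx": 0,"ty": 3,"tz": 0,"ax": 0,"ay": 0,"az": 0},
    {"gripper": 85,"tx": 0,"ty": 0,"tz": 0,"ax": 0,"ay": 0,"az": 0},
    {"gripper": 85,"tx": 0,"ty": 0,"tz": 0,"ax": 0,"ay": 0,"az": 0},
    {"gripper": 85,"tx": 0,"ty": 0,"tz": 0,"ax": 0,"ay": 0,"az": 0},
  ],
)

```text
clock: 23.0
tcp_pos: [0.3674, 0.2225, 0.0252]
orientation: [-1.569, -0.002, -0.003]
contact_force: [0.1, -0.4, -0.4]
grip_width: 0.0849
```

```bash
python3 - <<'E'
from h import *
go(0.3669,.2226,.024,0)
E
```

```text
t 23.0 p [0.3674 0.2225 0.0252] jaw yaw -0.0 tilt 0.22 shift mm tx,ty,tz [-0.5  1.2  0.1] F [ 0.1 -0.4 -0.4] w 0.0849
turn ax,ay,az rad [-0.002 -0.     0.003] shift after turn [-0.5  1.2  0.1]
```

Request:
jog_arm(
  motion=[
    {"gripper": 50,"tx": 0,"ty": 1,"tz": 0,"ax": 0,"ay": 0,"az": 0},
    {"gripper": 50,"tx": 0,"ty": 0,"tz": 0,"ax": 0,"ay": 0,"az": 0},
    {"gripper": 50,"tx": 0,"ty": 0,"tz": 0,"ax": 0,"ay": 0,"az": 0},
    {"gripper": 50,"tx": 0,"ty": 0,"tz": 0,"ax": 0,"ay": 0,"az": 0},
    {"gripper": 50,"tx": 0,"ty": 0,"tz": 0,"ax": 0,"ay": 0,"az": 0},
    {"gripper": 50,"tx": 0,"ty": 0,"tz": 0,"ax": 0,"ay": 0,"az": 0},
  ],
)

```text
clock: 23.6
tcp_pos: [0.3669, 0.2221, 0.0239]
orientation: [-1.57, -0.002, -0.002]
contact_force: [-1.7, -1.8, 10.3]
grip_width: 0.0599
```

Request:
jog_arm(
  motion=[
    {"gripper": 50,"tx": 0,"ty": -25,"tz": 0,"ax": 0,"ay": 0,"az": 0},
    {"gripper": 50,"tx": 0,"ty": -45,"tz": 0,"ax": 0,"ay": 0,"az": 0},
    {"gripper": 50,"tx": 0,"ty": -45,"tz": 0,"ax": 0,"ay": 0,"az": 0},
    {"gripper": 50,"tx": 0,"ty": -45,"tz": 0,"ax": 0,"ay": 0,"az": 0},
    {"gripper": 50,"tx": 0,"ty": -45,"tz": 0,"ax": 0,"ay": 0,"az": 0},
    {"gripper": 50,"tx": 45,"ty": 0,"tz": 4,"ax": 0,"ay": 0,"az": 0},
    {"gripper": 50,"tx": 45,"ty": 0,"tz": 4,"ax": 0,"ay": 0,"az": 0},
    {"gripper": 50,"tx": 45,"ty": 0,"tz": 4,"ax": 0,"ay": 0,"az": 0},
    {"gripper": 50,"tx": 45,"ty": 0,"tz": 3,"ax": 0,"ay": 0,"az": 0},
    {"gripper": 50,"tx": 45,"ty": 0,"tz": 3,"ax": 0,"ay": 0,"az": 0},
    {"gripper": 50,"tx": 25,"ty": 0,"tz": 2,"ax": 0,"ay": 0,"az": 0},
    {"gripper": 50,"tx": 13,"ty": 0,"tz": 0,"ax": 0,"ay": 0,"az": 0},
  ],
)

```text
clock: 24.8
tcp_pos: [0.6314, 0.2411, 0.2275]
orientation: [-1.57, 0.001, -0.002]
contact_force: [0.1, 0.3, -0.1]
grip_width: 0.0599
```

Request:
jog_arm(
  motion=[
    {"gripper": 50,"tx": 0,"ty": 0,"tz": 0,"ax": 0,"ay": 0,"az": 0},
    {"gripper": 50,"tx": 0,"ty": 0,"tz": 0,"ax": 0,"ay": 0,"az": 0},
    {"gripper": 50,"tx": 0,"ty": 0,"tz": 0,"ax": 0,"ay": 0,"az": 0},
    {"gripper": 50,"tx": 0,"ty": 0,"tz": 0,"ax": 0,"ay": 0,"az": 0},
    {"gripper": 50,"tx": 0,"ty": 0,"tz": 0,"ax": 0,"ay": 0,"az": 0},
    {"gripper": 50,"tx": 0,"ty": 0,"tz": 0,"ax": 0,"ay": 0,"az": 0},
  ],
)

```text
clock: 25.4
tcp_pos: [0.629, 0.2418, 0.2286]
orientation: [-1.57, -0.001, -0.001]
contact_force: [0.4, -0.8, -0.3]
grip_width: 0.0602
```

```bash
python3 hand.py w9.png .0242 .160
```

```text
blob c [0.629  0.2422] r 0.0221 res 0.00012 [252.4 285. ]
tin off tcp mm [-0.   0.4]
t 25.45 p [0.629  0.2418 0.2285] jaw yaw 0.0 tilt 0.09 shift mm tx,ty,tz [ 1.3 68.5  0.5] F [-0.4  0.5 -1.1] w 0.0596
turn ax,ay,az rad [-0.001  0.     0.001] shift after turn [ 1.4 68.5  0.6]
```

Request:
jog_arm(
  motion=[
    {"gripper": 50,"tx": 1,"ty": 25,"tz": 0.5,"ax": 0,"ay": 0,"az": 0},
    {"gripper": 50,"tx": 0,"ty": 25,"tz": 0,"ax": 0,"ay": 0,"az": 0},
    {"gripper": 50,"tx": 0,"ty": 11,"tz": 0,"ax": 0,"ay": 0,"az": 0},
    {"gripper": 50,"tx": 0,"ty": 2,"tz": 0,"ax": 0,"ay": 0,"az": 0},
    {"gripper": 50,"tx": 0,"ty": 0,"tz": 0,"ax": 0,"ay": 0,"az": 0},
    {"gripper": 50,"tx": 0,"ty": 0,"tz": 0,"ax": 0,"ay": 0,"az": 0},
    {"gripper": 50,"tx": 0,"ty": 0,"tz": 0,"ax": 0,"ay": 0,"az": 0},
    {"gripper": 50,"tx": 0,"ty": 0,"tz": 0,"ax": 0,"ay": 0,"az": 0},
    {"gripper": 50,"tx": 0,"ty": 0,"tz": 0,"ax": 0,"ay": 0,"az": 0},
  ],
)

```text
clock: 26.35
tcp_pos: [0.6305, 0.2424, 0.1658]
orientation: [-1.57, -0.001, -0.001]
contact_force: [-0.3, 1.4, -0.6]
grip_width: 0.0599
```

```bash
python3 - <<'E'
from h import *
go(0.6304,.2424,.160,0)
E
```

```text
t 26.35 p [0.6305 0.2424 0.1658] jaw yaw -0.0 tilt 0.12 shift mm tx,ty,tz [-0.1  5.8 -0.1] F [-0.3  1.4 -0.6] w 0.0599
turn ax,ay,az rad [-0.001 -0.     0.002] shift after turn [-0.1  5.8 -0. ]
```

Request:
jog_arm(
  motion=[
    {"gripper": 50,"tx": 0,"ty": 2,"tz": 0,"ax": 0,"ay": 0,"az": 0},
    {"gripper": 50,"tx": 0,"ty": 2,"tz": 0,"ax": 0,"ay": 0,"az": 0},
    {"gripper": 50,"tx": 0,"ty": 2,"tz": 0,"ax": 0,"ay": 0,"az": 0},
    {"gripper": 50,"tx": 0,"ty": 0,"tz": 0,"ax": 0,"ay": 0,"az": 0},
    {"gripper": 50,"tx": 0,"ty": 0,"tz": 0,"ax": 0,"ay": 0,"az": 0},
    {"gripper": 50,"tx": 0,"ty": 0,"tz": 0,"ax": 0,"ay": 0,"az": 0},
  ],
)

```text
clock: 26.95
tcp_pos: [0.6304, 0.2426, 0.1601]
orientation: [-1.57, -0.001, -0.001]
contact_force: [-1.5, -1.1, 5.8]
grip_width: 0.0598
```

Request:
jog_arm(
  motion=[
    {"gripper": 85,"tx": 0,"ty": 0,"tz": 0,"ax": 0,"ay": 0,"az": 0},
    {"gripper": 85,"tx": 0,"ty": 0,"tz": 0,"ax": 0,"ay": 0,"az": 0},
    {"gripper": 85,"tx": 0,"ty": 0,"tz": 0,"ax": 0,"ay": 0,"az": 0},
    {"gripper": 85,"tx": 0,"ty": 0,"tz": 0,"ax": 0,"ay": 0,"az": 0},
    {"gripper": 85,"tx": 0,"ty": -25,"tz": 0,"ax": 0,"ay": 0,"az": 0},
    {"gripper": 85,"tx": 0,"ty": -40,"tz": 0,"ax": 0,"ay": 0,"az": 0},
    {"gripper": 85,"tx": 0,"ty": -25,"tz": 0,"ax": 0,"ay": 0,"az": 0},
    {"gripper": 85,"tx": 0,"ty": 0,"tz": 0,"ax": 0,"ay": 0,"az": 0},
    {"gripper": 85,"tx": 0,"ty": 0,"tz": 0,"ax": 0,"ay": 0,"az": 0},
    {"gripper": 85,"tx": 0,"ty": 0,"tz": 0,"ax": 0,"ay": 0,"az": 0},
    {"gripper": 85,"tx": 0,"ty": 0,"tz": 0,"ax": 0,"ay": 0,"az": 0},
  ],
)

```text
clock: 28.05
tcp_pos: [0.6296, 0.2418, 0.2477]
orientation: [-1.571, 0.001, 0.001]
contact_force: [0.3, 0.5, -0.4]
grip_width: 0.0852
```

```bash
python3 look.py .178 w10.png .24
```

```text
t 28.05 p [0.6296 0.2418 0.2477] jaw yaw 0.0 tilt 0.07 shift mm tx,ty,tz [0. 0. 0.] F [ 0.3  0.5 -0.4] w 0.0852
blob c [0.6305 0.2431] r 0.0224 res 0.0002 [253.9 210.8]
blob c [0.6306 0.2431] r 0.0222 res 0.00018 [253.9 210.7]
t 28.1 p [0.6297 0.2419 0.2479] jaw yaw 0.0 tilt 0.06 shift mm tx,ty,tz [0.8 7.9 1.2] F [0.2 0.3 0.1] w 0.0849
turn ax,ay,az rad [-0.     0.    -0.001] shift after turn [0.8 7.9 1.2]
```

View pics/w10.png

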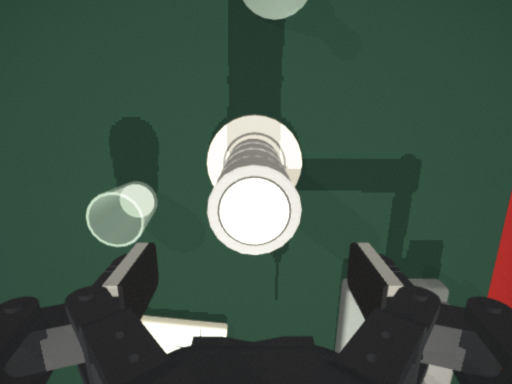

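The four-tin column's top is at (0.6305, 0.2431) by the wrist view (254,211), so it is straight to under 1 mm. Tin D is next.

Request:
jog_arm(
  motion=[
    {"gripper": 85,"tx": -28,"ty": 0,"tz": -33,"ax": 0,"ay": 0,"az": 0},
    {"gripper": 85,"tx": -28,"ty": 0,"tz": -33,"ax": 0,"ay": 0,"az": 0},
    {"gripper": 85,"tx": -28,"ty": 0,"tz": -33,"ax": 0,"ay": 0,"az": 0},
    {"gripper": 85,"tx": -28,"ty": 0,"tz": -33,"ax": 0,"ay": 0,"az": 0},
    {"gripper": 85,"tx": -28,"ty": 0,"tz": -33,"ax": 0,"ay": 0,"az": 0},
    {"gripper": 85,"tx": -26,"ty": 0,"tz": -34,"ax": 0,"ay": 0,"az": 0},
    {"gripper": 85,"tx": 0,"ty": 0,"tz": -48,"ax": 0,"ay": 0,"az": 0},
    {"gripper": 85,"tx": 0,"ty": 0,"tz": -48,"ax": 0,"ay": 0,"az": 0},
    {"gripper": 85,"tx": 0,"ty": 0,"tz": -48,"ax": 0,"ay": 0,"az": 0},
    {"gripper": 85,"tx": 0,"ty": 0,"tz": -48,"ax": 0,"ay": 0,"az": 0},
    {"gripper": 85,"tx": 0,"ty": 0,"tz": -40,"ax": 0,"ay": 0,"az": 0},
    {"gripper": 85,"tx": 0,"ty": 20,"tz": -20,"ax": 0,"ay": 0,"az": 0},
  ],
)

```text
clock: 29.3
tcp_pos: [0.4649, -0.2135, 0.23]
orientation: [-1.573, 0.001, -0.008]
contact_force: [-0.2, 0.3, -0.9]
grip_width: 0.085
```

Request:
jog_arm(
  motion=[
    {"gripper": 85,"tx": 0,"ty": 0,"tz": 0,"ax": 0,"ay": 0,"az": 0},
    {"gripper": 85,"tx": 0,"ty": 0,"tz": 0,"ax": 0,"ay": 0,"az": 0},
    {"gripper": 85,"tx": 0,"ty": 0,"tz": 0,"ax": 0,"ay": 0,"az": 0},
    {"gripper": 85,"tx": 0,"ty": 0,"tz": 0,"ax": 0,"ay": 0,"az": 0},
    {"gripper": 85,"tx": 0,"ty": 0,"tz": 0,"ax": 0,"ay": 0,"az": 0},
  ],
)

```text
clock: 29.8
tcp_pos: [0.4647, -0.2077, 0.2292]
orientation: [-1.57, -0.003, -0.0]
contact_force: [-0.4, 0.6, 1.0]
grip_width: 0.0847
```

```bash
python3 look.py .042 w11.png .024; python3 -c "
from h import *
grab('scene','s2.png');grab('side','d2.png')
a=cv2.imread('pics/s2.png')[120:290,140:360];b=cv2.imread('pics/d2.png')[100:300,170:380]
cv2.imwrite('pics/sd2.png',np.hstack([cv2.resize(a,(440,400)),cv2.resize(b,(360,400))]))"
```

```text
t 29.8 p [ 0.4647 -0.2077  0.2292] jaw yaw 0.1 tilt 0.11 shift mm tx,ty,tz [0. 0. 0.] F [-0.4  0.6  1. ] w 0.0847
blob c [ 0.4634 -0.2074] r 0.0303 res 0.00036 [250.7 173.5]
blob c [ 0.3982 -0.3465] r 0.0302 res 0.00035 [192.5 295.4]
blob c [ 0.4634 -0.2075] r 0.03 res 0.00033 [250.7 173.7]
blob c [ 0.3982 -0.3467] r 0.0298 res 0.00037 [192.5 295.7]
t 29.85 p [ 0.4646 -0.208   0.2292] jaw yaw 0.1 tilt 0.11 shift mm tx,ty,tz [ -1.6 205.2   0.3] F [-0.8 -0.1 -0.3] w 0.0854
turn ax,ay,az rad [-0.001  0.001  0.002] shift after turn [ -1.2 205.2   0.4]
```

View pics/w11.png

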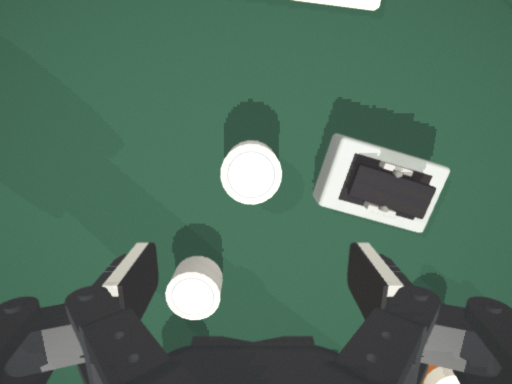

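View pics/sd2.png

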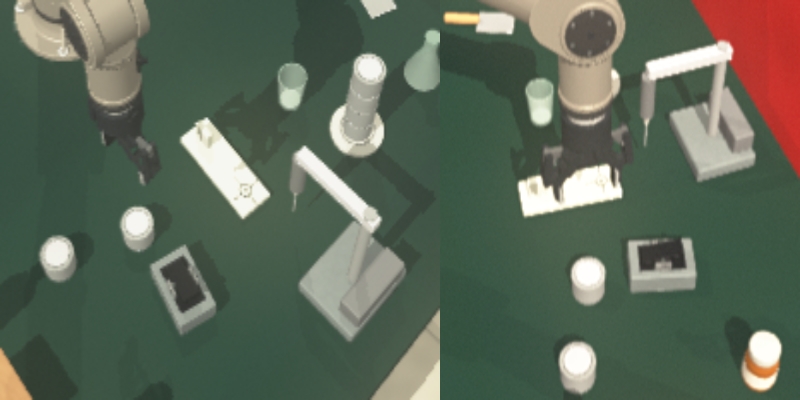

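Tin D is centred at (251,174) in the wrist view, and the column looks straight in both fixed views.

Request:
jog_arm(
  motion=[
    {"gripper": 85,"tx": -1.5,"ty": 40,"tz": 0,"ax": 0,"ay": 0,"az": 0},
    {"gripper": 85,"tx": 0,"ty": 45,"tz": 0,"ax": 0,"ay": 0,"az": 0},
    {"gripper": 85,"tx": 0,"ty": 45,"tz": 0,"ax": 0,"ay": 0,"az": 0},
    {"gripper": 85,"tx": 0,"ty": 40,"tz": 0,"ax": 0,"ay": 0,"az": 0},
    {"gripper": 85,"tx": 0,"ty": 25,"tz": 0,"ax": 0,"ay": 0,"az": 0},
    {"gripper": 85,"tx": 0,"ty": 8,"tz": 0,"ax": 0,"ay": 0,"az": 0},
    {"gripper": 85,"tx": 0,"ty": 0,"tz": 0,"ax": 0,"ay": 0,"az": 0},
    {"gripper": 85,"tx": 0,"ty": 0,"tz": 0,"ax": 0,"ay": 0,"az": 0},
    {"gripper": 85,"tx": 0,"ty": 0,"tz": 0,"ax": 0,"ay": 0,"az": 0},
  ],
)

```text
clock: 30.85
tcp_pos: [0.4641, -0.209, 0.0273]
orientation: [-1.571, -0.003, -0.003]
contact_force: [0.5, 0.0, 0.1]
grip_width: 0.0852
```

```bash
python3 - <<'E'
from h import *
go(0.4633,-.2076,.024,0)
E
```

```text
t 30.85 p [ 0.4641 -0.209   0.0273] jaw yaw -0.0 tilt 0.21 shift mm tx,ty,tz [-0.8  3.3  1.4] F [0.5 0.  0.1] w 0.0852
turn ax,ay,az rad [ 0.    -0.     0.004] shift after turn [-0.8  3.3  1.4]
```

Request:
jog_arm(
  motion=[
    {"gripper": 85,"tx": -0.5,"ty": 3,"tz": 1.5,"ax": 0,"ay": 0,"az": 0},
    {"gripper": 85,"tx": 0,"ty": 0,"tz": 0,"ax": 0,"ay": 0,"az": 0},
    {"gripper": 85,"tx": 0,"ty": 0,"tz": 0,"ax": 0,"ay": 0,"az": 0},
    {"gripper": 50,"tx": 0,"ty": 0,"tz": 0,"ax": 0,"ay": 0,"az": 0},
    {"gripper": 50,"tx": 0,"ty": 0,"tz": 0,"ax": 0,"ay": 0,"az": 0},
    {"gripper": 50,"tx": 0,"ty": 0,"tz": 0,"ax": 0,"ay": 0,"az": 0},
    {"gripper": 50,"tx": 0,"ty": 0,"tz": 0,"ax": 0,"ay": 0,"az": 0},
    {"gripper": 50,"tx": 0,"ty": 0,"tz": 0,"ax": 0,"ay": 0,"az": 0},
    {"gripper": 50,"tx": 0,"ty": 0,"tz": 0,"ax": 0,"ay": 0,"az": 0},
  ],
)

```text
clock: 31.75
tcp_pos: [0.4626, -0.2071, 0.0231]
orientation: [-1.57, -0.001, -0.001]
contact_force: [-1.1, -0.0, 5.2]
grip_width: 0.0591
```

Request:
jog_arm(
  motion=[
    {"gripper": 50,"tx": 0,"ty": -25,"tz": 0,"ax": 0,"ay": 0,"az": 0},
    {"gripper": 50,"tx": 0,"ty": -45,"tz": 0,"ax": 0,"ay": 0,"az": 0},
    {"gripper": 50,"tx": 0,"ty": -45,"tz": 0,"ax": 0,"ay": 0,"az": 0},
    {"gripper": 50,"tx": 0,"ty": -45,"tz": 0,"ax": 0,"ay": 0,"az": 0},
    {"gripper": 50,"tx": 0,"ty": -45,"tz": 0,"ax": 0,"ay": 0,"az": 0},
    {"gripper": 50,"tx": 0,"ty": -35,"tz": 0,"ax": 0,"ay": 0,"az": 0},
    {"gripper": 50,"tx": 0,"ty": 0,"tz": 48,"ax": 0,"ay": 0,"az": 0},
    {"gripper": 50,"tx": 0,"ty": 0,"tz": 48,"ax": 0,"ay": 0,"az": 0},
    {"gripper": 50,"tx": 0,"ty": 0,"tz": 48,"ax": 0,"ay": 0,"az": 0},
    {"gripper": 50,"tx": 0,"ty": 0,"tz": 48,"ax": 0,"ay": 0,"az": 0},
    {"gripper": 50,"tx": 0,"ty": 0,"tz": 48,"ax": 0,"ay": 0,"az": 0},
    {"gripper": 50,"tx": 15,"ty": 0,"tz": 40,"ax": 0,"ay": 0,"az": 0},
  ],
)

```text
clock: 32.95
tcp_pos: [0.4754, 0.0751, 0.263]
orientation: [-1.571, -0.002, 0.001]
contact_force: [1.7, -0.0, -1.2]
grip_width: 0.0589
```

```bash
python3 - <<'E'
from h import *
go(0.6304,.2428,.26,0)
E
```

```text
t 32.95 p [0.4754 0.0751 0.263 ] jaw yaw 0.1 tilt 0.03 shift mm tx,ty,tz [155.3   3.  167.4] F [ 1.7 -0.  -1.2] w 0.0589
turn ax,ay,az rad [0.    0.002 0.   ] shift after turn [155.    3.  167.7]
```

Request:
jog_arm(
  motion=[
    {"gripper": 50,"tx": 30,"ty": 0,"tz": 33,"ax": 0,"ay": 0,"az": 0},
    {"gripper": 50,"tx": 31,"ty": 0,"tz": 34,"ax": 0,"ay": 0,"az": 0},
    {"gripper": 50,"tx": 31,"ty": 0,"tz": 33,"ax": 0,"ay": 0,"az": 0},
    {"gripper": 50,"tx": 31,"ty": 0,"tz": 33,"ax": 0,"ay": 0,"az": 0},
    {"gripper": 50,"tx": 20,"ty": 0,"tz": 20,"ax": 0,"ay": 0,"az": 0},
    {"gripper": 50,"tx": 11,"ty": 0,"tz": 12,"ax": 0,"ay": 0,"az": 0},
    {"gripper": 50,"tx": 0,"ty": 0,"tz": 0,"ax": 0,"ay": 0,"az": 0},
    {"gripper": 50,"tx": 0,"ty": 0,"tz": 0,"ax": 0,"ay": 0,"az": 0},
    {"gripper": 50,"tx": 0,"ty": 0,"tz": 0,"ax": 0,"ay": 0,"az": 0},
    {"gripper": 50,"tx": 0,"ty": 0,"tz": 0,"ax": 0,"ay": 0,"az": 0},
    {"gripper": 50,"tx": 0,"ty": 0,"tz": 0,"ax": 0,"ay": 0,"az": 0},
    {"gripper": 50,"tx": 0,"ty": 0,"tz": 0,"ax": 0,"ay": 0,"az": 0},
  ],
)

```text
clock: 34.15
tcp_pos: [0.6311, 0.2372, 0.2636]
orientation: [-1.57, -0.001, -0.002]
contact_force: [-0.0, -0.4, -1.1]
grip_width: 0.059
```

```bash
python3 hand.py w12.png .0234 .2014
```

```text
blob c [0.6312 0.2363] r 0.0222 res 0.00012 [252.4 289.4]
tin off tcp mm [ 0.  -1.2]
t 34.2 p [0.6312 0.2374 0.2635] jaw yaw -0.0 tilt 0.09 shift mm tx,ty,tz [-0.9 62.1  6.5] F [-0.6 -0.4 -1.3] w 0.0588
turn ax,ay,az rad [-0.001 -0.     0.001] shift after turn [-0.8 62.1  6.5]
```

Request:
jog_arm(
  motion=[
    {"gripper": 50,"tx": -0.5,"ty": 10,"tz": 6.5,"ax": 0,"ay": 0,"az": 0},
    {"gripper": 50,"tx": 0,"ty": 25,"tz": 0,"ax": 0,"ay": 0,"az": 0},
    {"gripper": 50,"tx": 0,"ty": 18,"tz": 0,"ax": 0,"ay": 0,"az": 0},
    {"gripper": 50,"tx": 0,"ty": 3,"tz": 0,"ax": 0,"ay": 0,"az": 0},
    {"gripper": 50,"tx": 0,"ty": 0,"tz": 0,"ax": 0,"ay": 0,"az": 0},
    {"gripper": 50,"tx": 0,"ty": 0,"tz": 0,"ax": 0,"ay": 0,"az": 0},
    {"gripper": 50,"tx": 0,"ty": 0,"tz": 0,"ax": 0,"ay": 0,"az": 0},
    {"gripper": 50,"tx": 0,"ty": 0,"tz": 0,"ax": 0,"ay": 0,"az": 0},
    {"gripper": 50,"tx": 0,"ty": 0,"tz": 0,"ax": 0,"ay": 0,"az": 0},
  ],
)

```text
clock: 35.1
tcp_pos: [0.631, 0.2445, 0.2079]
orientation: [-1.57, -0.001, -0.002]
contact_force: [-0.5, 0.2, -1.4]
grip_width: 0.059
```

```bash
python3 - <<'E'
from h import *
go(0.6304,.244,.2014,0)
E
```

```text
t 35.1 p [0.631  0.2445 0.2079] jaw yaw -0.0 tilt 0.13 shift mm tx,ty,tz [-0.6  6.5 -0.5] F [-0.5  0.2 -1.4] w 0.059
turn ax,ay,az rad [-0.001 -0.     0.002] shift after turn [-0.6  6.5 -0.5]
```

Request:
jog_arm(
  motion=[
    {"gripper": 50,"tx": -0.5,"ty": 3,"tz": -0.5,"ax": 0,"ay": 0,"az": 0},
    {"gripper": 50,"tx": 0,"ty": 2,"tz": 0,"ax": 0,"ay": 0,"az": 0},
    {"gripper": 50,"tx": 0,"ty": 1.5,"tz": 0,"ax": 0,"ay": 0,"az": 0},
    {"gripper": 50,"tx": 0,"ty": 0,"tz": 0,"ax": 0,"ay": 0,"az": 0},
    {"gripper": 50,"tx": 0,"ty": 0,"tz": 0,"ax": 0,"ay": 0,"az": 0},
    {"gripper": 50,"tx": 0,"ty": 0,"tz": 0,"ax": 0,"ay": 0,"az": 0},
  ],
)

```text
clock: 35.7
tcp_pos: [0.6303, 0.2439, 0.2011]
orientation: [-1.57, -0.001, -0.001]
contact_force: [-1.6, -0.5, 4.3]
grip_width: 0.0589
```

Contact, so I'll release, lift and look.

Request:
jog_arm(
  motion=[
    {"gripper": 85,"tx": 0,"ty": 0,"tz": 0,"ax": 0,"ay": 0,"az": 0},
    {"gripper": 85,"tx": 0,"ty": 0,"tz": 0,"ax": 0,"ay": 0,"az": 0},
    {"gripper": 85,"tx": 0,"ty": 0,"tz": 0,"ax": 0,"ay": 0,"az": 0},
    {"gripper": 85,"tx": 0,"ty": 0,"tz": 0,"ax": 0,"ay": 0,"az": 0},
    {"gripper": 85,"tx": 0,"ty": -25,"tz": 0,"ax": 0,"ay": 0,"az": 0},
    {"gripper": 85,"tx": 0,"ty": -40,"tz": 0,"ax": 0,"ay": 0,"az": 0},
    {"gripper": 85,"tx": 0,"ty": -25,"tz": 0,"ax": 0,"ay": 0,"az": 0},
    {"gripper": 85,"tx": 0,"ty": 0,"tz": 0,"ax": 0,"ay": 0,"az": 0},
    {"gripper": 85,"tx": 0,"ty": 0,"tz": 0,"ax": 0,"ay": 0,"az": 0},
    {"gripper": 85,"tx": 0,"ty": 0,"tz": 0,"ax": 0,"ay": 0,"az": 0},
    {"gripper": 85,"tx": 0,"ty": 0,"tz": 0,"ax": 0,"ay": 0,"az": 0},
  ],
)

```text
clock: 36.8
tcp_pos: [0.6297, 0.2433, 0.2892]
orientation: [-1.571, 0.001, 0.001]
contact_force: [-0.5, -0.2, 0.7]
grip_width: 0.0848
```

```bash
python3 look.py .220 w13.png .29; python3 -c "
from h import *
go(.3982,-.3468,.25)"
```

```text
t 36.8 p [0.6297 0.2433 0.2892] jaw yaw 0.0 tilt 0.07 shift mm tx,ty,tz [0. 0. 0.] F [-0.5 -0.2  0.7] w 0.0848
blob c [0.6305 0.2435] r 0.0297 res 0.00023 [253.9 210.2]
blob c [0.6304 0.2432] r 0.0224 res 0.00019 [253.6 213. ]
blob c [0.6304 0.2432] r 0.0221 res 0.00019 [253.6 213. ]
t 36.85 p [0.6298 0.2434 0.2894] jaw yaw 0.0 tilt 0.05 shift mm tx,ty,tz [ 0.6 -0.6 -0.2] F [-0.3 -0.4  0.8] w 0.085
turn ax,ay,az rad [-0.     0.    -0.001] shift after turn [ 0.6 -0.6 -0.2]
t 36.85 p [0.6298 0.2434 0.2894] jaw yaw 0.0 tilt 0.05 shift mm tx,ty,tz [-231.5   39.6 -590.2] F [-0.3 -0.4  0.8] w 0.085
```

Request:
jog_arm(
  motion=[
    {"gripper": 85,"tx": -29,"ty": 0,"tz": -35,"ax": 0,"ay": 0,"az": 0},
    {"gripper": 85,"tx": -29,"ty": 0,"tz": -35,"ax": 0,"ay": 0,"az": 0},
    {"gripper": 85,"tx": -29,"ty": 0,"tz": -35,"ax": 0,"ay": 0,"az": 0},
    {"gripper": 85,"tx": -29,"ty": 0,"tz": -35,"ax": 0,"ay": 0,"az": 0},
    {"gripper": 85,"tx": -29,"ty": 0,"tz": -35,"ax": 0,"ay": 0,"az": 0},
    {"gripper": 85,"tx": -27,"ty": 0,"tz": -38,"ax": 0,"ay": 0,"az": 0},
    {"gripper": 85,"tx": -8,"ty": 5,"tz": -47,"ax": 0,"ay": 0,"az": 0},
    {"gripper": 85,"tx": -8,"ty": 10,"tz": -47,"ax": 0,"ay": 0,"az": 0},
    {"gripper": 85,"tx": -8,"ty": 10,"tz": -47,"ax": 0,"ay": 0,"az": 0},
    {"gripper": 85,"tx": -8,"ty": 10,"tz": -47,"ax": 0,"ay": 0,"az": 0},
    {"gripper": 85,"tx": -8,"ty": 10,"tz": -47,"ax": 0,"ay": 0,"az": 0},
    {"gripper": 85,"tx": -8,"ty": 10,"tz": -47,"ax": 0,"ay": 0,"az": 0},
  ],
)

```text
clock: 38.05
tcp_pos: [0.4093, -0.2529, 0.2345]
orientation: [-1.57, -0.001, -0.001]
contact_force: [1.0, 0.1, -1.3]
grip_width: 0.0848
```

Request:
jog_arm(
  motion=[
    {"gripper": 85,"tx": -8,"ty": 0,"tz": -47,"ax": 0,"ay": 0,"az": 0},
    {"gripper": 85,"tx": -4,"ty": 0,"tz": -47,"ax": 0,"ay": 0,"az": 0},
    {"gripper": 85,"tx": 0,"ty": 0,"tz": 0,"ax": 0,"ay": 0,"az": 0},
    {"gripper": 85,"tx": 0,"ty": 0,"tz": 0,"ax": 0,"ay": 0,"az": 0},
    {"gripper": 85,"tx": 0,"ty": 0,"tz": 0,"ax": 0,"ay": 0,"az": 0},
    {"gripper": 85,"tx": 0,"ty": 0,"tz": 0,"ax": 0,"ay": 0,"az": 0},
    {"gripper": 85,"tx": 0,"ty": 0,"tz": 0,"ax": 0,"ay": 0,"az": 0},
  ],
)

```text
clock: 38.75
tcp_pos: [0.3987, -0.344, 0.2351]
orientation: [-1.57, -0.003, 0.001]
contact_force: [-0.0, -0.6, 0.4]
grip_width: 0.0846
```

```bash
python3 look.py .042 w14.png .024; python3 -c "
from h import *
grab('scene','s3.png');grab('side','d3.png')
a=cv2.imread('pics/s3.png')[120:290,140:360];b=cv2.imread('pics/d3.png')[100:300,170:380]
cv2.imwrite('pics/sd3.png',np.hstack([cv2.resize(a,(440,400)),cv2.resize(b,(360,400))]))"
```

```text
t 38.75 p [ 0.3987 -0.344   0.2351] jaw yaw 0.1 tilt 0.08 shift mm tx,ty,tz [0. 0. 0.] F [-0.  -0.6  0.4] w 0.0846
blob c [ 0.398  -0.3472] r 0.0304 res 0.00036 [251.6 175.8]
blob c [ 0.3981 -0.3474] r 0.0301 res 0.00034 [251.6 176. ]
t 38.8 p [ 0.3986 -0.3442  0.2352] jaw yaw 0.1 tilt 0.08 shift mm tx,ty,tz [ -0.8 211.2  -3.1] F [ 1.  -1.   1.2] w 0.085
turn ax,ay,az rad [-0.001  0.002  0.001] shift after turn [ -0.6 211.2  -3. ]
```

View pics/sd3.png

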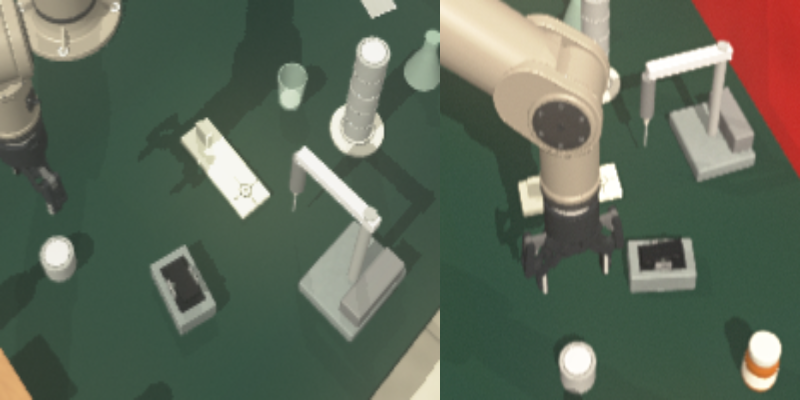

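The five-tin column is straight. I'll pick up the last tin, E.

Request:
jog_arm(
  motion=[
    {"gripper": 85,"tx": -1,"ty": 45,"tz": -2.5,"ax": 0,"ay": 0,"az": 0},
    {"gripper": 85,"tx": 0,"ty": 45,"tz": 0,"ax": 0,"ay": 0,"az": 0},
    {"gripper": 85,"tx": 0,"ty": 45,"tz": 0,"ax": 0,"ay": 0,"az": 0},
    {"gripper": 85,"tx": 0,"ty": 40,"tz": 0,"ax": 0,"ay": 0,"az": 0},
    {"gripper": 85,"tx": 0,"ty": 25,"tz": 0,"ax": 0,"ay": 0,"az": 0},
    {"gripper": 85,"tx": 0,"ty": 10,"tz": 0,"ax": 0,"ay": 0,"az": 0},
    {"gripper": 85,"tx": 0,"ty": 0,"tz": 0,"ax": 0,"ay": 0,"az": 0},
    {"gripper": 85,"tx": 0,"ty": 0,"tz": 0,"ax": 0,"ay": 0,"az": 0},
    {"gripper": 85,"tx": 0,"ty": 0,"tz": 0,"ax": 0,"ay": 0,"az": 0},
  ],
)

```text
clock: 39.8
tcp_pos: [0.3985, -0.3482, 0.0266]
orientation: [-1.572, -0.002, -0.003]
contact_force: [0.1, 0.7, -0.2]
grip_width: 0.085
```

```bash
python3 - <<'E'
from h import *
go(0.398,-.3473,.024,0)
E
```

```text
t 39.8 p [ 0.3985 -0.3482  0.0266] jaw yaw -0.0 tilt 0.19 shift mm tx,ty,tz [-0.5  2.6  0.9] F [ 0.1  0.7 -0.2] w 0.085
turn ax,ay,az rad [ 0.001 -0.     0.003] shift after turn [-0.5  2.6  0.9]
```

Request:
jog_arm(
  motion=[
    {"gripper": 85,"tx": -0.5,"ty": 2.5,"tz": 1,"ax": 0,"ay": 0,"az": 0},
    {"gripper": 85,"tx": 0,"ty": 0,"tz": 0,"ax": 0,"ay": 0,"az": 0},
    {"gripper": 85,"tx": 0,"ty": 0,"tz": 0,"ax": 0,"ay": 0,"az": 0},
    {"gripper": 50,"tx": 0,"ty": 0,"tz": 0,"ax": 0,"ay": 0,"az": 0},
    {"gripper": 50,"tx": 0,"ty": 0,"tz": 0,"ax": 0,"ay": 0,"az": 0},
    {"gripper": 50,"tx": 0,"ty": 0,"tz": 0,"ax": 0,"ay": 0,"az": 0},
    {"gripper": 50,"tx": 0,"ty": 0,"tz": 0,"ax": 0,"ay": 0,"az": 0},
    {"gripper": 50,"tx": 0,"ty": 0,"tz": 0,"ax": 0,"ay": 0,"az": 0},
    {"gripper": 50,"tx": 0,"ty": 0,"tz": 0,"ax": 0,"ay": 0,"az": 0},
  ],
)

```text
clock: 40.7
tcp_pos: [0.3971, -0.3466, 0.023]
orientation: [-1.57, -0.001, -0.001]
contact_force: [-0.7, 0.9, 4.4]
grip_width: 0.0593
```

Request:
jog_arm(
  motion=[
    {"gripper": 50,"tx": 0,"ty": -25,"tz": 0,"ax": 0,"ay": 0,"az": 0},
    {"gripper": 50,"tx": 0,"ty": -45,"tz": 0,"ax": 0,"ay": 0,"az": 0},
    {"gripper": 50,"tx": 0,"ty": -45,"tz": 0,"ax": 0,"ay": 0,"az": 0},
    {"gripper": 50,"tx": 0,"ty": -45,"tz": 0,"ax": 0,"ay": 0,"az": 0},
    {"gripper": 50,"tx": 0,"ty": -45,"tz": 0,"ax": 0,"ay": 0,"az": 0},
    {"gripper": 50,"tx": 0,"ty": -45,"tz": 0,"ax": 0,"ay": 0,"az": 0},
    {"gripper": 50,"tx": 0,"ty": -35,"tz": 0,"ax": 0,"ay": 0,"az": 0},
    {"gripper": 50,"tx": 8,"ty": 0,"tz": 47,"ax": 0,"ay": 0,"az": 0},
    {"gripper": 50,"tx": 8,"ty": 0,"tz": 47,"ax": 0,"ay": 0,"az": 0},
    {"gripper": 50,"tx": 8,"ty": 0,"tz": 47,"ax": 0,"ay": 0,"az": 0},
    {"gripper": 50,"tx": 8,"ty": 0,"tz": 47,"ax": 0,"ay": 0,"az": 0},
    {"gripper": 50,"tx": 8,"ty": 0,"tz": 47,"ax": 0,"ay": 0,"az": 0},
  ],
)

```text
clock: 41.9
tcp_pos: [0.4363, -0.1099, 0.3077]
orientation: [-1.57, -0.0, -0.001]
contact_force: [0.9, 0.6, -0.9]
grip_width: 0.0597
```

Request:
jog_arm(
  motion=[
    {"gripper": 50,"tx": 8,"ty": 0,"tz": 47,"ax": 0,"ay": 0,"az": 0},
    {"gripper": 50,"tx": 8,"ty": 0,"tz": 47,"ax": 0,"ay": 0,"az": 0},
    {"gripper": 50,"tx": 6,"ty": 0,"tz": 47,"ax": 0,"ay": 0,"az": 0},
    {"gripper": 50,"tx": 0,"ty": 0,"tz": 40,"ax": 0,"ay": 0,"az": 0},
    {"gripper": 50,"tx": 0,"ty": 0,"tz": 0,"ax": 0,"ay": 0,"az": 0},
    {"gripper": 50,"tx": 0,"ty": 0,"tz": 0,"ax": 0,"ay": 0,"az": 0},
  ],
)

```text
clock: 42.5
tcp_pos: [0.4582, 0.0699, 0.3077]
orientation: [-1.57, -0.002, 0.002]
contact_force: [0.6, -1.3, -1.2]
grip_width: 0.0593
```

```bash
python3 - <<'E'
from h import *
go(0.6304,.2428,.305,0)
E
```

```text
t 42.5 p [0.4582 0.0699 0.3077] jaw yaw 0.2 tilt 0.04 shift mm tx,ty,tz [172.6   2.9 172.5] F [ 0.6 -1.3 -1.2] w 0.0593
turn ax,ay,az rad [-0.001  0.003  0.   ] shift after turn [172.2   2.7 172.9]
```

Request:
jog_arm(
  motion=[
    {"gripper": 50,"tx": 33,"ty": 0,"tz": 33,"ax": 0,"ay": 0,"az": 0},
    {"gripper": 50,"tx": 33,"ty": 0,"tz": 33,"ax": 0,"ay": 0,"az": 0},
    {"gripper": 50,"tx": 33,"ty": 0,"tz": 33,"ax": 0,"ay": 0,"az": 0},
    {"gripper": 50,"tx": 33,"ty": 0,"tz": 33,"ax": 0,"ay": 0,"az": 0},
    {"gripper": 50,"tx": 25,"ty": 0,"tz": 25,"ax": 0,"ay": 0,"az": 0},
    {"gripper": 50,"tx": 15,"ty": 0,"tz": 15.5,"ax": 0,"ay": 0,"az": 0},
    {"gripper": 50,"tx": 0,"ty": 0,"tz": 0,"ax": 0,"ay": 0,"az": 0},
    {"gripper": 50,"tx": 0,"ty": 0,"tz": 0,"ax": 0,"ay": 0,"az": 0},
    {"gripper": 50,"tx": 0,"ty": 0,"tz": 0,"ax": 0,"ay": 0,"az": 0},
    {"gripper": 50,"tx": 0,"ty": 0,"tz": 0,"ax": 0,"ay": 0,"az": 0},
    {"gripper": 50,"tx": 0,"ty": 0,"tz": 0,"ax": 0,"ay": 0,"az": 0},
    {"gripper": 50,"tx": 0,"ty": 0,"tz": 0,"ax": 0,"ay": 0,"az": 0},
  ],
)

```text
clock: 43.7
tcp_pos: [0.6306, 0.2411, 0.3087]
orientation: [-1.57, -0.001, -0.002]
contact_force: [0.5, -0.3, -0.6]
grip_width: 0.0595
```

```bash
python3 hand.py w15.png .0233 .2433
```

```text
blob c [0.6307 0.2398] r 0.0222 res 0.00014 [252.4 290.1]
tin off tcp mm [ 0.1 -1.4]
t 43.75 p [0.6306 0.2413 0.3086] jaw yaw -0.0 tilt 0.09 shift mm tx,ty,tz [-0.4 65.3  2.9] F [-0.1 -0.2 -1.8] w 0.0598
turn ax,ay,az rad [-0.001 -0.     0.001] shift after turn [-0.3 65.3  3. ]
```

Request:
jog_arm(
  motion=[
    {"gripper": 50,"tx": -0.5,"ty": 15,"tz": 3,"ax": 0,"ay": 0,"az": 0},
    {"gripper": 50,"tx": 0,"ty": 25,"tz": 0,"ax": 0,"ay": 0,"az": 0},
    {"gripper": 50,"tx": 0,"ty": 16,"tz": 0,"ax": 0,"ay": 0,"az": 0},
    {"gripper": 50,"tx": 0,"ty": 3,"tz": 0,"ax": 0,"ay": 0,"az": 0},
    {"gripper": 50,"tx": 0,"ty": 0,"tz": 0,"ax": 0,"ay": 0,"az": 0},
    {"gripper": 50,"tx": 0,"ty": 0,"tz": 0,"ax": 0,"ay": 0,"az": 0},
    {"gripper": 50,"tx": 0,"ty": 0,"tz": 0,"ax": 0,"ay": 0,"az": 0},
    {"gripper": 50,"tx": 0,"ty": 0,"tz": 0,"ax": 0,"ay": 0,"az": 0},
    {"gripper": 50,"tx": 0,"ty": 0,"tz": 0,"ax": 0,"ay": 0,"az": 0},
  ],
)

```text
clock: 44.65
tcp_pos: [0.6304, 0.2449, 0.2499]
orientation: [-1.57, -0.001, -0.002]
contact_force: [1.0, -0.5, -1.3]
grip_width: 0.0599
```

```bash
python3 - <<'E'
from h import *
go(0.6304,.2442,.2433,0)
E
```

```text
t 44.65 p [0.6304 0.2449 0.2499] jaw yaw -0.0 tilt 0.13 shift mm tx,ty,tz [-0.   6.6 -0.7] F [ 1.  -0.5 -1.3] w 0.0599
turn ax,ay,az rad [-0.001 -0.     0.002] shift after turn [ 0.   6.6 -0.7]
```

Request:
jog_arm(
  motion=[
    {"gripper": 50,"tx": 0,"ty": 3,"tz": -0.5,"ax": 0,"ay": 0,"az": 0},
    {"gripper": 50,"tx": 0,"ty": 2,"tz": 0,"ax": 0,"ay": 0,"az": 0},
    {"gripper": 50,"tx": 0,"ty": 1.5,"tz": 0,"ax": 0,"ay": 0,"az": 0},
    {"gripper": 50,"tx": 0,"ty": 0,"tz": 0,"ax": 0,"ay": 0,"az": 0},
    {"gripper": 50,"tx": 0,"ty": 0,"tz": 0,"ax": 0,"ay": 0,"az": 0},
    {"gripper": 50,"tx": 0,"ty": 0,"tz": 0,"ax": 0,"ay": 0,"az": 0},
  ],
)

```text
clock: 45.25
tcp_pos: [0.6302, 0.2444, 0.243]
orientation: [-1.57, -0.001, -0.001]
contact_force: [-0.3, -1.1, 1.6]
grip_width: 0.0598
```

Request:
jog_arm(
  motion=[
    {"gripper": 85,"tx": 0,"ty": 0.5,"tz": 0,"ax": 0,"ay": 0,"az": 0},
    {"gripper": 85,"tx": 0,"ty": 0,"tz": 0,"ax": 0,"ay": 0,"az": 0},
    {"gripper": 85,"tx": 0,"ty": 0,"tz": 0,"ax": 0,"ay": 0,"az": 0},
    {"gripper": 85,"tx": 0,"ty": 0,"tz": 0,"ax": 0,"ay": 0,"az": 0},
    {"gripper": 85,"tx": 0,"ty": -25,"tz": 0,"ax": 0,"ay": 0,"az": 0},
    {"gripper": 85,"tx": 0,"ty": -40,"tz": 0,"ax": 0,"ay": 0,"az": 0},
    {"gripper": 85,"tx": 0,"ty": -25,"tz": 0,"ax": 0,"ay": 0,"az": 0},
    {"gripper": 85,"tx": 0,"ty": 0,"tz": 0,"ax": 0,"ay": 0,"az": 0},
    {"gripper": 85,"tx": 0,"ty": 0,"tz": 0,"ax": 0,"ay": 0,"az": 0},
    {"gripper": 85,"tx": 0,"ty": 0,"tz": 0,"ax": 0,"ay": 0,"az": 0},
    {"gripper": 85,"tx": 0,"ty": 0,"tz": 0,"ax": 0,"ay": 0,"az": 0},
  ],
)

```text
clock: 46.35
tcp_pos: [0.6297, 0.2437, 0.3308]
orientation: [-1.571, 0.001, 0.001]
contact_force: [-0.5, 0.7, 0.7]
grip_width: 0.0853
```

```bash
python3 look.py .262 w16.png .33; python3 -c "
from h import *
go(.43,0.05,.33)"
```

```text
t 46.35 p [0.6297 0.2437 0.3308] jaw yaw -0.0 tilt 0.06 shift mm tx,ty,tz [0. 0. 0.] F [-0.5  0.7  0.7] w 0.0853
blob c [0.6304 0.2436] r 0.0297 res 0.00022 [253.6 210.9]
blob c [0.6304 0.2433] r 0.0223 res 0.0002 [253.4 213.7]
blob c [0.6303 0.2433] r 0.0221 res 0.00019 [253.4 213.7]
t 46.4 p [0.6298 0.2438 0.331 ] jaw yaw 0.0 tilt 0.05 shift mm tx,ty,tz [ 0.6  1.  -0.2] F [ 0.5 -0.3 -1.2] w 0.0852
turn ax,ay,az rad [-0.     0.    -0.001] shift after turn [ 0.6  1.  -0.2]
t 46.4 p [0.6298 0.2438 0.331 ] jaw yaw 0.0 tilt 0.05 shift mm tx,ty,tz [-199.8    1.1 -193.8] F [ 0.5 -0.3 -1.2] w 0.0852
```

View pics/w16.png

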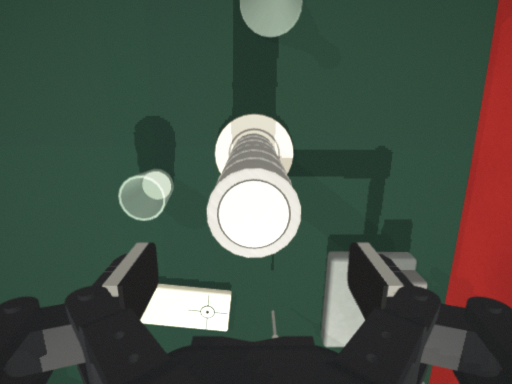

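All six tins are stacked, with the top at (0.6304, 0.2434). Now I'll look at the tile and needle.

Request:
jog_arm(
  motion=[
    {"gripper": 85,"tx": -30,"ty": 0,"tz": -35,"ax": 0,"ay": 0,"az": 0},
    {"gripper": 85,"tx": -30,"ty": 0,"tz": -35,"ax": 0,"ay": 0,"az": 0},
    {"gripper": 85,"tx": -30,"ty": 0,"tz": -35,"ax": 0,"ay": 0,"az": 0},
    {"gripper": 85,"tx": -30,"ty": 0,"tz": -35,"ax": 0,"ay": 0,"az": 0},
    {"gripper": 85,"tx": -20,"ty": 0,"tz": -40,"ax": 0,"ay": 0,"az": 0},
    {"gripper": 85,"tx": -10,"ty": 20,"tz": -44,"ax": 0,"ay": 0,"az": 0},
    {"gripper": 85,"tx": -5,"ty": 20,"tz": -45,"ax": 0,"ay": 0,"az": 0},
    {"gripper": 85,"tx": 0,"ty": 30,"tz": -35,"ax": 0,"ay": 0,"az": 0},
    {"gripper": 85,"tx": 0,"ty": 0,"tz": -20,"ax": 0,"ay": 0,"az": 0},
  ],
)

```text
clock: 47.3
tcp_pos: [0.4719, -0.0835, 0.2579]
orientation: [-1.57, 0.008, 0.001]
contact_force: [-0.2, -0.2, 0.4]
grip_width: 0.0851
```

Request:
jog_arm(
  motion=[
    {"gripper": 85,"tx": 0,"ty": 0,"tz": 0,"ax": 0,"ay": 0,"az": 0},
    {"gripper": 85,"tx": 0,"ty": 0,"tz": 0,"ax": 0,"ay": 0,"az": 0},
    {"gripper": 85,"tx": 0,"ty": 0,"tz": 0,"ax": 0,"ay": 0,"az": 0},
    {"gripper": 85,"tx": 0,"ty": 0,"tz": 0,"ax": 0,"ay": 0,"az": 0},
    {"gripper": 85,"tx": 0,"ty": 0,"tz": 0,"ax": 0,"ay": 0,"az": 0},
    {"gripper": 85,"tx": 0,"ty": 0,"tz": 0,"ax": 0,"ay": 0,"az": 0},
  ],
)

```text
clock: 47.9
tcp_pos: [0.4753, -0.0791, 0.262]
orientation: [-1.57, -0.002, -0.0]
contact_force: [-0.2, -0.5, -0.2]
grip_width: 0.085
```

```bash
python3 - <<'E'
from h import *
go(); im,c=grab("wrist","w17.png")
for n,p in [("spot",(.5564,-.011,.014)),("needle",(.659,.013,.045)),("rib",(.4275,.003,.05))]: print(n,proj(c,p).round(1))
E
```

```text
t 47.9 p [ 0.4753 -0.0791  0.262 ] jaw yaw 0.1 tilt 0.09 shift mm tx,ty,tz [0. 0. 0.] F [-0.2 -0.5 -0.2] w 0.085
spot [324. 104.]
needle [431.4  80.6]
rib [204.7  89.7]
```

View pics/w17.png

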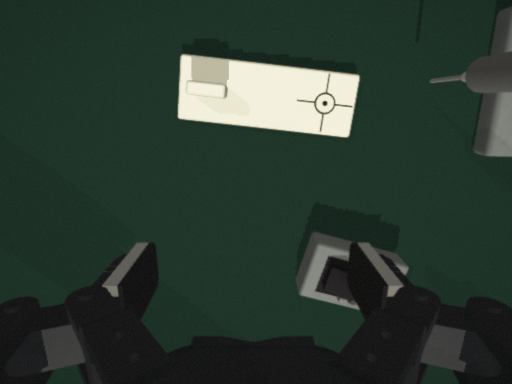

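```bash
python3 - <<'E'
from h import *
im=cv2.imread('pics/w17.png')[:,:,::-1]; c=vision.get_calibration("wrist")
m=(im.min(2)>115).astype(np.uint8); m[:, 370:]=0; m[150:]=0
k=max(cv2.findContours(cv2.morphologyEx(m,cv2.MORPH_CLOSE,np.ones((9,9))),cv2.RETR_EXTERNAL,cv2.CHAIN_APPROX_NONE)[0],key=cv2.contourArea)
P=np.array([on(c,*q[0],.014)[:2]*1000 for q in k],np.float32); r=cv2.minAreaRect(P); print("rect",r)
s=on(c,324.6,103,.014); rib=on(c,206,90,.05); n=on(c,431.5,80.5,.045)
print("spot",s.round(4),"rib",rib.round(4),"needle",n.round(4))
print("dir rib->spot deg",np.degrees(np.arctan2(*(s-rib)[1::-1])).round(2),"len",np.linalg.norm((s-rib)[:2]).round(4))
g=im[95:112,315:335].min(2); yy,xx=np.where(g<110); print("dark px",315+xx.mean(),95+yy.mean(),len(xx))
z=cv2.resize(cv2.imread('pics/w17.png')[40:150,170:500],None,fx=2.4,fy=2.4,interpolation=cv2.INTER_CUBIC); cv2.imwrite('pics/w17z.png',z)
E
```

```text
rect ((492.02923583984375, -3.2717819213867188), (69.4082260131836, 198.39926147460938), 83.7841567993164)
spot [ 0.557  -0.0101  0.014 ] rib [0.4288 0.0025 0.05  ] needle [0.659  0.0129 0.045 ]
dir rib->spot deg -5.63 len 0.1288
dark px 323.3958333333333 103.22916666666667 48
```

View pics/w17z.png

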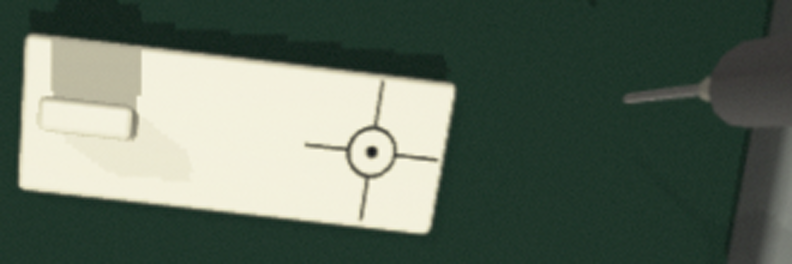

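The tile centre is at (0.492, -0.003) with an angle of -6.2°. The spot is at (0.5566, -0.0103), the rib at (0.4274, 0.0037) and the needle tip at (0.659, 0.013). I'll move over the rib and turn the jaws.

Request:
jog_arm(
  motion=[
    {"gripper": 85,"tx": -24,"ty": 20,"tz": 41,"ax": 0,"ay": 0,"az": 0},
    {"gripper": 85,"tx": -24,"ty": 30,"tz": 41,"ax": 0,"ay": 0,"az": 0},
    {"gripper": 60,"tx": 0,"ty": 0,"tz": 0,"ax": 0,"ay": -0.147,"az": 0},
    {"gripper": 60,"tx": 0,"ty": 0,"tz": 0,"ax": 0,"ay": -0.147,"az": 0},
    {"gripper": 60,"tx": 0,"ty": 0,"tz": 0,"ax": 0,"ay": -0.147,"az": 0},
    {"gripper": 60,"tx": 0,"ty": 0,"tz": 0,"ax": 0,"ay": -0.147,"az": 0},
    {"gripper": 60,"tx": 0,"ty": 0,"tz": 0,"ax": 0,"ay": -0.147,"az": 0},
    {"gripper": 60,"tx": 0,"ty": 0,"tz": 0,"ax": 0,"ay": -0.147,"az": 0},
    {"gripper": 60,"tx": 0,"ty": 0,"tz": 0,"ax": 0,"ay": -0.147,"az": 0},
    {"gripper": 60,"tx": 0,"ty": 0,"tz": 0,"ax": 0,"ay": -0.147,"az": 0},
    {"gripper": 60,"tx": 0,"ty": 0,"tz": 0,"ax": 0,"ay": -0.147,"az": 0},
    {"gripper": 60,"tx": 0,"ty": 0,"tz": 0,"ax": 0,"ay": -0.14,"az": 0},
  ],
)

```text
clock: 49.15
tcp_pos: [0.4307, -0.0033, 0.2159]
orientation: [-1.256, -1.135, 1.133]
contact_force: [0.0, -0.5, -0.5]
grip_width: 0.0598
```

Request:
jog_arm(
  motion=[
    {"gripper": 60,"tx": 0,"ty": 0,"tz": 0,"ax": 0,"ay": 0,"az": 0},
    {"gripper": 60,"tx": 0,"ty": 0,"tz": 0,"ax": 0,"ay": 0,"az": 0},
    {"gripper": 60,"tx": 0,"ty": 0,"tz": 0,"ax": 0,"ay": 0,"az": 0},
    {"gripper": 60,"tx": 0,"ty": 0,"tz": 0,"ax": 0,"ay": 0,"az": 0},
    {"gripper": 60,"tx": 0,"ty": 0,"tz": 0,"ax": 0,"ay": 0,"az": 0},
  ],
)

```text
clock: 49.65
tcp_pos: [0.4306, -0.0034, 0.2158]
orientation: [-1.259, -1.13, 1.128]
contact_force: [0.4, 0.0, 0.4]
grip_width: 0.0601
```

```bash
python3 - <<'E'
from h import *
go(.4274,.0037,.036,83.8); im,c=grab("wrist","w18.png")
print("rib",proj(c,(.4274,.0037,.05)).round(1))
E
```

```text
t 49.65 p [ 0.4306 -0.0034  0.2158] jaw yaw 83.8 tilt 0.08 shift mm tx,ty,tz [  6.5 179.8   4.1] F [0.4 0.  0.4] w 0.0601
turn ax,ay,az rad [ 0.001 -0.     0.001] shift after turn [  6.7 179.8   4. ]
rib [257.6 173.4]
```

View pics/w18.png

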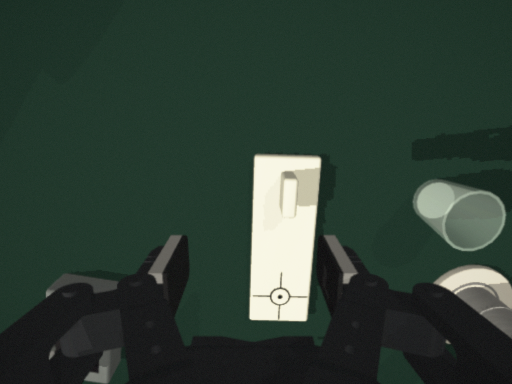

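The tile has been knocked: the rib is now at (289,194) and the spot at (280,296), where I expected the rib at (258,173). I'll measure again.

```bash
cat > tile.py <<'E'
import sys
from h import *
im=cv2.imread('pics/'+sys.argv[1])[:,:,::-1]; c=vision.get_calibration("wrist"); x0,x1,y0,y1=map(int,sys.argv[2:6])
m=np.zeros(im.shape[:2],np.uint8); m[y0:y1,x0:x1]=im.min(2)[y0:y1,x0:x1]>int(sys.argv[6])
k=max(cv2.findContours(cv2.morphologyEx(m,cv2.MORPH_CLOSE,np.ones((9,9))),cv2.RETR_EXTERNAL,cv2.CHAIN_APPROX_NONE)[0],key=cv2.contourArea)
P=np.array([on(c,*q[0],.014)[:2]*1000 for q in k],np.float32); r=cv2.minAreaRect(P)
b=cv2.boxPoints(r); e=max([(b[1]-b[0]),(b[2]-b[1])],key=np.linalg.norm); e=e/np.linalg.norm(e); e=e*np.sign(e[0]); ce=np.array(r[0])
print("ctr",ce,"size",r[1],"ang",np.degrees(np.arctan2(e[1],e[0])).round(2),"rib",(ce-65*e).round(1),"spot",(ce+65*e).round(1))
if len(sys.argv)>8: print("spot click",on(c,float(sys.argv[7]),float(sys.argv[8]),.014).round(4))
if len(sys.argv)>10: print("rib click",on(c,float(sys.argv[9]),float(sys.argv[10]),.05).round(4))
E
python3 tile.py w18.png 240 325 150 325 115 280 296.5 289.5 194
```

```text
ctr [518.24047852  22.23930359] size (69.5428695678711, 199.0370330810547) ang -7.92 rib [453.9  31.2] spot [582.6  13.3]
spot click [0.5845 0.0142 0.014 ]
rib click [0.4505 0.0316 0.05  ]
```

```bash
python3 - <<'E'
from h import *
go(.453,.0313,.036,82.1)
E
```

```text
t 49.7 p [ 0.4306 -0.0034  0.2158] jaw yaw 83.8 tilt 0.08 shift mm tx,ty,tz [ 36.7 179.9 -18.3] F [-0.1  0.1  0.9] w 0.0598
turn ax,ay,az rad [0.001 0.029 0.001] shift after turn [ 37.4 179.8 -17.4]
```

Request:
jog_arm(
  motion=[
    {"gripper": 60,"tx": 0,"ty": 0,"tz": 0,"ax": 0,"ay": 0.029,"az": 0},
    {"gripper": 60,"tx": 37.5,"ty": 20,"tz": -17.5,"ax": 0,"ay": 0,"az": 0},
    {"gripper": 60,"tx": 0,"ty": 40,"tz": 0,"ax": 0,"ay": 0,"az": 0},
    {"gripper": 60,"tx": 0,"ty": 30,"tz": 0,"ax": 0,"ay": 0,"az": 0},
    {"gripper": 60,"tx": 0,"ty": 0,"tz": 0,"ax": 0,"ay": 0,"az": 0},
    {"gripper": 60,"tx": 0,"ty": 0,"tz": 0,"ax": 0,"ay": 0,"az": 0},
    {"gripper": 60,"tx": 0,"ty": 0,"tz": 0,"ax": 0,"ay": 0,"az": 0},
    {"gripper": 60,"tx": 0,"ty": 0,"tz": 0,"ax": 0,"ay": 0,"az": 0},
    {"gripper": 60,"tx": 0,"ty": 0,"tz": 0,"ax": 0,"ay": 0,"az": 0},
  ],
)

```text
clock: 50.6
tcp_pos: [0.4539, 0.0312, 0.1269]
orientation: [-1.273, -1.11, 1.105]
contact_force: [-0.2, -0.8, -1.3]
grip_width: 0.0602
```

```bash
python3 - <<'E'
from h import *
go(.453,.0313,.036,82.1); im,c=grab("wrist","w19.png")
print("rib",proj(c,(.453,.0313,.05)).round(1))
E
```

```text
t 50.6 p [0.4539 0.0312 0.1269] jaw yaw 82.1 tilt 0.18 shift mm tx,ty,tz [-0.1 90.9  1.2] F [-0.2 -0.8 -1.3] w 0.0602
turn ax,ay,az rad [0.003 0.    0.001] shift after turn [-0.  90.9  0.9]
rib [249.9 206.3]
```

View pics/w19.png

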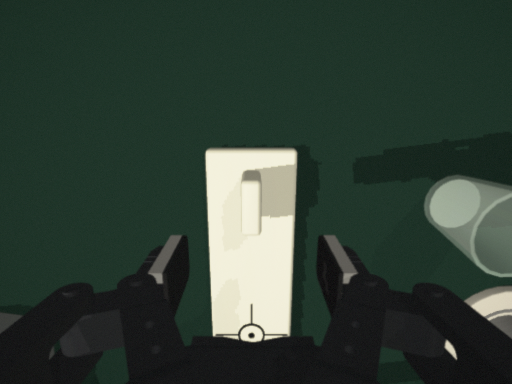

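The rib is at (251,204) and the tool is aligned with it, so I'll descend.

Request:
jog_arm(
  motion=[
    {"gripper": 60,"tx": 0,"ty": 40,"tz": 0.5,"ax": 0,"ay": 0,"az": 0},
    {"gripper": 60,"tx": 0,"ty": 30,"tz": 0,"ax": 0,"ay": 0,"az": 0},
    {"gripper": 60,"tx": 0,"ty": 16,"tz": 0,"ax": 0,"ay": 0,"az": 0},
    {"gripper": 60,"tx": 0,"ty": 2,"tz": 0,"ax": 0,"ay": 0,"az": 0},
    {"gripper": 60,"tx": 0,"ty": 0,"tz": 0,"ax": 0,"ay": 0,"az": 0},
    {"gripper": 60,"tx": 0,"ty": 0,"tz": 0,"ax": 0,"ay": 0,"az": 0},
    {"gripper": 60,"tx": 0,"ty": 0,"tz": 0,"ax": 0,"ay": 0,"az": 0},
  ],
)

```text
clock: 51.35
tcp_pos: [0.4536, 0.0316, 0.0389]
orientation: [-1.272, -1.11, 1.105]
contact_force: [0.6, 0.5, -0.0]
grip_width: 0.06
```

```bash
python3 - <<'E'
from h import *
go(.453,.0313,.036,82.1)
E
```

```text
t 51.35 p [0.4536 0.0316 0.0389] jaw yaw 82.1 tilt 0.18 shift mm tx,ty,tz [-0.4  2.9  0.5] F [ 0.6  0.5 -0. ] w 0.06
turn ax,ay,az rad [0.003 0.001 0.001] shift after turn [-0.4  2.9  0.5]
```

Request:
jog_arm(
  motion=[
    {"gripper": 5,"tx": 0,"ty": 2,"tz": 0,"ax": 0,"ay": 0,"az": 0},
    {"gripper": 5,"tx": 0,"ty": 0,"tz": 0,"ax": 0,"ay": 0,"az": 0},
    {"gripper": 5,"tx": 0,"ty": 0,"tz": 0,"ax": 0,"ay": 0,"az": 0},
    {"gripper": 5,"tx": 0,"ty": 0,"tz": 0,"ax": 0,"ay": 0,"az": 0},
    {"gripper": 5,"tx": 0,"ty": 0,"tz": 0,"ax": 0,"ay": 0,"az": 0},
    {"gripper": 5,"tx": 0,"ty": 0,"tz": 0,"ax": 0,"ay": 0,"az": 0},
    {"gripper": 5,"tx": 0,"ty": 0,"tz": 0,"ax": 0,"ay": 0,"az": 0},
    {"gripper": 5,"tx": 0,"ty": 0,"tz": 0,"ax": 0,"ay": 0,"az": 0},
  ],
  newtons=40,
)

```text
clock: 52.15
tcp_pos: [0.4528, 0.0313, 0.0361]
orientation: [-1.271, -1.108, 1.107]
contact_force: [-0.1, -0.7, 6.0]
grip_width: 0.0132
```

```bash
python3 - <<'E'
from h import *
p,r,o=pose(); a=np.radians(np.degrees(np.arctan2(r.as_matrix()[1,0],r.as_matrix()[0,0]))-90)
s=p[:2]+.130*np.array([np.cos(a),np.sin(a)]); print("spot est",s.round(4)); d=np.array([.659,.0129])-s
go(p[0]+d[0],p[1]+d[1],None)
im,c=grab("wrist","w20.png")
E
```

```text
spot est [0.5816 0.0135]
t 52.15 p [0.4528 0.0313 0.0361] jaw yaw 82.1 tilt 0.06 shift mm tx,ty,tz [ 10.    0.1 -76.8] F [-0.1 -0.7  6. ] w 0.0132
```

Request:
jog_arm(
  motion=[
    {"gripper": 5,"tx": 0.5,"ty": 0.5,"tz": -4,"ax": 0,"ay": 0,"az": 0},
    {"gripper": 5,"tx": 1,"ty": 0,"tz": -8,"ax": 0,"ay": 0,"az": 0},
    {"gripper": 5,"tx": 1,"ty": 0,"tz": -8,"ax": 0,"ay": 0,"az": 0},
    {"gripper": 5,"tx": 1,"ty": 0,"tz": -8,"ax": 0,"ay": 0,"az": 0},
    {"gripper": 5,"tx": 1,"ty": 0,"tz": -8,"ax": 0,"ay": 0,"az": 0},
    {"gripper": 5,"tx": 1,"ty": 0,"tz": -8,"ax": 0,"ay": 0,"az": 0},
    {"gripper": 5,"tx": 1,"ty": 0,"tz": -8,"ax": 0,"ay": 0,"az": 0},
    {"gripper": 5,"tx": 1,"ty": 0,"tz": -8,"ax": 0,"ay": 0,"az": 0},
    {"gripper": 5,"tx": 0.5,"ty": 0,"tz": -5,"ax": 0,"ay": 0,"az": 0},
    {"gripper": 5,"tx": 0,"ty": 0,"tz": 0,"ax": 0,"ay": 0,"az": 0},
    {"gripper": 5,"tx": 0,"ty": 0,"tz": 0,"ax": 0,"ay": 0,"az": 0},
    {"gripper": 5,"tx": 0,"ty": 0,"tz": 0,"ax": 0,"ay": 0,"az": 0},
  ],
)

```text
clock: 53.4
tcp_pos: [0.5146, 0.0313, 0.0353]
orientation: [-1.267, -1.105, 1.112]
contact_force: [-11.0, 1.5, 13.8]
grip_width: 0.0136
```

```bash
python3 - <<'E'
from h import *
p,r,o=pose(); a=np.arctan2(r.as_matrix()[1,0],r.as_matrix()[0,0])-np.pi/2
s=p[:2]+.130*np.array([np.cos(a),np.sin(a)]); print("spot est",s.round(4)); d=np.array([.659,.0129])-s
go(p[0]+d[0],p[1]+d[1],.036)
im,c=grab("wrist","w21.png"); grab("scene","s4.png"); grab("side","d4.png")
cs=vision.get_calibration("scene");cd=vision.get_calibration("side")
print(proj(cs,(*s,.014)),proj(cd,(*s,.014)))
a=cv2.imread('pics/s4.png')[160:240,230:330];b=cv2.imread('pics/d4.png')[130:230,220:330]
cv2.imwrite('pics/sd4.png',np.hstack([cv2.resize(a,(400,320),interpolation=cv2.INTER_CUBIC),cv2.resize(b,(352,320),interpolation=cv2.INTER_CUBIC)]))
E
```

```text
spot est [0.6435 0.0137]
t 53.4 p [0.5146 0.0313 0.0353] jaw yaw 82.2 tilt 0.29 shift mm tx,ty,tz [  1.3  -0.8 -15.5] F [-11.    1.5  13.8] w 0.0136
[282.93038685 210.57235746] [284.65296009 179.13101014]
```

View pics/sd4.png

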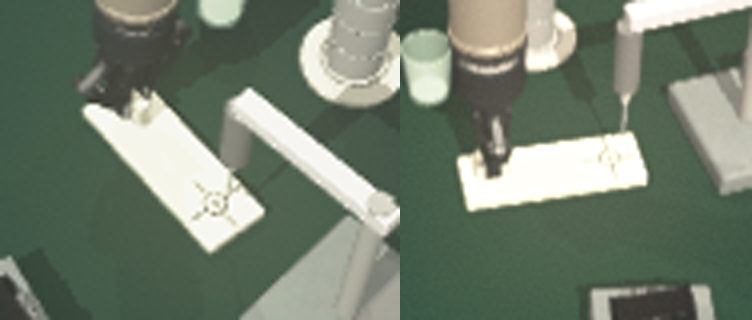

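View pics/w21.png

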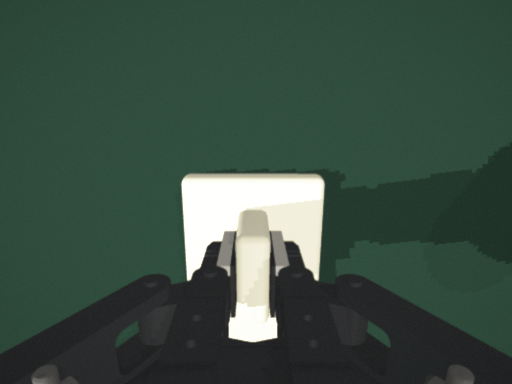

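```bash
python3 - <<'E'
from h import *
c=vision.get_calibration("wrist"); cs=vision.get_calibration("scene");cd=vision.get_calibration("side")
print("edge",on(c,184,175,.014).round(4),on(c,253,174.5,.014).round(4),on(c,322,175,.014).round(4))
e=on(c,253,174.5,.013); a=np.radians(-7.8); print("spot from edge",e[:2]+.165*np.array([np.cos(a),np.sin(a)]))
print(on(cs,283.6,210.5,.014),on(cd,286.3,178.9,.014))
z=cv2.imread('pics/s4.png')[195:225,265:305]; z2=cv2.imread('pics/d4.png')[160:200,260:310]
cv2.imwrite('pics/z4.png',np.hstack([cv2.resize(z,(400,300),interpolation=cv2.INTER_CUBIC),cv2.resize(z2,(375,300),interpolation=cv2.INTER_CUBIC)]))
E
```

```text
edge [0.4758 0.0053 0.014 ] [0.48   0.0378 0.014 ] [0.4847 0.0702 0.014 ]
spot from edge [0.64368512 0.01536822]
[0.64508002 0.01574904 0.014     ] [0.64937352 0.01285447 0.014     ]
```

View pics/z4.png

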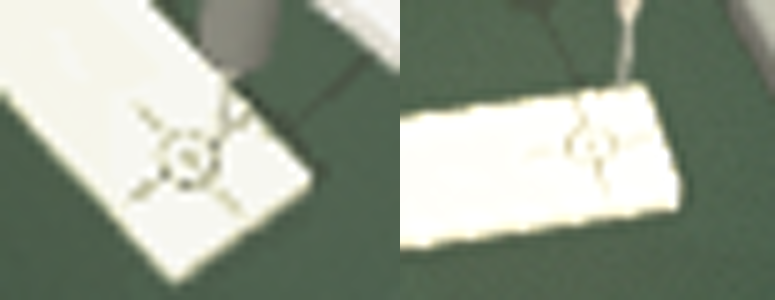

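Request:
jog_arm(
  motion=[
    {"gripper": 5,"tx": 0.5,"ty": 0,"tz": -4,"ax": 0,"ay": 0,"az": 0},
    {"gripper": 5,"tx": 0.5,"ty": 0,"tz": -4,"ax": 0,"ay": 0,"az": 0},
    {"gripper": 5,"tx": 0,"ty": 0,"tz": -4,"ax": 0,"ay": 0,"az": 0},
    {"gripper": 5,"tx": 0,"ty": 0,"tz": -3,"ax": 0,"ay": 0,"az": 0},
    {"gripper": 5,"tx": 0,"ty": 0,"tz": 0,"ax": 0,"ay": 0,"az": 0},
    {"gripper": 5,"tx": 0,"ty": 0,"tz": 0,"ax": 0,"ay": 0,"az": 0},
    {"gripper": 5,"tx": 0,"ty": 0,"tz": 0,"ax": 0,"ay": 0,"az": 0},
    {"gripper": 5,"tx": 0,"ty": 0,"tz": 0,"ax": 0,"ay": 0,"az": 0},
    {"gripper": 5,"tx": 0,"ty": 0,"tz": 0,"ax": 0,"ay": 0,"az": 0},
  ],
)

```text
clock: 54.45
tcp_pos: [0.5296, 0.0305, 0.0353]
orientation: [-1.267, -1.105, 1.112]
contact_force: [-10.9, 1.4, 13.1]
grip_width: 0.0136
```

```bash
cat > t2.py <<'E'
import sys
from h import *
p,r,o=pose(); a=np.arctan2(r.as_matrix()[1,0],r.as_matrix()[0,0])-np.pi/2
u=np.array([np.cos(a),np.sin(a)]); s=p[:2]+.130*u; print("spot est tcp",s.round(4),"yaw",np.degrees(a).round(2)); d=np.array([.6592,.0132])-s
go(p[0]+d[0],p[1]+d[1],.036)
im,c=grab("wrist",f"w{sys.argv[1]}.png"); grab("scene",f"s{sys.argv[1]}.png"); grab("side",f"d{sys.argv[1]}.png")
col=im[100:230,253].min(1).astype(int) ; v=100+np.argmax(np.diff(col)); e=on(c,253,v+.5,.0135)[:2]; print("edge v",v,"spot from edge",(e+.165*u).round(4))
z=cv2.imread(f'pics/s{sys.argv[1]}.png')[185:225,265:315]; z2=cv2.imread(f'pics/d{sys.argv[1]}.png')[155:195,265:315]
cv2.imwrite(f'pics/z{sys.argv[1]}.png',np.hstack([cv2.resize(z,(400,320),interpolation=cv2.INTER_CUBIC),cv2.resize(z2,(400,320),interpolation=cv2.INTER_CUBIC)]))
E
python3 t2.py 22
```

```text
spot est tcp [0.6585 0.013 ] yaw -7.76
t 54.45 p [0.5296 0.0305 0.0353] jaw yaw 82.2 tilt 0.29 shift mm tx,ty,tz [ 0.3 -0.7 -0.7] F [-10.9   1.4  13.1] w 0.0136
edge v 172 spot from edge [0.6576 0.0149]
```

View pics/z22.png

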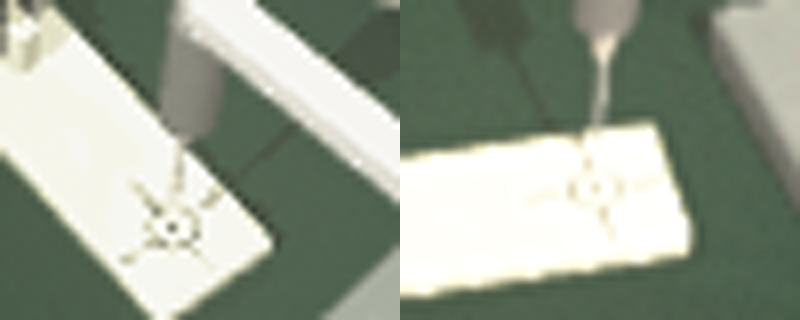

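```bash
python3 - <<'E'
from h import *
cs=vision.get_calibration("scene");cd=vision.get_calibration("side")
a=on(cs,286.2,213.0,.014)[:2]-[-.0006,.0011]; b=on(cd,289.1,178.0,.014)[:2]-[.0002,-.0027]; print(a,b)
E
```

```text
[0.66013517 0.01353176] [0.66015727 0.01643382]
```

Request:
jog_arm(
  motion=[
    {"gripper": 60,"tx": 0,"ty": 0,"tz": 0,"ax": 0,"ay": 0,"az": 0},
    {"gripper": 60,"tx": 0,"ty": 0,"tz": 0,"ax": 0,"ay": 0,"az": 0},
    {"gripper": 60,"tx": 0,"ty": 0,"tz": 0,"ax": 0,"ay": 0,"az": 0},
    {"gripper": 60,"tx": 0,"ty": 0,"tz": 0,"ax": 0,"ay": 0,"az": 0},
    {"gripper": 60,"tx": 0,"ty": 0,"tz": 0,"ax": 0,"ay": 0,"az": 0},
    {"gripper": 60,"tx": 0,"ty": -20,"tz": 0,"ax": 0,"ay": 0,"az": 0},
    {"gripper": 60,"tx": 0,"ty": -30,"tz": 0,"ax": 0,"ay": 0,"az": 0},
    {"gripper": 60,"tx": 0,"ty": -45,"tz": 0,"ax": 0,"ay": 0,"az": 0},
    {"gripper": 60,"tx": -20,"ty": -45,"tz": 20,"ax": 0,"ay": 0,"az": 0},
    {"gripper": 60,"tx": -30,"ty": -40,"tz": 20,"ax": 0,"ay": 0,"az": 0},
    {"gripper": 60,"tx": -40,"ty": -40,"tz": 0,"ax": 0,"ay": 0,"az": 0},
    {"gripper": 60,"tx": -40,"ty": 0,"tz": 0,"ax": 0,"ay": 0,"az": 0},
  ],
)

```text
clock: 55.8
tcp_pos: [0.4815, -0.0863, 0.2498]
orientation: [-1.277, -1.116, 1.106]
contact_force: [0.7, -0.3, -0.9]
grip_width: 0.0596
```

Request:
jog_arm(
  motion=[
    {"gripper": 60,"tx": -20,"ty": 0,"tz": 0,"ax": 0,"ay": 0.144,"az": 0},
    {"gripper": 60,"tx": 0,"ty": 0,"tz": 0,"ax": 0,"ay": 0.144,"az": 0},
    {"gripper": 60,"tx": 0,"ty": 0,"tz": 0,"ax": 0,"ay": 0.144,"az": 0},
    {"gripper": 60,"tx": 0,"ty": 0,"tz": 0,"ax": 0,"ay": 0.144,"az": 0},
    {"gripper": 60,"tx": 0,"ty": 0,"tz": 0,"ax": 0,"ay": 0.144,"az": 0},
    {"gripper": 60,"tx": 0,"ty": 0,"tz": 0,"ax": 0,"ay": 0.144,"az": 0},
    {"gripper": 60,"tx": 0,"ty": 0,"tz": 0,"ax": 0,"ay": 0.144,"az": 0},
    {"gripper": 60,"tx": 0,"ty": 0,"tz": 0,"ax": 0,"ay": 0.144,"az": 0},
    {"gripper": 60,"tx": 0,"ty": 0,"tz": 0,"ax": 0,"ay": 0.144,"az": 0},
    {"gripper": 60,"tx": 0,"ty": 0,"tz": 0,"ax": 0,"ay": 0.137,"az": 0},
  ],
)

```text
clock: 56.8
tcp_pos: [0.4765, -0.1061, 0.245]
orientation: [-1.57, 0.003, -0.005]
contact_force: [0.8, 0.2, 0.6]
grip_width: 0.06
```

```bash
python3 - <<'E'
from h import *
go(.57,-.12,.25,0)
E
```

```text
t 56.8 p [ 0.4765 -0.1061  0.245 ] jaw yaw -0.3 tilt 0.08 shift mm tx,ty,tz [ 93.5  -4.9 -13.4] F [0.8 0.2 0.6] w 0.06
turn ax,ay,az rad [-0.001 -0.005  0.001] shift after turn [ 93.5  -5.  -13.9]
```

Request:
jog_arm(
  motion=[
    {"gripper": 60,"tx": 40,"ty": 0,"tz": -20,"ax": 0,"ay": 0,"az": 0},
    {"gripper": 60,"tx": 40,"ty": 0,"tz": 0,"ax": 0,"ay": 0,"az": 0},
    {"gripper": 60,"tx": 25,"ty": 0,"tz": 0,"ax": 0,"ay": 0,"az": 0},
    {"gripper": 60,"tx": 0,"ty": 0,"tz": 0,"ax": 0,"ay": 0,"az": 0},
    {"gripper": 60,"tx": 0,"ty": 0,"tz": 0,"ax": 0,"ay": 0,"az": 0},
    {"gripper": 60,"tx": 0,"ty": 0,"tz": 0,"ax": 0,"ay": 0,"az": 0},
    {"gripper": 60,"tx": 0,"ty": 0,"tz": 0,"ax": 0,"ay": 0,"az": 0},
    {"gripper": 60,"tx": 0,"ty": 0,"tz": 0,"ax": 0,"ay": 0,"az": 0},
  ],
)

```text
clock: 57.6
tcp_pos: [0.581, -0.1263, 0.2454]
orientation: [-1.57, -0.001, -0.0]
contact_force: [-0.5, 0.6, -0.4]
grip_width: 0.0598
```

```bash
python3 - <<'E'
from h import *
go(); im,c=grab("wrist","w23.png")
for n,p in [("spot",(.659,.0132,.014)),("needle",(.659,.0132,.045))]: print(n,proj(c,p).round(1))
z=cv2.resize(im[20:140,240:440,::-1],None,fx=4,fy=4,interpolation=cv2.INTER_CUBIC); cv2.imwrite('pics/w23z.png',z)
E
```

```text
t 57.6 p [ 0.581  -0.1263  0.2454] jaw yaw 0.0 tilt 0.06 shift mm tx,ty,tz [0. 0. 0.] F [-0.5  0.6 -0.4] w 0.0598
spot [328.4  32. ]
needle [336.   25.1]
```

View pics/w23.png

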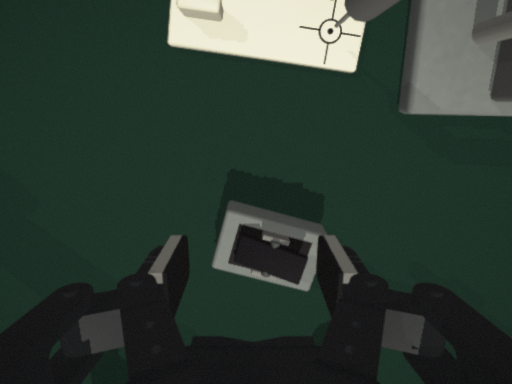

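View pics/w23z.png

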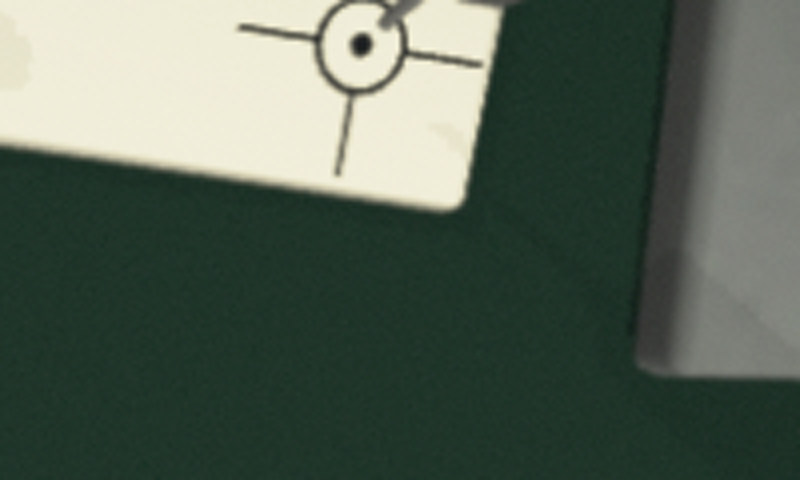

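```bash
python3 - <<'E'
from h import *
c=vision.get_calibration("wrist")
f=lambda u,v:((u+.5)/4-.5+240,(v+.5)/4-.5+20)
print("spot",on(c,*f(361,44),.014).round(4),"needle",on(c,*f(388,22),.045).round(4),on(c,*f(385,25),.045).round(4))
E
```

```text
spot [0.6606 0.0146 0.014 ] needle [0.6598 0.0132 0.045 ] [0.6591 0.0125 0.045 ]
```

The spot is about 1 mm in x and 1.7 mm in y from the needle. I'll check from a closer viewpoint before deciding on a correction.

Request:
jog_arm(
  motion=[
    {"gripper": 60,"tx": -10,"ty": 0,"tz": 30,"ax": 0,"ay": 0,"az": 0},
    {"gripper": 60,"tx": 0,"ty": 0,"tz": 30,"ax": 0,"ay": 0,"az": 0},
    {"gripper": 60,"tx": 0,"ty": 0,"tz": 0,"ax": 0,"ay": 0,"az": 0},
    {"gripper": 60,"tx": 0,"ty": 0,"tz": 0,"ax": 0,"ay": 0,"az": 0},
    {"gripper": 60,"tx": 0,"ty": 0,"tz": 0,"ax": 0,"ay": 0,"az": 0},
    {"gripper": 60,"tx": 0,"ty": 0,"tz": 0,"ax": 0,"ay": 0,"az": 0},
    {"gripper": 60,"tx": 0,"ty": 0,"tz": 0,"ax": 0,"ay": 0,"az": 0},
  ],
)

```text
clock: 58.35
tcp_pos: [0.5716, -0.0672, 0.2451]
orientation: [-1.57, -0.0, -0.001]
contact_force: [-0.3, 1.0, -0.2]
grip_width: 0.0601
```

```bash
python3 - <<'E'
from h import *
go(); im,c=grab("wrist","w24.png")
for n,p in [("spot",(.659,.0132,.014)),("needle",(.659,.0132,.045))]: print(n,proj(c,p).round(1))
u,v=proj(c,(.659,.0132,.014)).astype(int)
z=cv2.resize(im[v-40:v+40,u-50:u+50,::-1],None,fx=7,fy=7,interpolation=cv2.INTER_CUBIC); cv2.imwrite('pics/w24z.png',z); print(u-50,v-40)
E
```

```text
t 58.35 p [ 0.5716 -0.0672  0.2451] jaw yaw -0.0 tilt 0.07 shift mm tx,ty,tz [0. 0. 0.] F [-0.3  1.  -0.2] w 0.0601
spot [334.   92.1]
needle [341.8  91.2]
284 52
```

View pics/w24z.png

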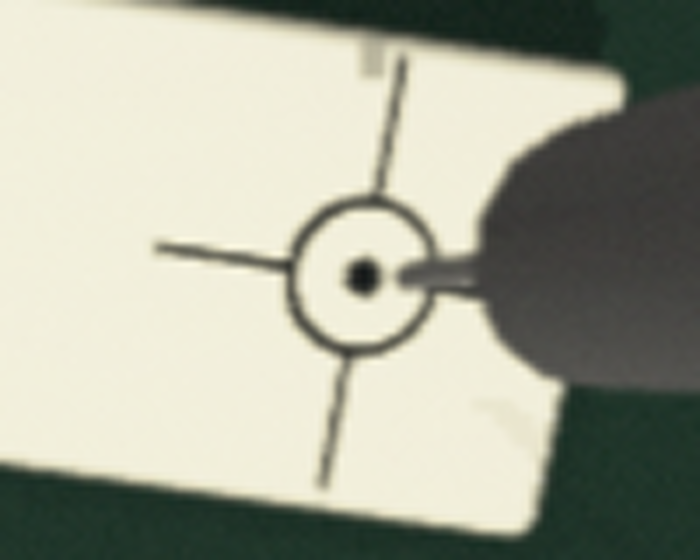

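The needle projects to (342,91) as predicted, and the dot is at (335.3,91.1) against an ideal (334,92.1). The spot is therefore about 1.5 mm too far in +x and 1.2 mm in +y. There is plenty of time, so I'll regrip and mend it.

Request:
jog_arm(
  motion=[
    {"gripper": 60,"tx": -20,"ty": 0,"tz": 40,"ax": 0,"ay": 0,"az": 0},
    {"gripper": 60,"tx": -22,"ty": 0,"tz": 40,"ax": 0,"ay": 0,"az": 0},
    {"gripper": 60,"tx": 0,"ty": 20,"tz": 19,"ax": 0,"ay": -0.143,"az": 0},
    {"gripper": 60,"tx": 0,"ty": 20,"tz": 0,"ax": 0,"ay": -0.143,"az": 0},
    {"gripper": 60,"tx": 0,"ty": 20,"tz": 0,"ax": 0,"ay": -0.143,"az": 0},
    {"gripper": 60,"tx": 0,"ty": 20,"tz": 0,"ax": 0,"ay": -0.143,"az": 0},
    {"gripper": 60,"tx": 0,"ty": 20,"tz": 0,"ax": 0,"ay": -0.143,"az": 0},
    {"gripper": 60,"tx": 0,"ty": 0,"tz": 0,"ax": 0,"ay": -0.143,"az": 0},
    {"gripper": 60,"tx": 0,"ty": 0,"tz": 0,"ax": 0,"ay": -0.143,"az": 0},
    {"gripper": 60,"tx": 0,"ty": 0,"tz": 0,"ax": 0,"ay": -0.143,"az": 0},
    {"gripper": 60,"tx": 0,"ty": 0,"tz": 0,"ax": 0,"ay": -0.143,"az": 0},
    {"gripper": 60,"tx": 0,"ty": 0,"tz": 0,"ax": 0,"ay": -0.143,"az": 0},
  ],
)

```text
clock: 59.6
tcp_pos: [0.5298, 0.0325, 0.1452]
orientation: [-1.27, -1.111, 1.108]
contact_force: [-0.0, 0.1, 0.4]
grip_width: 0.0599
```

Request:
jog_arm(
  motion=[
    {"gripper": 60,"tx": 0,"ty": 0,"tz": 0,"ax": 0,"ay": 0,"az": 0},
    {"gripper": 60,"tx": 0,"ty": 0,"tz": 0,"ax": 0,"ay": 0,"az": 0},
    {"gripper": 60,"tx": 0,"ty": 0,"tz": 0,"ax": 0,"ay": 0,"az": 0},
    {"gripper": 60,"tx": 0,"ty": 0,"tz": 0,"ax": 0,"ay": 0,"az": 0},
    {"gripper": 60,"tx": 0,"ty": 0,"tz": 0,"ax": 0,"ay": 0,"az": 0},
  ],
)

```text
clock: 60.1
tcp_pos: [0.5296, 0.033, 0.1453]
orientation: [-1.273, -1.106, 1.104]
contact_force: [-0.3, 0.3, 0.3]
grip_width: 0.0603
```

```bash
python3 - <<'E'
from h import *
go(.5305,.032,.036,82.2); im,c=grab("wrist","w25.png")
print("rib",proj(c,(.5315,.032,.05)).round(1))
E
```

```text
t 60.1 p [0.5296 0.033  0.1453] jaw yaw 81.9 tilt 0.08 shift mm tx,ty,tz [ -0.9 109.3  -0.9] F [-0.3  0.3  0.3] w 0.0603
turn ax,ay,az rad [ 0.001 -0.005  0.001] shift after turn [ -0.9 109.3  -1. ]
rib [249.2 202.4]
```

View pics/w25.png

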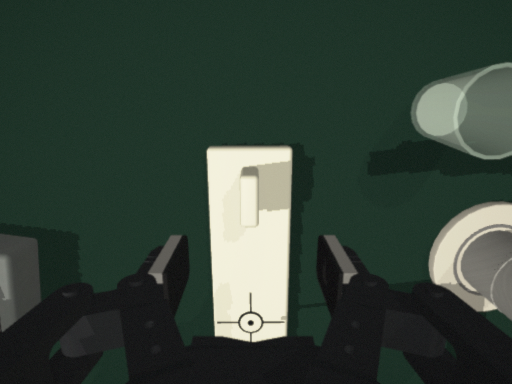

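The rib is at (249,198) as expected, so I'll descend and grip.

Request:
jog_arm(
  motion=[
    {"gripper": 60,"tx": -1,"ty": 35,"tz": -1,"ax": 0,"ay": -0.004,"az": 0},
    {"gripper": 60,"tx": 0,"ty": 35,"tz": 0,"ax": 0,"ay": 0,"az": 0},
    {"gripper": 60,"tx": 0,"ty": 25,"tz": 0,"ax": 0,"ay": 0,"az": 0},
    {"gripper": 60,"tx": 0,"ty": 12,"tz": 0,"ax": 0,"ay": 0,"az": 0},
    {"gripper": 60,"tx": 0,"ty": 0,"tz": 0,"ax": 0,"ay": 0,"az": 0},
    {"gripper": 60,"tx": 0,"ty": 0,"tz": 0,"ax": 0,"ay": 0,"az": 0},
    {"gripper": 60,"tx": 0,"ty": 0,"tz": 0,"ax": 0,"ay": 0,"az": 0},
  ],
)

```text
clock: 60.85
tcp_pos: [0.5315, 0.0322, 0.0396]
orientation: [-1.272, -1.111, 1.106]
contact_force: [-0.2, -0.8, 0.9]
grip_width: 0.0602
```

Request:
jog_arm(
  motion=[
    {"gripper": 5,"tx": 0,"ty": 0,"tz": 0,"ax": 0,"ay": 0,"az": 0},
    {"gripper": 5,"tx": 0,"ty": 0,"tz": 0,"ax": 0,"ay": 0,"az": 0},
    {"gripper": 5,"tx": 0,"ty": 0,"tz": 0,"ax": 0,"ay": 0,"az": 0},
    {"gripper": 5,"tx": 0,"ty": 0,"tz": 0,"ax": 0,"ay": 0,"az": 0},
    {"gripper": 5,"tx": 0,"ty": 0,"tz": 0,"ax": 0,"ay": 0,"az": 0},
    {"gripper": 5,"tx": 0,"ty": 0,"tz": 0,"ax": 0,"ay": 0,"az": 0},
    {"gripper": 5,"tx": 0,"ty": 0,"tz": 0,"ax": 0,"ay": 0,"az": 0},
  ],
)

```text
clock: 61.55
tcp_pos: [0.5307, 0.0315, 0.0388]
orientation: [-1.272, -1.109, 1.107]
contact_force: [-1.2, -2.3, 4.7]
grip_width: 0.0131
```

```bash
python3 - <<'E'
from h import *
p=pose()[0]; go(p[0]-.0014,p[1]-.0013,None,82.2)
E
```

```text
t 61.55 p [0.5307 0.0315 0.0388] jaw yaw 82.2 tilt 0.08 shift mm tx,ty,tz [-1.5 -0.   1.2] F [-1.2 -2.3  4.7] w 0.0131
turn ax,ay,az rad [ 0.001 -0.     0.   ] shift after turn [-1.5  0.   1.2]
```

Request:
jog_arm(
  motion=[
    {"gripper": 5,"tx": -1,"ty": 0,"tz": 1,"ax": 0,"ay": 0,"az": 0},
    {"gripper": 5,"tx": -0.5,"ty": 0,"tz": 1,"ax": 0,"ay": 0,"az": 0},
    {"gripper": 5,"tx": 0,"ty": 0,"tz": 0,"ax": 0,"ay": 0,"az": 0},
    {"gripper": 5,"tx": 0,"ty": 0,"tz": 0,"ax": 0,"ay": 0,"az": 0},
    {"gripper": 5,"tx": 0,"ty": 0,"tz": 0,"ax": 0,"ay": 0,"az": 0},
    {"gripper": 5,"tx": 0,"ty": 0,"tz": 0,"ax": 0,"ay": 0,"az": 0},
    {"gripper": 5,"tx": 0,"ty": 0,"tz": 0,"ax": 0,"ay": 0,"az": 0},
  ],
)

```text
clock: 62.25
tcp_pos: [0.5295, 0.0311, 0.0387]
orientation: [-1.271, -1.112, 1.106]
contact_force: [4.3, 1.0, 3.2]
grip_width: 0.0133
```

```bash
python3 - <<'E'
from h import *
go(.5293,.0302,None,82.2)
E
```

```text
t 62.25 p [0.5295 0.0311 0.0387] jaw yaw 82.2 tilt 0.2 shift mm tx,ty,tz [-0.9 -0.   0.1] F [4.3 1.  3.2] w 0.0133
turn ax,ay,az rad [0.003 0.001 0.002] shift after turn [-0.9  0.   0.1]
```

Request:
jog_arm(
  motion=[
    {"gripper": 5,"tx": -1,"ty": 0,"tz": 0,"ax": 0,"ay": 0,"az": 0},
    {"gripper": 5,"tx": -0.5,"ty": 0,"tz": 0,"ax": 0,"ay": 0,"az": 0},
    {"gripper": 5,"tx": 0,"ty": 0,"tz": 0,"ax": 0,"ay": 0,"az": 0},
    {"gripper": 5,"tx": 0,"ty": 0,"tz": 0,"ax": 0,"ay": 0,"az": 0},
    {"gripper": 5,"tx": 0,"ty": 0,"tz": 0,"ax": 0,"ay": 0,"az": 0},
    {"gripper": 5,"tx": 0,"ty": 0,"tz": 0,"ax": 0,"ay": 0,"az": 0},
  ],
)

```text
clock: 62.85
tcp_pos: [0.529, 0.0306, 0.0388]
orientation: [-1.27, -1.113, 1.106]
contact_force: [4.5, 2.6, 2.8]
grip_width: 0.0136
```

Request:
jog_arm(
  motion=[
    {"gripper": 60,"tx": 0,"ty": 0,"tz": 0,"ax": 0,"ay": 0,"az": 0},
    {"gripper": 60,"tx": 0,"ty": 0,"tz": 0,"ax": 0,"ay": 0,"az": 0},
    {"gripper": 60,"tx": 0,"ty": 0,"tz": 0,"ax": 0,"ay": 0,"az": 0},
    {"gripper": 60,"tx": 0,"ty": 0,"tz": 0,"ax": 0,"ay": 0,"az": 0},
    {"gripper": 60,"tx": 0,"ty": 0,"tz": 0,"ax": 0,"ay": 0,"az": 0},
    {"gripper": 60,"tx": 0,"ty": -20,"tz": 0,"ax": 0,"ay": 0,"az": 0},
    {"gripper": 60,"tx": 0,"ty": -40,"tz": 0,"ax": 0,"ay": 0,"az": 0},
    {"gripper": 60,"tx": 0,"ty": -45,"tz": 0,"ax": 0,"ay": 0,"az": 0},
    {"gripper": 60,"tx": 0,"ty": -45,"tz": 0,"ax": 0,"ay": 0,"az": 0},
    {"gripper": 60,"tx": -30,"ty": -40,"tz": 0,"ax": 0,"ay": 0,"az": 0},
    {"gripper": 60,"tx": -35,"ty": -17,"tz": -15,"ax": 0,"ay": 0,"az": 0},
    {"gripper": 60,"tx": -35,"ty": 0,"tz": -15,"ax": 0,"ay": 0,"az": 0},
  ],
)

```text
clock: 64.05
tcp_pos: [0.5456, -0.0749, 0.2486]
orientation: [-1.275, -1.114, 1.106]
contact_force: [1.0, -0.9, 0.1]
grip_width: 0.0599
```

Request:
jog_arm(
  motion=[
    {"gripper": 60,"tx": 0,"ty": 0,"tz": 0,"ax": 0,"ay": 0.144,"az": 0},
    {"gripper": 60,"tx": 0,"ty": 0,"tz": 0,"ax": 0,"ay": 0.144,"az": 0},
    {"gripper": 60,"tx": 0,"ty": 0,"tz": 0,"ax": 0,"ay": 0.144,"az": 0},
    {"gripper": 60,"tx": 0,"ty": 0,"tz": 0,"ax": 0,"ay": 0.144,"az": 0},
    {"gripper": 60,"tx": 0,"ty": 0,"tz": 0,"ax": 0,"ay": 0.144,"az": 0},
    {"gripper": 60,"tx": 0,"ty": 0,"tz": 0,"ax": 0,"ay": 0.144,"az": 0},
    {"gripper": 60,"tx": 0,"ty": 0,"tz": 0,"ax": 0,"ay": 0.144,"az": 0},
    {"gripper": 60,"tx": 0,"ty": 0,"tz": 0,"ax": 0,"ay": 0.144,"az": 0},
    {"gripper": 60,"tx": 0,"ty": 0,"tz": 0,"ax": 0,"ay": 0.144,"az": 0},
    {"gripper": 60,"tx": 0,"ty": 0,"tz": 0,"ax": 0,"ay": 0.137,"az": 0},
    {"gripper": 60,"tx": 0,"ty": 0,"tz": 0,"ax": 0,"ay": 0,"az": 0},
  ],
)

```text
clock: 65.15
tcp_pos: [0.5439, -0.074, 0.2452]
orientation: [-1.57, -0.001, 0.0]
contact_force: [0.0, 0.3, -0.3]
grip_width: 0.0605
```

```bash
python3 - <<'E'
from h import *
go(.5716,-.067,.245,0)
E
```

```text
t 65.15 p [ 0.5439 -0.074   0.2452] jaw yaw 0.1 tilt 0.05 shift mm tx,ty,tz [27.7  0.2  6.9] F [ 0.   0.3 -0.3] w 0.0605
turn ax,ay,az rad [-0.001  0.001  0.001] shift after turn [27.7  0.2  7. ]
```

Request:
jog_arm(
  motion=[
    {"gripper": 60,"tx": 27,"ty": 0,"tz": 7,"ax": 0,"ay": 0,"az": 0},
    {"gripper": 60,"tx": 0,"ty": 0,"tz": 0,"ax": 0,"ay": 0,"az": 0},
    {"gripper": 60,"tx": 0,"ty": 0,"tz": 0,"ax": 0,"ay": 0,"az": 0},
    {"gripper": 60,"tx": 0,"ty": 0,"tz": 0,"ax": 0,"ay": 0,"az": 0},
    {"gripper": 60,"tx": 0,"ty": 0,"tz": 0,"ax": 0,"ay": 0,"az": 0},
    {"gripper": 60,"tx": 0,"ty": 0,"tz": 0,"ax": 0,"ay": 0,"az": 0},
  ],
)

```text
clock: 65.75
tcp_pos: [0.5707, -0.0674, 0.2452]
orientation: [-1.57, -0.002, 0.001]
contact_force: [0.6, -0.0, 0.4]
grip_width: 0.06
```

```bash
cat > sp.py <<'E'
import sys
from h import *
go(); im,c=grab("wrist",f"w{sys.argv[1]}.png")
for n,p in [("spot",(.659,.0132,.014)),("needle",(.659,.0132,.045))]: print(n,proj(c,p).round(1))
u,v=proj(c,(.659,.0132,.014)).astype(int)
z=cv2.resize(im[v-40:v+40,u-50:u+50,::-1],None,fx=7,fy=7,interpolation=cv2.INTER_CUBIC); cv2.imwrite(f'pics/w{sys.argv[1]}z.png',z); print(u-50,v-40)
E
python3 sp.py 26
```

```text
t 65.75 p [ 0.5707 -0.0674  0.2452] jaw yaw 0.1 tilt 0.05 shift mm tx,ty,tz [0. 0. 0.] F [ 0.6 -0.   0.4] w 0.06
spot [335.   92.1]
needle [342.9  91.1]
285 52
```

View pics/w26z.png

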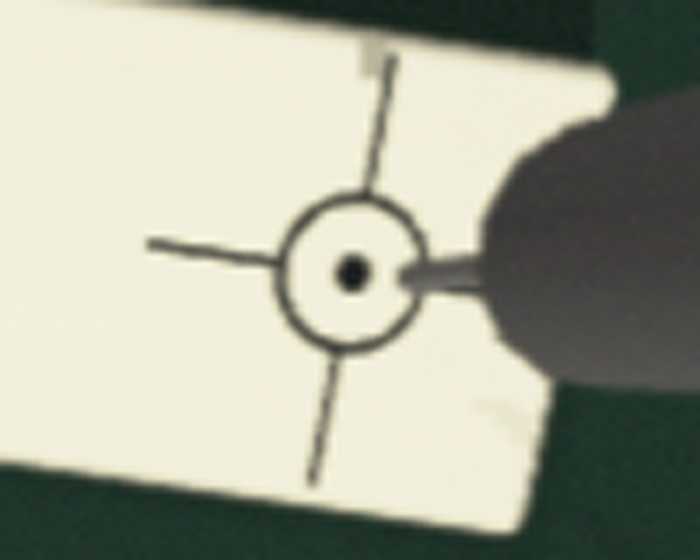

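View pics/w26.png

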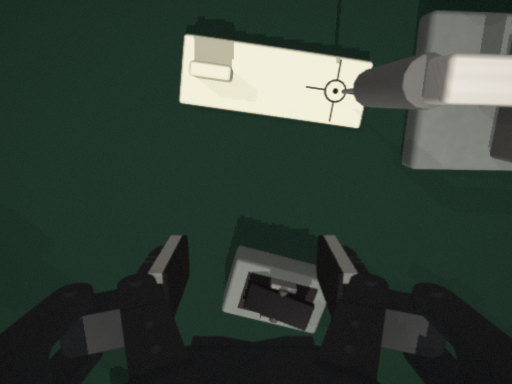

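The dot is now at (334.9, 90.6) against an ideal (335.0, 92.1). That is exact in x and about 1.7 mm high in y, which I take as under the needle. Next is the rocker.

Request:
jog_arm(
  motion=[
    {"gripper": 60,"tx": 0,"ty": 0,"tz": -48,"ax": 0,"ay": 0,"az": 0},
    {"gripper": 60,"tx": 0,"ty": 0,"tz": -48,"ax": 0,"ay": 0,"az": 0},
    {"gripper": 20,"tx": 5,"ty": 0,"tz": -48,"ax": 0,"ay": 0,"az": 0},
    {"gripper": 0,"tx": 10,"ty": 0,"tz": -48,"ax": 0,"ay": 0,"az": 0},
    {"gripper": 0,"tx": 10,"ty": 0,"tz": -20,"ax": 0,"ay": 0,"az": 0},
    {"gripper": 0,"tx": 0,"ty": 0,"tz": 0,"ax": 0,"ay": 0,"az": 0},
    {"gripper": 0,"tx": 0,"ty": 0,"tz": 0,"ax": 0,"ay": 0,"az": 0},
    {"gripper": 0,"tx": 0,"ty": 0,"tz": 0,"ax": 0,"ay": 0,"az": 0},
    {"gripper": 0,"tx": 0,"ty": 0,"tz": 0,"ax": 0,"ay": 0,"az": 0},
  ],
)

```text
clock: 66.7
tcp_pos: [0.5966, -0.2772, 0.2453]
orientation: [-1.57, -0.004, 0.003]
contact_force: [-0.0, -0.4, 0.2]
grip_width: 0.0001
```

```bash
python3 - <<'E'
from h import *
go(); im,c=grab("wrist","w27.png"); 
u,v=proj(c,(.602,-.222,.045)).astype(int); print(u,v)
y0=max(0,v-50);x0=u-65
z=cv2.resize(np.clip(im[y0:y0+100,x0:x0+130,::-1].astype(int)*1.6,0,255).astype(np.uint8),None,fx=6,fy=6,interpolation=cv2.INTER_CUBIC); cv2.imwrite('pics/w27z.png',z); print(x0,y0)
E
```

```text
t 66.7 p [ 0.5966 -0.2772  0.2453] jaw yaw 0.3 tilt 0.09 shift mm tx,ty,tz [0. 0. 0.] F [-0.  -0.4  0.2] w 0.0001
257 117
192 67
```

View pics/w27z.png

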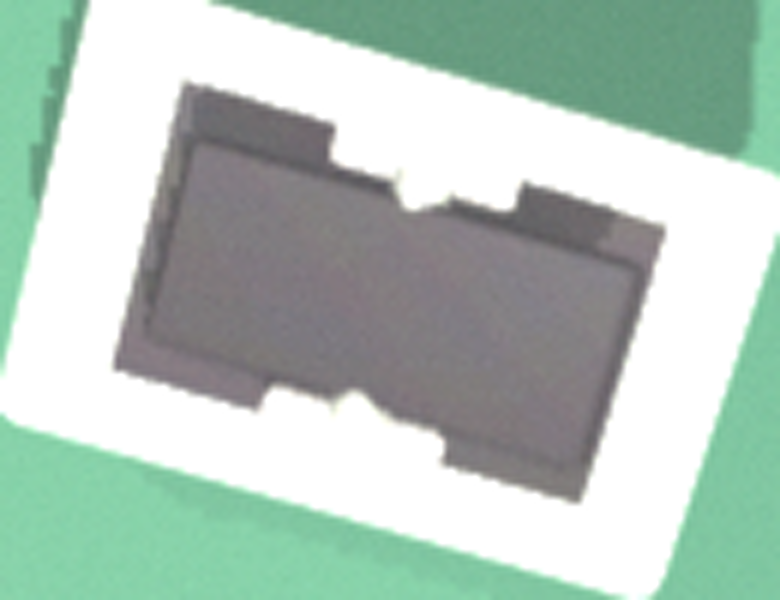

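View pics/w27.png

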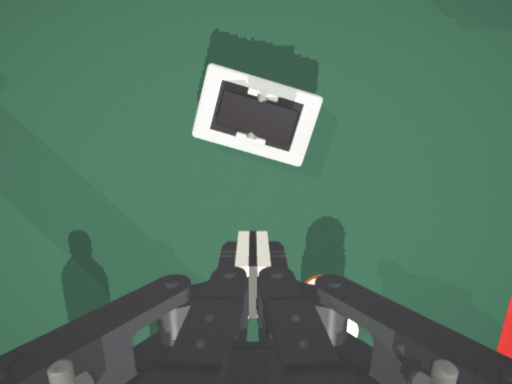

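```bash
python3 - <<'E'
from h import *
a,c1=grab("scene","s28.png"); b,c2=grab("side","d28.png")
f=lambda p,x,y:cv2.resize(np.clip(p[y:y+50,x:x+50,::-1].astype(int)*2.2,0,255).astype(np.uint8),None,fx=8,fy=8,interpolation=cv2.INTER_CUBIC)
u=proj(c1,(.602,-.222,.045)).astype(int)-25; v=proj(c2,(.602,-.222,.045)).astype(int)-25; print(u,v)
cv2.imwrite('pics/z28.png',np.hstack([f(a,*u),f(b,*v)]))
for s in (1,-1):  # predicted ends if +x raised / lowered
  pass
ax=np.array([np.cos(np.radians(-13.5)),np.sin(np.radians(-13.5))]); ay=np.array([-ax[1],ax[0]]); ctr=np.array([.602,-.222])
for hx,name in ((.0085,"+x up"),(-.0085,"-x up")):
  for cc,o,nm in ((c1,u,"scene"),(c2,v,"side")):
    print(name,nm,[((proj(cc,(*(ctr+sx*.037*ax+sy*.017*ay),.054+sx*hx))-o+.5)*8).round(0).tolist() for sx,sy in((-1,-1),(-1,1),(1,1),(1,-1))])
E
```

```text
[206 215] [274 202]
+x up scene [[131.0, 160.0], [196.0, 125.0], [278.0, 236.0], [212.0, 274.0]]
+x up side [[121.0, 245.0], [109.0, 176.0], [298.0, 135.0], [313.0, 204.0]]
-x up scene [[129.0, 144.0], [194.0, 108.0], [279.0, 252.0], [214.0, 289.0]]
-x up side [[122.0, 219.0], [111.0, 149.0], [295.0, 162.0], [310.0, 231.0]]
```

View pics/z28.png

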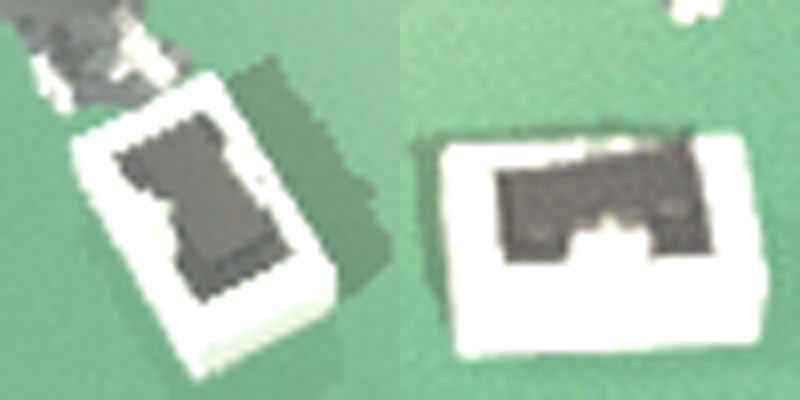

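The side view shows the +x end of the paddle standing higher: its top corner at (290,135) matches the "+x up" prediction of (298,135). I'll locate the pivot.

```bash
python3 - <<'E'
from h import *
c=vision.get_calibration("wrist")
f=lambda u,v:((u+.5)/6-.5+192,(v+.5)/6-.5+67)
L=on(c,*f(172,240),.046);Rr=on(c,*f(611,365),.062);P=on(c,*f(388,300),.054)
print(L,Rr,P,"len",np.linalg.norm(Rr-L)); d=(Rr-L)[:2];d/=np.linalg.norm(d);an=np.degrees(np.arctan2(d[1],d[0])); M=(L+Rr)[:2]/2
print("ang",an,"mid",M,"press",M+.028*d)
q=M+.028*d; go(q[0],q[1],.10,an+90)
E
```

```text
[ 0.56504599 -0.21251468  0.046     ] [ 0.63561279 -0.23132616  0.062     ] [ 0.60035897 -0.22172091  0.054     ] len 0.07476325724471584
ang -14.926612566774574 mid [ 0.60032939 -0.22192042] press [ 0.62738457 -0.2291327 ]
t 66.85 p [ 0.5965 -0.2781  0.2453] jaw yaw 0.2 tilt 0.08 shift mm tx,ty,tz [ 30.8 145.4  48.8] F [ 0.3 -0.4  0.1] w 0.0
turn ax,ay,az rad [ 0.000e+00 -1.307e+00  1.000e-03] shift after turn [ 55.3 145.3 -17.2]
```

Request:
jog_arm(
  motion=[
    {"gripper": 0,"tx": 16,"ty": 20,"tz": 25,"ax": 0,"ay": 0,"az": 0},
    {"gripper": 0,"tx": 15,"ty": 20,"tz": 24,"ax": 0,"ay": 0,"az": 0},
    {"gripper": 0,"tx": 0,"ty": 20,"tz": 0,"ax": 0,"ay": -0.145,"az": 0},
    {"gripper": 0,"tx": 0,"ty": 20,"tz": 0,"ax": 0,"ay": -0.145,"az": 0},
    {"gripper": 0,"tx": 0,"ty": 20,"tz": 0,"ax": 0,"ay": -0.145,"az": 0},
    {"gripper": 0,"tx": 0,"ty": 20,"tz": 0,"ax": 0,"ay": -0.145,"az": 0},
    {"gripper": 0,"tx": 0,"ty": 0,"tz": 0,"ax": 0,"ay": -0.145,"az": 0},
    {"gripper": 0,"tx": 0,"ty": 0,"tz": 0,"ax": 0,"ay": -0.145,"az": 0},
    {"gripper": 0,"tx": 0,"ty": 0,"tz": 0,"ax": 0,"ay": -0.145,"az": 0},
    {"gripper": 0,"tx": 0,"ty": 0,"tz": 0,"ax": 0,"ay": -0.145,"az": 0},
    {"gripper": 0,"tx": 0,"ty": 0,"tz": 0,"ax": 0,"ay": -0.147,"az": 0},
  ],
)

```text
clock: 67.95
tcp_pos: [0.6276, -0.2297, 0.1252]
orientation: [-1.319, -1.02, 1.018]
contact_force: [0.6, 0.7, -0.4]
grip_width: -0.0
```

Request:
jog_arm(
  motion=[
    {"gripper": 0,"tx": 0,"ty": 0,"tz": 0,"ax": 0,"ay": 0,"az": 0},
    {"gripper": 0,"tx": 0,"ty": 0,"tz": 0,"ax": 0,"ay": 0,"az": 0},
    {"gripper": 0,"tx": 0,"ty": 0,"tz": 0,"ax": 0,"ay": 0,"az": 0},
    {"gripper": 0,"tx": 0,"ty": 0,"tz": 0,"ax": 0,"ay": 0,"az": 0},
    {"gripper": 0,"tx": 0,"ty": 0,"tz": 0,"ax": 0,"ay": 0,"az": 0},
  ],
)

```text
clock: 68.45
tcp_pos: [0.6276, -0.2298, 0.1252]
orientation: [-1.322, -1.015, 1.013]
contact_force: [-0.1, 0.6, 0.0]
grip_width: 0.0
```

```bash
python3 - <<'E'
from h import *
go(.6274,-.2291,.08,75); im,c=grab("wrist","w29.png"); print(proj(c,(.6274,-.2291,.060)).round(1))
a,_=grab("scene","s29.png"); b,cd=grab("side","d29.png")
cs=vision.get_calibration("scene")
sp=proj(cs,(.6585,.0145,.014)); print("spot pred scene",sp,"side",proj(cd,(.6585,.0145,.014)))
z=lambda p,x,y,w,h:cv2.resize(p[y:y+h,x:x+w,::-1],(400,400),interpolation=cv2.INTER_CUBIC)
cv2.imwrite('pics/z29.png',np.hstack([z(a,200,130,150,150),z(b,190,80,150,150)]))
E
```

```text
t 68.45 p [ 0.6276 -0.2298  0.1252] jaw yaw 75.0 tilt 0.07 shift mm tx,ty,tz [ 0.6 45.2  0.4] F [-0.1  0.6  0. ] w 0.0
turn ax,ay,az rad [ 0.001 -0.001  0.001] shift after turn [ 0.6 45.2  0.4]
[250.9 213.5]
spot pred scene [285.97627989 212.85493987] side [288.53359905 177.97598919]
```

View pics/w29.png

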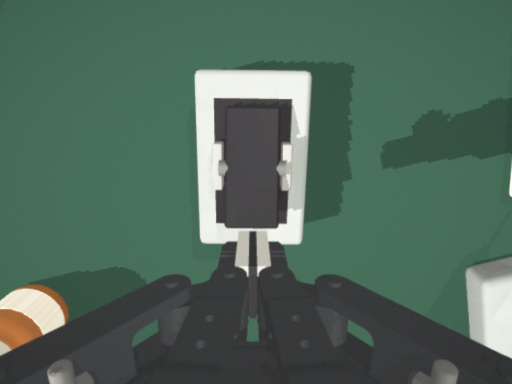

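View pics/z29.png

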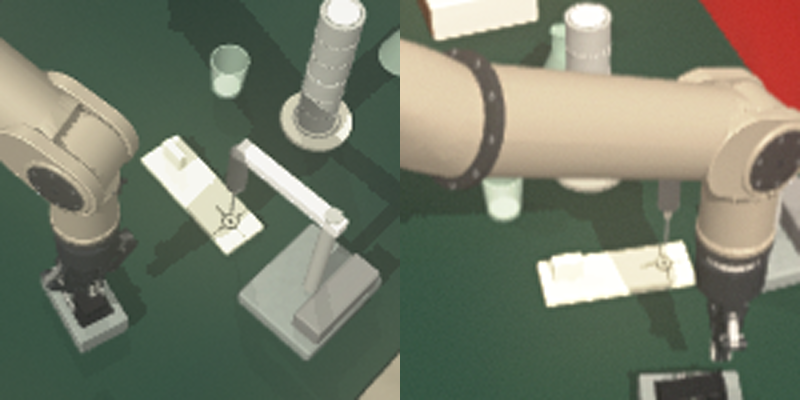

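The paddle is aligned under the tool (target at (251,213)), the column is standing and the spot is under the needle. Now I'll press.

Request:
jog_arm(
  motion=[
    {"gripper": 0,"tx": 0.5,"ty": 25,"tz": 0,"ax": 0,"ay": 0,"az": 0},
    {"gripper": 0,"tx": 0,"ty": 15,"tz": 0,"ax": 0,"ay": 0,"az": 0},
    {"gripper": 0,"tx": 0,"ty": 6,"tz": 0,"ax": 0,"ay": 0,"az": 0},
    {"gripper": 0,"tx": 0,"ty": 4,"tz": 0,"ax": 0,"ay": 0,"az": 0},
    {"gripper": 0,"tx": 0,"ty": 4,"tz": 0,"ax": 0,"ay": 0,"az": 0},
    {"gripper": 0,"tx": 0,"ty": 3,"tz": 0,"ax": 0,"ay": 0,"az": 0},
    {"gripper": 0,"tx": 0,"ty": 0,"tz": 0,"ax": 0,"ay": 0,"az": 0},
    {"gripper": 0,"tx": 0,"ty": 0,"tz": 0,"ax": 0,"ay": 0,"az": 0},
  ],
)

```text
clock: 69.4
tcp_pos: [0.6278, -0.229, 0.0682]
orientation: [-1.321, -1.016, 1.013]
contact_force: [-0.4, 0.1, -0.4]
grip_width: -0.0001
```

Request:
jog_arm(
  motion=[
    {"gripper": 0,"tx": 0,"ty": 3,"tz": 0,"ax": 0,"ay": 0,"az": 0},
    {"gripper": 0,"tx": 0,"ty": 2,"tz": 0,"ax": 0,"ay": 0,"az": 0},
    {"gripper": 0,"tx": 0,"ty": 0,"tz": 0,"ax": 0,"ay": 0,"az": 0},
    {"gripper": 0,"tx": 0,"ty": 0,"tz": 0,"ax": 0,"ay": 0,"az": 0},
    {"gripper": 0,"tx": 0,"ty": 0,"tz": 0,"ax": 0,"ay": 0,"az": 0},
  ],
)

```text
clock: 69.9
tcp_pos: [0.6282, -0.229, 0.0669]
orientation: [-1.323, -1.015, 1.014]
contact_force: [-9.4, 0.3, 25.5]
grip_width: 0.0006
```

```bash
python3 - <<'E'
from h import *
go(); im,c=grab("wrist","w30.png"); cv2.imwrite('pics/w30z.png',cv2.resize(np.clip(im[80:320,150:360,::-1].astype(int)*1.8,0,255).astype(np.uint8),None,fx=2.5,fy=2.5))
E
```

```text
t 69.9 p [ 0.6282 -0.229   0.0669] jaw yaw 75.0 tilt 0.1 shift mm tx,ty,tz [0. 0. 0.] F [-9.4  0.3 25.5] w 0.0006
```

View pics/w30z.png

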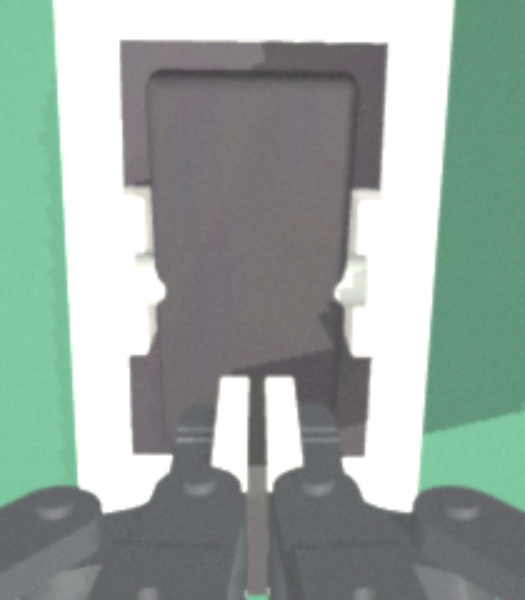

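The paddle has tipped, with its near end now down, and 25 N shows it is against its stop. I'll lift off and check.

Request:
jog_arm(
  motion=[
    {"gripper": 0,"tx": 0,"ty": -15,"tz": 0,"ax": 0,"ay": 0,"az": 0},
    {"gripper": 0,"tx": 0,"ty": -40,"tz": 0,"ax": 0,"ay": 0,"az": 0},
    {"gripper": 0,"tx": 0,"ty": -45,"tz": 0,"ax": 0,"ay": 0,"az": 0},
    {"gripper": 0,"tx": 0,"ty": -45,"tz": 0,"ax": 0,"ay": 0,"az": 0},
    {"gripper": 0,"tx": -40,"ty": -35,"tz": 0,"ax": 0,"ay": 0,"az": 0},
    {"gripper": 0,"tx": -45,"ty": 0,"tz": 0,"ax": 0,"ay": 0,"az": 0},
    {"gripper": 0,"tx": -45,"ty": 0,"tz": 20,"ax": 0,"ay": 0,"az": 0},
    {"gripper": 0,"tx": -35,"ty": 0,"tz": 45,"ax": 0,"ay": 0,"az": 0},
    {"gripper": 0,"tx": 0,"ty": 0,"tz": 45,"ax": 0,"ay": 0,"az": 0},
    {"gripper": 0,"tx": 0,"ty": 0,"tz": 0,"ax": 0,"ay": 0,"az": 0},
    {"gripper": 0,"tx": 0,"ty": 0,"tz": 0,"ax": 0,"ay": 0,"az": 0},
  ],
)

```text
clock: 71.05
tcp_pos: [0.4849, -0.3556, 0.2411]
orientation: [-1.323, -1.014, 1.013]
contact_force: [-0.1, -1.1, 0.6]
grip_width: 0.0001
```

```bash
python3 - <<'E'
from h import *
go()
a,cs=grab("scene","s31.png"); b,cd=grab("side","d31.png")
z=lambda p,x,y,w,h,g=1:cv2.resize(np.clip(p[y:y+h,x:x+w,::-1].astype(int)*g,0,255).astype(np.uint8),(395,295),interpolation=cv2.INTER_CUBIC)
cv2.imwrite('pics/z31.png',np.vstack([np.hstack([z(a,206,215,50,38,2),z(b,274,207,50,38,2)]),np.hstack([z(a,220,110,150,112),z(b,200,80,150,112)])]))
z2=lambda p,x,y:cv2.resize(p[y:y+40,x:x+50,::-1],(400,320),interpolation=cv2.INTER_CUBIC)
cv2.imwrite('pics/z31b.png',np.hstack([z2(a,265,185),z2(b,265,155)]))
E
```

```text
t 71.05 p [ 0.4849 -0.3556  0.2411] jaw yaw 75.0 tilt 0.06 shift mm tx,ty,tz [0. 0. 0.] F [-0.1 -1.1  0.6] w 0.0001
```

View pics/z31.png

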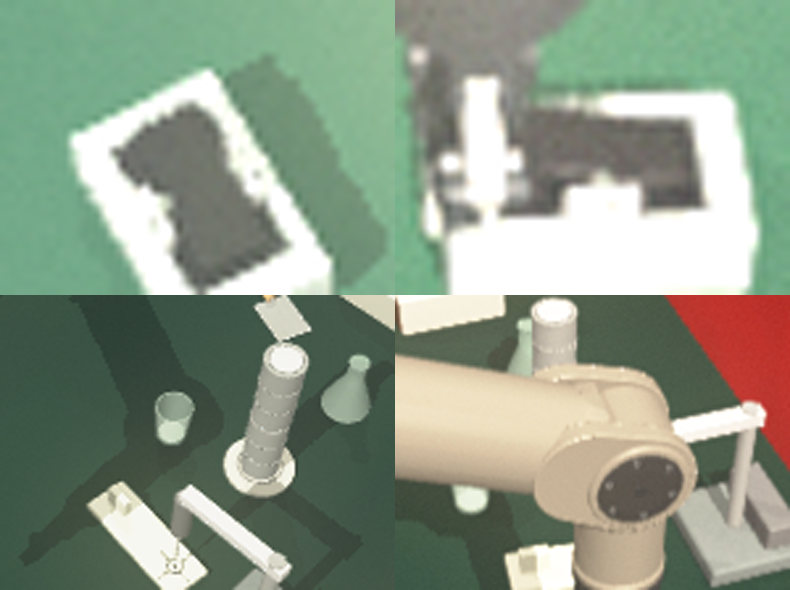

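View pics/z31b.png

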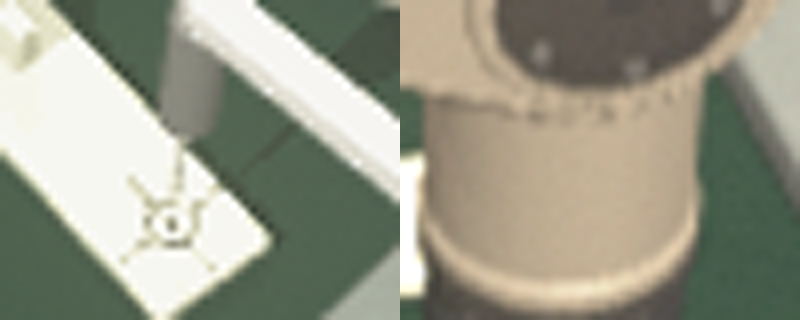

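View pics/s31.png

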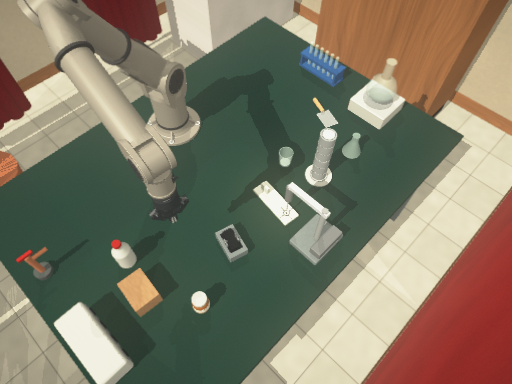

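The rocker is over: in the side view the paddle now slopes down to the right, and in the scene view the raised end face is gone. The column stands straight, the spot is still at (286,213) in the scene view, and the arm is clear of everything. I'll hand in.

```bash
python3 -c "
from bench import ticket
print(ticket.hand_in())"
```

```text
the job is handed in; nothing more can be done
None
```

The dosing bench is set up as asked and handed in at about 71 s of the 210 s allowed.

- **Column:** All six tins stand mouth down in one column on the draining plate. The wrist camera put the top tin within about 1 mm of the plate's centre, and the column looked straight in the last scene picture.
- **Tile:** It was knocked aside before I reached it, so I measured it again and slid it by its rib without lifting. A first check showed the spot about 1.5 mm off in x and 1.2 mm in y, so I regripped once. The last close wrist check showed x corrected but about 1.7 mm still left in y, which I accepted. After the press, only the scene camera could see the spot; it showed no visible shift.
- **Rocker:** I pressed it last, with the column standing and the spot in place. The press met about 25 N at the stop. Afterwards the pressed end is seen lowered in both the scene and side pictures.
- **Rest of the bench:** In the last scene picture the glassware and other things look to be where they were. The arm is clear of everything.

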